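Load the ultrasonic cleaner with milling balls

TASK

Get the milling balls washed: first stand the large steel beaker in the cleaner's round tank, stand the medium blue beaker inside it and the small white one inside that, then use the hand scoop to bring all the balls from the white drain tray into the small beaker - the balls are clean ware, so never touch them with the fingers. When every ball is in, press the cleaner's green start button fully down. Finish with the scoop back on its blue mat, standing on its base, the three beakers upright and still nested, and the bystanders (green jar, screwdriver, tweezers, spool) left where they were.

Things in the scene. Friction and masses are not known exactly. Their poses are not given: they have to be found in the camera images.
- large: large steel beaker, loose, 0.22 kg: outer diameter 136, height 70, wall and floor 4 mm thick. Origin: centre of its underside, z up. An upright lifting tab stands on the rim on its own -x side
- large_tab (a point): top centre of the large beaker's dark lifting tab, 110 mm above its underside and 68 mm from its axis (on its own -x side). The tab rises 40 mm above the rim, measures 12 mm radially and 14 mm along the rim; pinch it from above across the 14 mm
- medium: medium blue beaker, loose, 0.18 kg: outer diameter 114, height 85, wall and floor 4 mm thick. Origin: centre of its underside, z up. Lifting tab on the rim on its own -x side, like the large one's: top centre 125 mm above the underside, 57 mm from the axis
- small: small white beaker, loose, 0.14 kg: outer diameter 92, height 100, wall and floor 4 mm thick (mouth 84 mm across). Origin: centre of its underside, z up. Lifting tab on the rim on its own -x side, like the large one's: top centre 140 mm above the underside, 46 mm from the axis
- tank_floor (a point): centre of the floor of the cleaner's round tank (148 mm wide, 65 mm deep), 25 mm above the table; a beaker stands on it. The cleaner is a fixed steel block 200 (x) x 190 (y) x 90 mm high, its front on its -x side; the tank's centre lies 12 mm behind (+x) the block's centre. Axes as the cleaner's
- start_top (a point): centre of the top of the green start button (26 mm diameter) on the cleaner's front deck, 22 mm above the deck; it is pressed straight down
- start (a joint): travel of the start button: 0 up, 0.006 m fully down; springs back; needs about 5 N to go fully down
- tray: fixed white drain tray: a straight open channel, 70 mm wide inside and 235 mm long, with a level floor 12 mm above the table. Origin on the table under its middle, +x along the channel towards its far end. Side walls stand 40 mm above the floor and are 5 mm thick. The balls lie in its far half and roll easily
- tray_far (a point): middle of the foot of the far end wall (55 mm high), on the channel's floor. Axes as the tray's
- tray_near (a point): middle of the foot of the near end wall (only 14 mm high), on the channel's floor, 235 mm from tray_far
- scoop: hand scoop, loose, 0.16 kg, starts flat on the mat. Origin on its underside; +x is its front. Flat pan 63 mm wide, 2.5 mm thick, straight open front lip at x = +59 mm; back wall 28 mm high, inner face at x = -21 mm; side walls 24 mm high, 59 mm apart inside, from the back to x = +39 mm, so the first 20 mm behind the lip has no sides. Handle: see scoop_grip
- scoop_grip (a point): where to pinch the scoop's orange upright handle post from above: on the post's axis, 75 mm above the underside, 34 mm behind the scoop's origin (93 mm behind the lip). The post is 20 (x) x 26 (y) mm and rises to 95 mm above the underside
- mat: fixed blue mat, 150 (its x) x 100 (its y) x 3 mm, the scoop's place; origin under its centre
- ball0_center (a point): a dark polished ceramic ball, 24 mm diameter, 25 g (this point: its centre). Three to six balls are present, lying on the floor of the drain tray within 100 mm of its far end wall; absent ones read None
- ball1_center (a point): a dark polished ceramic ball, 24 mm diameter, 25 g (this point: its centre). Three to six balls are present, lying on the floor of the drain tray within 100 mm of its far end wall; absent ones read None
- ball2_center (a point): a dark polished ceramic ball, 24 mm diameter, 25 g (this point: its centre). Three to six balls are present, lying on the floor of the drain tray within 100 mm of its far end wall; absent ones read None
- ball3_center (a point): a dark polished ceramic ball, 24 mm diameter, 25 g (this point: its centre). Three to six balls are present, lying on the floor of the drain tray within 100 mm of its far end wall; absent ones read None
- ball4_center (a point): a dark polished ceramic ball, 24 mm diameter, 25 g (this point: its centre). Three to six balls are present, lying on the floor of the drain tray within 100 mm of its far end wall; absent ones read None
- ball5_center (a point): a dark polished ceramic ball, 24 mm diameter, 25 g (this point: its centre). Three to six balls are present, lying on the floor of the drain tray within 100 mm of its far end wall; absent ones read None
- flux: bystander: small green jar, 44 mm diameter, 45 mm high; origin under its centre
- driver: bystander: red screwdriver, 170 mm long, lying along its x; origin at its middle on the table
- tweezers: bystander: steel tweezers, 125 x 14 x 8 mm, lying along its x; origin under its middle
- spool: bystander: metal wire spool, 56 mm diameter, 38 mm high; origin under its centre

How it is judged:
By the outcome, as a careful person would: the job done as asked, in the order asked, and still so for the second after the job is handed in, with the robot touching nothing.
Of ball0, ball1, ball2, ball3, ball4, ball5 only 3 to 6 are there at a start; the rules pass over those that are not, and their reading is None.
At some moment in a run one of large, medium, small, scoop may be knocked a few centimetres aside while the robot is not near it.
It also fails if it takes over 210 s, if anything falls off the work surface, if the arm or the gripper's body presses on something with over 40 N, if the wrist force passes 120 N, or if a joint passes its speed limit or range.

ROBOT

A 6-joint arm with a two-finger parallel gripper is mounted at the origin on the work surface. World frame = base frame: x ahead of the robot, y to its left, z up, the work surface at z = 0. Lengths are in mm, angles in rad, forces in N, time in s.
With the tool pointing down it reaches from about 350 to 875 mm from the base axis. Payload 4.2 kg.
Tool frame: the origin (TCP) lies where the fingers leave the gripper's body, on its centre line; the fingertips stand 73 mm ahead of it and the grasp point (between the pads) lies 54 mm ahead of it; z points along the fingers, y is the direction in which the jaws open and shut (so a half turn about z gives the same grasp; the last joint's range is limited). The gripper opens to 85 mm and grips with 20 to 120 N. Pads are 22 mm wide; open, the fingers measure 114 mm over their backs; the gripper's body (76 mm by 85 mm) begins 54 mm behind the grasp point. The pads swing forward as they close: fully open they stand 13 mm farther back than shut.
Start: joints at [-0.878, 0.385, 0.008, 0, -1.194, -0.259], TCP at [262.713, -567.081, 303.912] pointing down, gripper open.
Joint ranges: [-3.14, 3.14], [-1.21, 2.06], [-1.07, 1.41], [-3.16, 2.05], [-2.99, -0.16], [-3.1, 3.1]. Speed limits (rad/s): [2.79, 2.79, 3.14, 3.14, 3.14, 3.14].

INTERFACE

Orientations are given as a unit quaternion [x, y, z, w].
In Python, from bench import arm gives the robot as it stands.
- The arm moves only by the tool apply_moves, never from a script. Its argument "increments" is a list that holds one entry, the list of rows, each a list of 7 numbers: the shift along the tool's x, y, z scaled (see below), then the turn, a rotation vector about the tool's x, y, z scaled (see below), then the gripper's target within -1 to 1 (fully open at 1, half-way at 0, shut at -1). A call has 1 to 10 rows; each row is the pose to reach, as a shift and turn from the pose commanded when the call began, along the tool's axes at that moment; what a row does not reach only later rows make up. The controller multiplies each number of a shift by 100 mm and each number of a turn by 0.5 rad. A row lasts 1/10 s, in which the tool goes at most 50 mm and 8.59 degrees, less where a joint would pass 70% of its speed; a pose out of reach is approached as far as the arm can. A call with a number of a shift or a turn outside -1 to 1 is refused whole. A call with a gripper value outside its range is refused whole. The fingers move at their own pace and stop on an object; the grip force is fixed at half the most. Time passes only in rows, so rows that repeat a pose let the fingers close. It gives the time, the measured TCP pose, the force and the opening at its end, in the units of the state.
- arm.read_state(): the state, without advancing time (a new reading comes with each control period).
- arm.get_image(name): name is "side" or "top"; returns a dict with "img" (420x560x3 uint8, red, green, blue), "fx", "fy", "cx", "cy" (pixels), "pose" (4x4, takes a point from camera to world coordinates). Camera axes: x right, y up, looking along -z (the intrinsics and any distortion apply to the point x, -y, -z); pixel columns grow to the right and rows downward; lengths in mm; the calibration is good to about 2 mm. A picture is of the moment at which its call begins. There is no depth.
- arm.job_done(): hands the job in, once; it reports no verdict.
Trained networks look in a picture, given as the dict that the camera call returned (one of the last four; its "shot" number tells which), for a name from the list of things; names that differ only in an ending like _2 or _b are one class to them, and where a whole thing is asked for, a point or a joint stands for the part that bears it (a point fixed in the world has none). Each returns a list of dicts, best first, with "conf" (0 to 1); they miss things now and then, are a little off and sometimes report something else, mostly with a low value. They report only what shows in the picture. A call takes as long as a camera call.
- arm.outline_of(label, picture): "pixels" (420x560 bool, what is visible of it) and "box" ([centre column, centre row, width, height] in pixels, round what is visible of it).
- arm.mark_of(label, picture): "at" ([column, row] in pixels: a listed point, or the origin of a listed thing).
The state is a dict: "clock": time; "joints": joint angles; "joint_vel": joint speeds; "joint_efforts": joint torques, N m; "position": TCP position; "ee_rot": TCP orientation; "contact_force": force on the tool from outside, world axes, zero at the start; "wrist_torque": the same for the moment, N m; "gripper_width": finger opening in mm.
Only numpy, scipy, OpenCV 4.12 (cv2) and the standard library are available. Lean on these libraries where they do the work, as an engineer would, in place of code of your own. Each camera call takes 0.05 s, during which the arm holds its last target.

## Working session

There is one attempt and no reset: what is moved stays moved. The work goes in short steps, Python scripts to look and compute and a tool call to move; the robot and the scene stay as the last step left them, time stands still between calls to the robot, and variables do not carry over. Pictures are saved under pics/ and viewed, and the job is handed in when it is done.

Besides the shell and the picture viewer there is one more tool, called after "Emit:" as name(argument=value, ...) on one line, values as JSON. apply_moves: Moves the arm, as the interface text tells. Shifts and turns lie within -1 to 1; 1 stands for 100 mm of shift or 0.5 rad of turn. Its arguments: {"type":"object","properties":{"increments":{"type":"array"}},"required":["increments"]}

```bash
ls -la; mkdir -p pics; python3 - <<'E'
from bench import arm
import cv2
print(arm.read_state())
for n in ("side","top"):
    p=arm.get_image(n)
    print(n,p["fx"],p["fy"],p["cx"],p["cy"],p["pose"],[k for k in p])
    for k in p:
        if k not in("img","pose"): print(k,p[k])
    cv2.imwrite(f"pics/{n}0.png",p["img"][:,:,::-1])
E
```

```text
total 12
drwxr-xr-x  3 agent agent 4096 Dec  7 04:39 .
drwxr-xr-x 23 root  root  4096 Dec  7 04:39 ..
drwxr-xr-x  2 agent agent 4096 Dec  7 04:39 pics
{'clock': 0.0, 'joints': array([-8.78407069e-01,  3.85534466e-01,  6.62377577e-03, -4.93888043e-04,
       -1.19400705e+00, -2.58626142e-01]), 'joint_vel': array([-0.00036417,  0.0008007 ,  0.00106646, -0.00044793, -0.00019715,
       -0.00033059]), 'joint_efforts': array([-5.97107628e-04, -3.92292523e+01,  1.88402814e+01,  4.18630779e+00,
       -4.60546813e-03, -9.14741179e-06]), 'position': array([ 262.53523744, -566.71120736,  302.83470942]), 'ee_rot': array([-2.15096190e-01,  9.76592265e-01,  1.04810601e-03, -2.81519391e-04]), 'contact_force': array([-0.38589697,  0.00142901, -0.64177557]), 'wrist_torque': array([-0.00712607, -0.02471404,  0.04754082]), 'gripper_width': 85.60686123448912}
side 479.19811197753813 479.19811197753813 283.39849152919163 203.5575909062665 [[-9.99403475e-01 -8.86208571e-03 -3.33790079e-02  4.40836929e+02]
 [-2.44535464e-02 -5.00906837e-01  8.65155688e-01  1.03244918e+03]
 [-2.43868571e-02  8.65455836e-01  5.00391324e-01  6.91875529e+02]
 [ 0.00000000e+00  0.00000000e+00  0.00000000e+00  1.00000000e+00]] ['img', 'fx', 'fy', 'cx', 'cy', 'pose', 'shot']
fx 479.19811197753813
fy 479.19811197753813
cx 283.39849152919163
cy 203.5575909062665
shot 1
top 415.6217754461315 415.6217754461315 278.0362330462055 211.61527586583094 [[ 2.99383391e-02  9.72147538e-01 -2.32449695e-01  2.57151275e+02]
 [-9.99542684e-01  2.81269166e-02 -1.11040590e-02 -5.51526238e+00]
 [-4.25669045e-03  2.32675829e-01  9.72545032e-01  1.10319428e+03]
 [ 0.00000000e+00  0.00000000e+00  0.00000000e+00  1.00000000e+00]] ['img', 'fx', 'fy', 'cx', 'cy', 'pose', 'shot']
fx 415.6217754461315
fy 415.6217754461315
cx 278.0362330462055
cy 211.61527586583094
shot 2
```

View pics/side0.png

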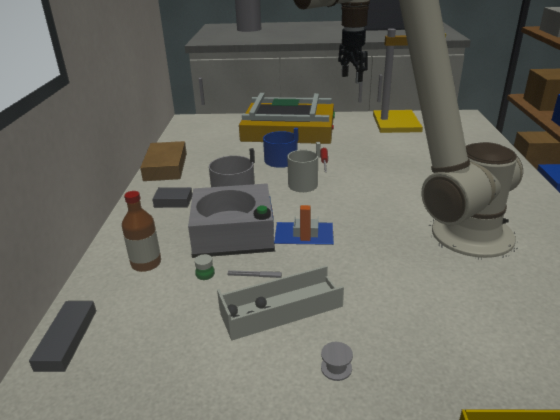

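View pics/top0.png

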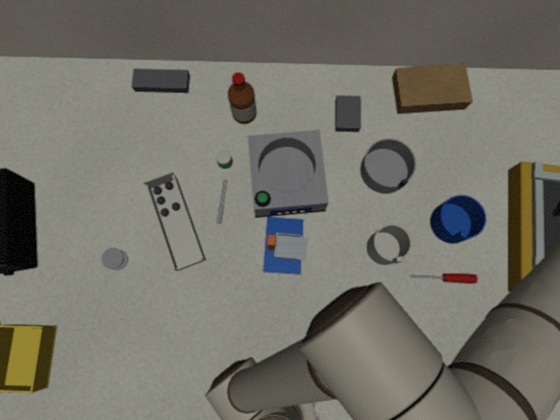

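```bash
cat > h.py <<'E'
import numpy as np, cv2
from bench import arm
from scipy.spatial.transform import Rotation as R
def ray(p,uv):
    d=np.array([(uv[0]-p["cx"])/p["fx"],-(uv[1]-p["cy"])/p["fy"],-1.]); T=p["pose"]
    d=T[:3,:3]@d; return T[:3,3],d/np.linalg.norm(d)
def onz(p,uv,z):
    o,d=ray(p,uv); return o+d*(z-o[2])/d[2]
def proj(p,X):
    T=p["pose"]; c=T[:3,:3].T@(np.asarray(X,float)-T[:3,3])
    return np.array([p["cx"]+p["fx"]*c[0]/-c[2], p["cy"]-p["fy"]*c[1]/-c[2]])
def tri(p,a,q,b):
    o1,d1=ray(p,a);o2,d2=ray(q,b)
    A=np.stack([d1,-d2],1); s=np.linalg.lstsq(A,o2-o1,rcond=None)[0]
    x=o1+s[0]*d1;y=o2+s[1]*d2
    return (x+y)/2,np.linalg.norm(x-y)
def shots():
    return arm.get_image("side"),arm.get_image("top")
def save(p,name,crop=None,scale=1,marks=()):
    im=p["img"][:,:,::-1].copy()
    for m in marks: cv2.drawMarker(im,(int(round(m[0])),int(round(m[1]))),(0,0,255),cv2.MARKER_CROSS,5,1)
    if crop: im=im[crop[1]:crop[3],crop[0]:crop[2]]
    if scale!=1: im=cv2.resize(im,None,fx=scale,fy=scale,interpolation=cv2.INTER_CUBIC)
    cv2.imwrite("pics/"+name+".png",im)
def st():
    s=arm.read_state(); r=R.from_quat(s["ee_rot"]).as_matrix()
    print("t",round(s["clock"],2),"pos",s["position"].round(1),"xax",r[:,0].round(3),"yax",r[:,1].round(3),"z",r[:,2].round(3),"F",s["contact_force"].round(1),"w",round(s["gripper_width"],1),"q",s["joints"].round(2))
    return s,r
E
python3 - <<'E'
from h import *
s,t=shots()
st()
for n in "large large_tab medium medium_tab small small_tab tank_floor start_top tray tray_far tray_near scoop scoop_grip mat ball0_center flux driver tweezers spool".split():
    try:
        a=arm.mark_of(n,s);b=arm.mark_of(n,t)
    except Exception as e: print(n,e);continue
    print(n,[(np.round(x["at"]),round(x["conf"],2)) for x in a[:6]],[(np.round(x["at"]),round(x["conf"],2)) for x in b[:7]], end=" ")
    if a and b:
        X,e=tri(s,a[0]["at"],t,b[0]["at"]); print(X.round(1),e.round(1))
    else: print()
E
```

```text
t 0.2 pos [ 262.6 -566.9  303.3] xax [-0.907 -0.42   0.   ] yax [-0.42   0.907  0.001] z [-0.001  0.001 -1.   ] F [-0.5 -0.1  0.4] w 85.4 q [-0.88  0.39  0.01 -0.   -1.19 -0.26]
large [(array([228., 184.]), 0.79)] [(array([385., 171.]), 0.67)] [ 656.2 -289.4   -4.8] 16.1
large_tab [(array([250., 150.]), 0.76)] [] 
medium [(array([280., 159.]), 0.74)] [(array([454., 222.]), 0.77)] [ 506.6 -468.6    1.5] 2.5
medium_tab it knows: ball0_center, ball1_center, ball2_center, ball3_center, ball4_center, ball5_center, driver, flux, large, large_tab, mat, medium, scoop, scoop_grip, small, spool, start_top, tank_floor, tray,
small [(array([302., 191.]), 0.85), (array([203., 275.]), 0.64)] [(array([178., 225.]), 0.72), (array([381., 251.]), 0.69), (array([223., 162.]), 0.44)] [431.5 214.3 246.4] 9.1
small_tab it knows: ball0_center, ball1_center, ball2_center, ball3_center, ball4_center, ball5_center, driver, flux, large, large_tab, mat, medium, scoop, scoop_grip, small, spool, start_top, tank_floor, tray,
tank_floor [] [(array([286., 170.]), 0.75)] 
start_top [(array([262., 207.]), 0.62)] [(arr
[... 943 characters left out ...]
7.]), 0.73), (array([188., 264.]), 0.25)] [428.  -13.2   2.9] 6.7
ball0_center [(array([233., 310.]), 0.4)] [(array([224., 165.]), 0.57), (array([387., 169.]), 0.5), (array([169., 187.]), 0.39), (array([270., 242.]), 0.33)] [638.  176.8 -76.9] 78.9
flux [(array([204., 274.]), 0.6), (array([304., 232.]), 0.25)] [(array([227., 164.]), 0.74)] [661.2 154.3  -6.3] 9.1
driver [(array([324., 163.]), 0.58)] [(array([440., 276.]), 0.68)] [ 358.  -420.5    6.6] 0.8
tweezers [(array([253., 274.]), 0.77)] [(array([225., 202.]), 0.74)] [547.7 154.8  -3.7] 4.2
spool [(array([335., 366.]), 0.65)] [(array([113., 256.]), 0.69), (array([284., 248.]), 0.57), (array([404., 180.]), 0.44)] [382.1 437.   12.8] 3.3
```

```bash
python3 - <<'E'
from h import *
s,t=shots()
save(t,"t1a",(340,120,500,300),4.4/1.4)
save(t,"t1b",(130,120,340,290),3.5)
save(s,"s1a",(180,120,350,260),4.2)
save(s,"s1b",(180,230,360,390),3.6)
E
```

```text
(no output)
```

View pics/t1a.png

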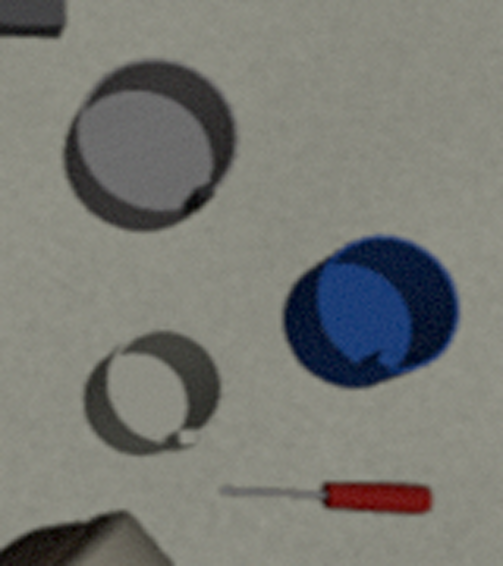

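View pics/t1b.png

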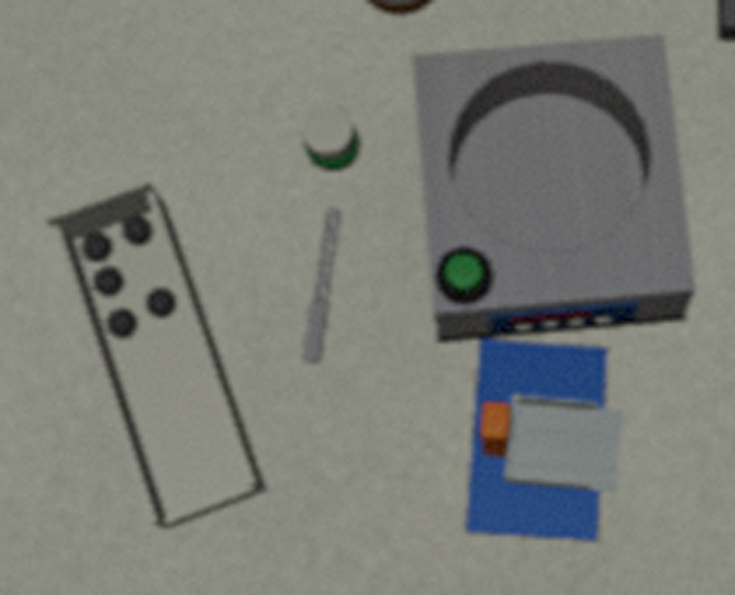

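View pics/s1a.png

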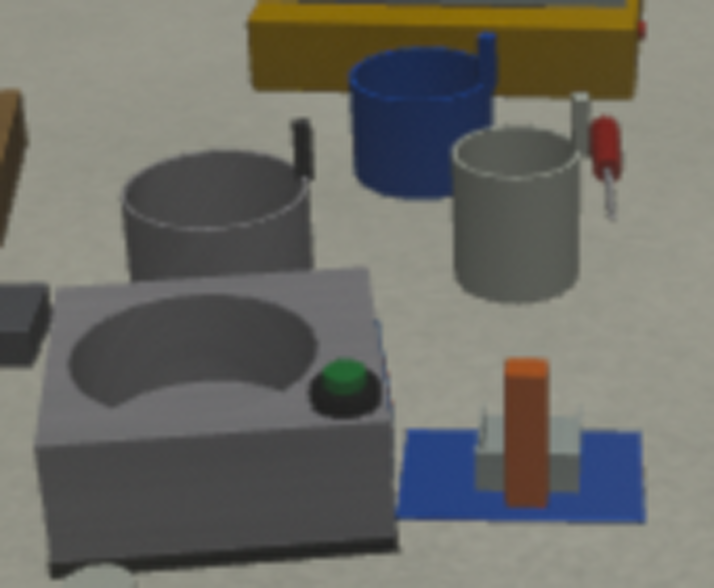

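View pics/s1b.png

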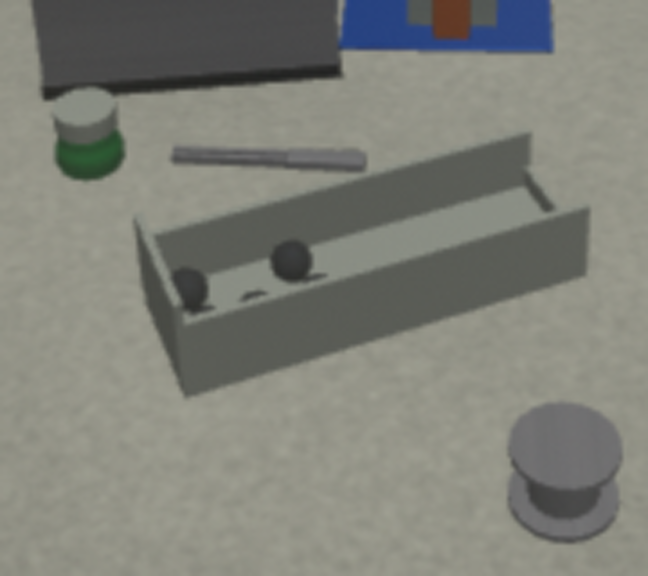

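```bash
cat > fit.py <<'E'
from h import *
from scipy.optimize import minimize
DIM=dict(large=(68,70),medium=(57,85),small=(46,100))
def circ(x,y,r,z,n=48):
    a=np.linspace(0,2*np.pi,n,endpoint=False); return np.c_[x+r*np.cos(a),y+r*np.sin(a),np.full(n,z)]
def sil(p,name,x,y,th,z0=0):
    r,h=DIM[name]; m=np.zeros((420*4,560*4),np.uint8)
    def hull(P):
        q=np.array([proj(p,X) for X in P],np.float32)*4; cv2.fillConvexPoly(m,cv2.convexHull(q).astype(np.int32),1)
    hull(np.r_[circ(x,y,r,z0),circ(x,y,r,z0+h)])
    c,s=np.cos(th),np.sin(th); P=[]
    for u in (-r-6,-r+6):
        for v in (-7,7):
            for z in (h-5,h+40): P.append([x+c*u-s*v,y+s*u+c*v,z0+z])
    hull(np.array(P)); return cv2.resize(m.astype(np.float32),(560,420),interpolation=cv2.INTER_AREA)
def fit(name,obs,x0,z0=0):
    f=lambda v:sum(np.abs(sil(p,name,v[0],v[1],v[2],z0)-mk).sum() for p,mk in obs)
    best=None
    for th in x0[2]:
        r=minimize(f,[x0[0],x0[1],th],method="Nelder-Mead",options=dict(initial_simplex=[[x0[0],x0[1],th],[x0[0]+8,x0[1],th],[x0[0],x0[1]+8,th],[x0[0],x0[1],th+.25]],xatol=.2,fatol=.5))
        if best is None or r.fun<best.fun: best=r
    return best.x,best.fun
def tabpos(name,v):
    r=DIM[name][0]; return np.array([v[0]-r*np.cos(v[2]),v[1]-r*np.sin(v[2]),DIM[name][1]+40])
E
python3 - <<'E'
from fit import *
s,t=shots()
for n,x0 in dict(large=(650,-290),medium=(500,-468),small=(425,-265)).items():
    obs=[]
    for p in (s,t):
        o=arm.outline_of(n,p); print(n,[(round(i["conf"],2),np.round(i["box"])) for i in o[:3]])
        exp=proj(p,[*x0,45])
        o=[i for i in o if np.hypot(*(np.array(i["box"][:2])-exp))<25]
        if o: obs.append((p,o[0]["pixels"].astype(np.float32)))
    v,f=fit(n,obs,(*x0,[0,.6,1.2,-.6])); print(n,v.round(3),f,"tab",tabpos(n,v).round(1),[proj(p,tabpos(n,v)).round(1) for p in (s,t)])
E
```

```text
large [(0.57, array([229., 168.,  46.,  44.]))]
large [(0.92, array([390., 166.,  51.,  54.]))]
large [ 6.47097e+02 -2.86576e+02  3.28000e-01] 451.4375 tab [ 582.7 -308.5  110. ] [array([252.2, 148.7]), array([404.9, 180.8])]
medium [(0.84, array([279., 148.,  33.,  42.]))]
medium [(0.97, array([462., 219.,  55.,  53.])), (0.67, array([164., 201.,  12.,   8.]))]
medium [ 502.268 -459.791   -0.528] 320.6875 tab [ 453.  -431.1  125. ] [array([295. , 128.6]), array([460.4, 232.2])]
small [(0.69, array([304., 166.,  36.,  51.])), (0.53, array([324., 157.,   5.,  18.]))]
small [(0.68, array([390., 247.,  47.,  39.])), (0.52, array([390., 168.,  54.,  57.]))]
small [ 4.29019e+02 -2.77852e+02  4.00000e-02] 107.6875 tab [ 383.1 -279.7  140. ] [array([318.5, 142.3]), array([399.7, 258.8])]
```

```bash
python3 - <<'E'
from fit import *
s,t=shots()
V=dict(large=(647.1,-286.6,.328),medium=(502.3,-459.8,-.528),small=(429,-277.9,.04))
for p,nm,crop in((s,"s2",(200,120,340,200)),(t,"t2",(350,130,500,280))):
    im=cv2.resize(p["img"][:,:,::-1],None,fx=4,fy=4,interpolation=cv2.INTER_CUBIC)
    for n,v in V.items():
        r,h=DIM[n]
        for z in (0,h):
            q=np.array([proj(p,X) for X in circ(v[0],v[1],r,z)])*4+1.5
            cv2.polylines(im,[q.astype(np.int32)],True,(0,255,0),1)
        c=proj(p,tabpos(n,v))*4+1.5; cv2.drawMarker(im,tuple(int(k) for k in c),(0,0,255),0,10,1)
    c=[k*4 for k in crop]; cv2.imwrite(f"pics/{nm}.png",im[c[1]:c[3],c[0]:c[2]])
E
```

```text
(no output)
```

View pics/s2.png

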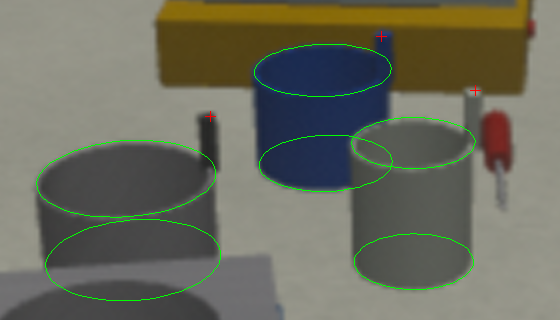

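View pics/t2.png

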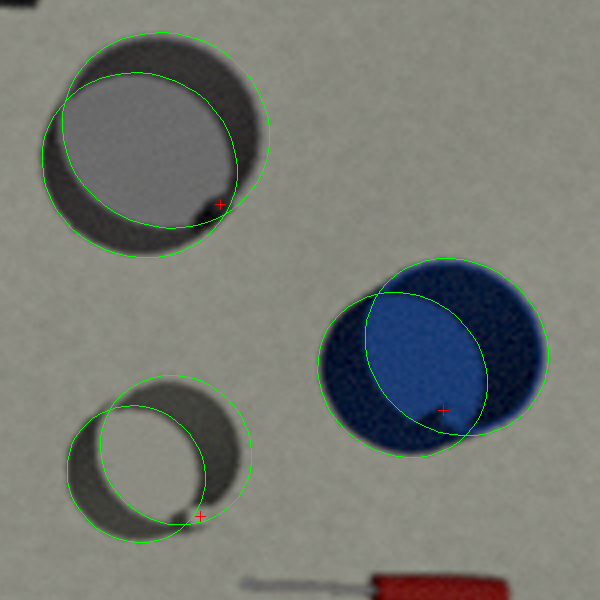

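```bash
python3 - <<'E'
from fit import *
s,t=shots()
C=np.array([(415,57),(664,36),(692,291),(435,313)])/3.5+[130,120]
W=np.array([onz(t,c,90) for c in C]); print(W.round(1)); 
for i in range(4): print(np.linalg.norm(W[i]-W[i-1]).round(1))
cen=W.mean(0); ax=((W[0]+W[1])-(W[2]+W[3])); ax/=np.linalg.norm(ax); print("cleaner",cen,"yaw",np.arctan2(ax[1],ax[0]),"tank",cen+12*ax)
m=arm.mark_of("tank_floor",t); print([onz(t,x["at"],25).round(1) for x in m])
for lab,z in(("start_top",112),):
    for p in(s,t): print(lab,[(onz(p,x["at"],z).round(1),round(x["conf"],2)) for x in arm.mark_of(lab,p)])
# tray corners (inner/top)
n=onz(t,arm.mark_of("tray_near",t)[0]["at"],12)
for lab in("tray_near","tray_far","tray"):
    for p in(s,t): print(lab,[(onz(p,x["at"],0 if lab=="tray" else 12).round(1),round(x["conf"],2)) for x in arm.mark_of(lab,p)[:4]])
# overlay rim circle
im=cv2.resize(t["img"][:,:,::-1],None,fx=4,fy=4,interpolation=cv2.INTER_CUBIC)
k=cen+12*ax
for z in (90,25):
    q=np.array([proj(t,X) for X in circ(k[0],k[1],74,z)])*4+1.5; cv2.polylines(im,[q.astype(np.int32)],True,(0,255,0),1)
cv2.imwrite("pics/t3.png",im[480:880,960:1340])
E
```

```text
[[ 700.    89.3   90. ]
 [ 722.2  -96.9   90. ]
 [ 524.9 -118.3   90. ]
 [ 503.2   65.8   90. ]]
198.2
187.5
198.5
185.4
cleaner [612.57288833 -15.0075204   90.        ] yaw 0.11354442587500457 tank [624.49561739 -13.64791311  90.        ]
[array([632.8,  -6. ,  25. ])]
start_top [(array([539.1, 300.7, 112. ]), 0.48), (array([529.6,  46.8, 112. ]), 0.41), (array([430. , 152.3, 112. ]), 0.34)]
start_top [(array([533.5,  43.5, 112. ]), 0.59), (array([557.2, 280.1, 112. ]), 0.21)]
tray_near [(array([375.2, 227.9,  12. ]), 0.65)]
tray_near [(array([562.3, 333.2,  12. ]), 0.73), (array([592.7, 329.2,  12. ]), 0.63), (array([369.4, 239.5,  12. ]), 0.59)]
tray_far [(array([590.9, 314. ,  12. ]), 0.88), (array([553.2, 173.1,  12. ]), 0.43)]
tray_far [(array([583.4, 322.9,  12. ]), 0.73)]
tray [(array([488.8, 282.7,   0. ]), 0.74)]
tray [(array([474.4, 281.6,   0. ]), 0.79)]
```

View pics/t3.png

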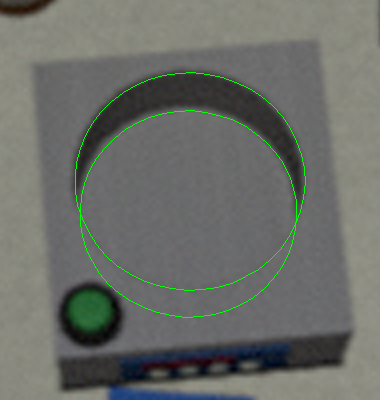

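Emit:
apply_moves(increments=[[[-1,0.25,0,0,0,0,1],[-1,0.25,0,0,0,0,1]]])

```text
clock: 3.3
position: [340.4, -504.3, 303.7]
ee_rot: [-0.214, 0.977, -0.0, -0.0]
contact_force: [0.4, -1.2, 0.2]
gripper_width: 85.9
```

Emit:
apply_moves(increments=[[[-1,0.25,0,0,0,0,1],[-1,0.25,0,0,0,0,1]]])

```text
clock: 3.5
position: [419.6, -440.3, 304.2]
ee_rot: [-0.215, 0.977, -0.0, 0.0]
contact_force: [0.8, -0.4, 0.9]
gripper_width: 85.7
```

Emit:
apply_moves(increments=[[[-1,0.25,0,0,0,0,1],[-1,0.25,0,0,0,0,1]]])

```text
clock: 3.7
position: [497.6, -377.2, 304.2]
ee_rot: [-0.215, 0.977, -0.0, 0.0]
contact_force: [0.5, -1.0, -1.1]
gripper_width: 85.4
```

Emit:
apply_moves(increments=[[[-0.99,0.25,0.3,0,0,0.213,1],[-0.99,0.25,0.3,0,0,0.213,1],[-0.99,0.25,0.3,0,0,0.213,1]]])

```text
clock: 4.0
position: [578.4, -310.7, 271.1]
ee_rot: [-0.165, 0.986, 0.001, -0.001]
contact_force: [-0.9, 0.4, 0.2]
gripper_width: 85.3
```

```bash
cat >> h.py <<'E'
def go(x,y,z,ang=None,Rt=None):
    """numbers for TCP target; ang = world angle(deg) of tool y, tool down (nearest half turn)"""
    s,r=st(); d=r.T@(np.array([x,y,z])-s["position"])
    if Rt is None:
        if ang is None: Rt=r
        else:
            a=np.radians(ang); yv=np.array([np.cos(a),np.sin(a),0])
            if yv@r[:,1]<0: yv=-yv
            zv=np.array([0,0,-1.]); Rt=np.stack([np.cross(yv,zv),yv,zv],1)
    rv=R.from_matrix(r.T@Rt).as_rotvec()
    print("shift",(d/100).round(3),"turn",(rv/.5).round(3))
E
python3 - <<'E'
from h import *
go(582.7,-308.5,152,108.8)
s,t=shots()
save(s,"s4",(180,60,340,200),4.5); save(t,"t4",(300,100,480,260),3.5,[proj(t,[582.7,-308.5,110])])
E
```

```text
t 4.0 pos [ 578.4 -310.7  271.1] xax [-0.945 -0.326  0.002] yax [-0.326  0.945  0.003] z [-0.003  0.002 -1.   ] F [-0.9  0.4  0.2] w 85.3 q [-0.25  0.46  0.05 -0.   -1.16 -0.99]
shift [-0.05   0.004  1.191] turn [ 0.005 -0.004  0.008]
```

View pics/s4.png

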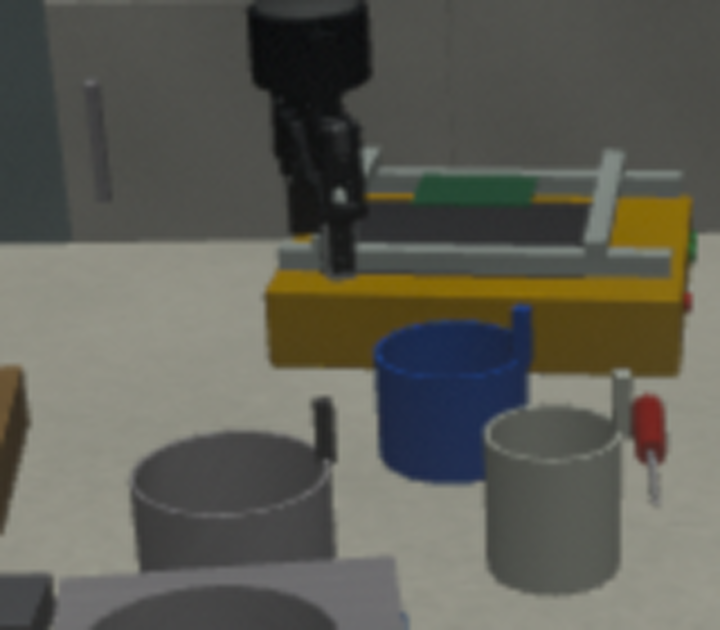

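View pics/t4.png

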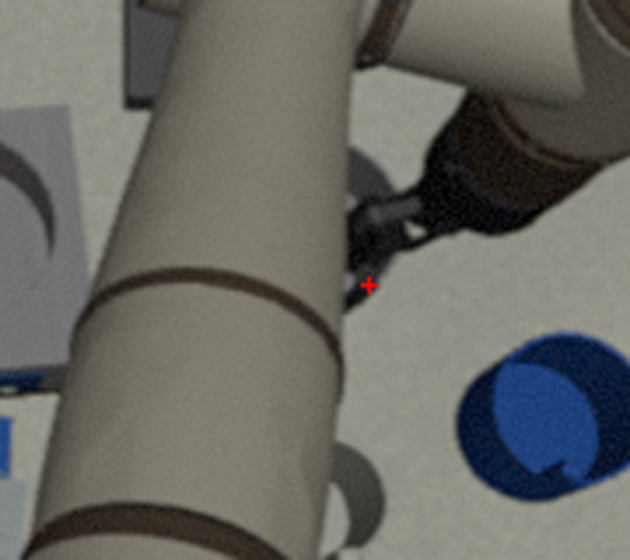

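Emit:
apply_moves(increments=[[[-0.05,0,0.5,0,0,0,1],[-0.05,0,0.8,0,0,0,1],[-0.05,0,0.9,0,0,0,1]]])

```text
clock: 4.4
position: [577.6, -313.5, 180.8]
ee_rot: [-0.162, 0.987, 0.002, -0.003]
contact_force: [-0.9, 0.6, -0.4]
gripper_width: 85.3
```

Emit:
apply_moves(increments=[[[0,0,0.25,0,0,0,1],[0,0,0.25,0,0,0,1],[0,0,0.25,0,0,0,1]]])

```text
clock: 4.7
position: [580.4, -313.9, 160.5]
ee_rot: [-0.163, 0.987, -0.001, 0.001]
contact_force: [-0.3, -0.8, 0.7]
gripper_width: 85.4
```

```bash
python3 - <<'E'
from h import *
go(582.7,-308.5,152,108.8)
s,t=shots()
save(s,"s5",(180,60,340,200),4.5)
E
```

```text
t 4.7 pos [ 580.4 -313.9  160.5] xax [-0.947 -0.321 -0.001] yax [-0.321  0.947 -0.002] z [ 0.001 -0.001 -1.   ] F [-0.3 -0.8  0.7] w 85.4 q [-0.25  0.56 -0.08  0.   -0.93 -0.99]
shift [-0.039  0.044  0.085] turn [-0.003  0.002 -0.003]
```

View pics/s5.png

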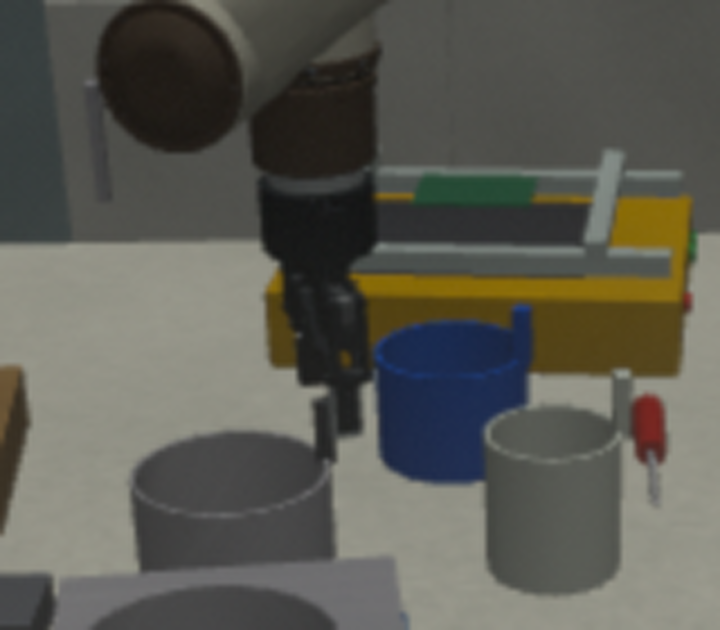

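Emit:
apply_moves(increments=[[[-0.035,0.045,0.08,0,0,0,1],[-0.035,0.045,0.08,0,0,0,1],[-0.035,0.045,0.08,0,0,0,-1],[-0.035,0.045,0.08,0,0,0,-1],[-0.035,0.045,0.08,0,0,0,-1],[-0.035,0.045,0.08,0,0,0,-1],[-0.035,0.045,0.08,0,0,0,-1],[-0.035,0.045,0.08,0,0,0,-1],[-0.035,0.045,0.08,0,0,0,-1]]])

```text
clock: 5.7
position: [582.1, -307.5, 151.2]
ee_rot: [-0.163, 0.987, -0.0, 0.0]
contact_force: [-0.6, -0.5, 0.6]
gripper_width: 12.7
```

```bash
python3 - <<'E'
from h import *
st()
s,t=shots()
save(s,"s6",(180,60,340,200),4.5)
E
```

```text
t 5.7 pos [ 582.1 -307.5  151.2] xax [-0.947 -0.322 -0.   ] yax [-0.322  0.947 -0.   ] z [ 0. -0. -1.] F [-0.6 -0.5  0.6] w 12.7 q [-0.24  0.57 -0.09  0.   -0.91 -1.  ]
```

View pics/s6.png

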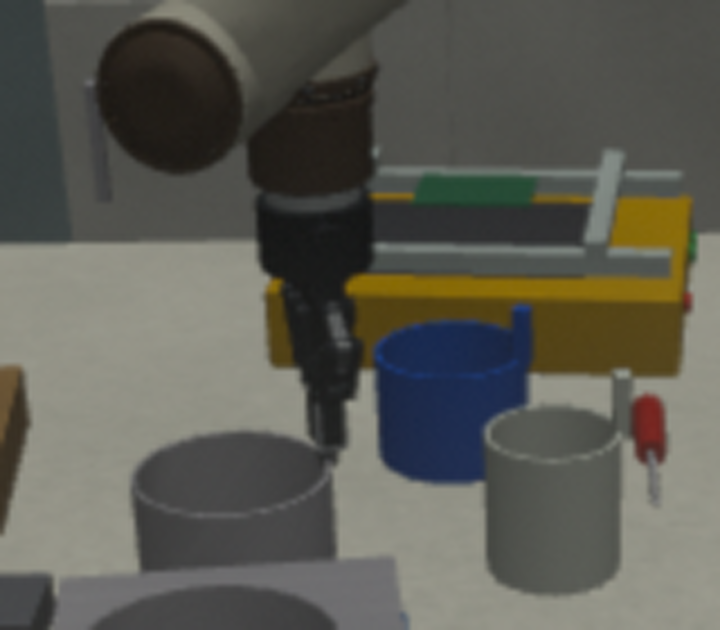

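Emit:
apply_moves(increments=[[[0,0,-0.2,0,0,0,-1],[0,0,-0.4,0,0,0,-1],[0,0,-0.7,0,0,0,-1],[0,0,-1,0,0,0,-1]]])

```text
clock: 6.2
position: [581.3, -307.0, 249.9]
ee_rot: [-0.163, 0.987, 0.001, -0.002]
contact_force: [0.2, -1.0, -2.2]
gripper_width: 12.9
```

Emit:
apply_moves(increments=[[[0,0,-0.3,0,0,0,-1],[0,0,-0.3,0,0,0,-1],[0,0,-0.3,0,0,0,-1]]])

```text
clock: 6.5
position: [581.6, -307.0, 279.9]
ee_rot: [-0.163, 0.987, 0.001, -0.0]
contact_force: [0.4, 0.6, -3.8]
gripper_width: 12.9
```

```bash
python3 - <<'E'
from fit import *
s,t=shots(); S,r=st()
save(s,"s7",(160,0,340,200),3)
o=arm.outline_of("large",s); print([(i["conf"],np.round(i["box"])) for i in o])
tx,ty=S["position"][:2]
import math
a=math.radians(240); go(624.5+68*math.cos(a),-13.6+68*math.sin(a),280,150)
E
```

```text
t 6.6 pos [ 581.1 -306.9  278.2] xax [-0.947 -0.321  0.004] yax [-0.321  0.947  0.004] z [-0.005  0.002 -1.   ] F [ 0.1 -0.4 -3.2] w 12.7 q [-0.24  0.46  0.06 -0.   -1.18 -1.  ]
[(0.64, array([228., 136.,  48.,  41.]))]
t 6.65 pos [ 581.2 -307.   278.2] xax [-0.947 -0.321  0.004] yax [-0.321  0.947  0.003] z [-0.005  0.002 -1.   ] F [-0.7  0.2 -3.2] w 12.6 q [-0.24  0.46  0.06 -0.   -1.18 -1.  ]
shift [-0.841  2.191 -0.014] turn [ 0.009 -0.005 -1.441]
```

View pics/s7.png

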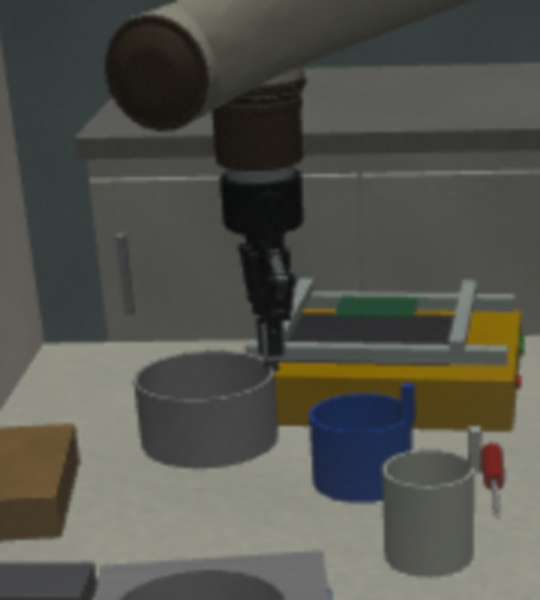

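Emit:
apply_moves(increments=[[[-0.3,0.35,0,0,0,0,-1],[-0.6,0.7,0,0,0,0,-1],[-0.84,1,0,0,0,0,-1]]])

```text
clock: 6.95
position: [629.6, -184.1, 278.8]
ee_rot: [-0.163, 0.987, 0.001, -0.002]
contact_force: [0.8, -0.7, -2.7]
gripper_width: 12.7
```

Emit:
apply_moves(increments=[[[0,0.4,0,0,0,-0.25,-1],[0,0.8,0,0,0,-0.5,-1],[0,1,0,0,0,-0.75,-1],[0,1,0,0,0,-1,-1]]])

```text
clock: 7.35
position: [596.1, -88.3, 279.4]
ee_rot: [-0.406, 0.914, 0.001, -0.001]
contact_force: [0.4, 0.3, -2.9]
gripper_width: 13.1
```

```bash
python3 - <<'E'
from fit import *
import math
a=math.radians(240); go(624.5+68*math.cos(a),-13.6+68*math.sin(a),278,150)
E
```

```text
t 7.35 pos [596.1 -88.3 279.4] xax [-0.67  -0.742  0.002] yax [-0.742  0.67   0.003] z [-0.003  0.001 -1.   ] F [ 0.4  0.3 -2.9] w 13.1 q [ 0.12  0.37 -0.08 -0.   -1.12 -0.86]
shift [-0.08   0.148  0.014] turn [ 0.006 -0.003 -0.422]
```

Emit:
apply_moves(increments=[[[-0.08,0.148,0,0,0,-0.22,-1],[-0.08,0.148,0,0,0,-0.42,-1],[-0.08,0.148,0,0,0,-0.42,-1],[-0.08,0.148,0,0,0,-0.42,-1]]])

```text
clock: 7.75
position: [591.7, -75.2, 279.9]
ee_rot: [-0.495, 0.869, 0.0, -0.001]
contact_force: [0.6, -0.6, -2.5]
gripper_width: 13.0
```

```bash
python3 - <<'E'
from fit import *
import math
s,t=shots()
a=math.radians(240); go(624.5+68*math.cos(a),-13.6+68*math.sin(a),278,150)
for p in (s,t): print([(i["conf"],np.round(i["box"])) for i in arm.outline_of("large",p)])
save(s,"s8",(160,80,340,260),3.3);save(t,"t8",(200,80,440,260),3)
E
```

```text
t 7.85 pos [591.8 -75.4 280.2] xax [-0.51  -0.86   0.001] yax [-0.86   0.51   0.001] z [-0.001 -0.    -1.   ] F [ 0.9 -0.5 -2.5] w 13.2 q [ 0.14  0.35 -0.1  -0.   -1.12 -0.68]
shift [-0.018  0.026  0.022] turn [ 0.002 -0.001 -0.024]
[(0.59, array([223., 170.,  57.,  67.])), (0.31, array([204., 266.,  25.,  26.]))]
[(0.77, array([286., 155.,  48.,  63.]))]
```

View pics/s8.png

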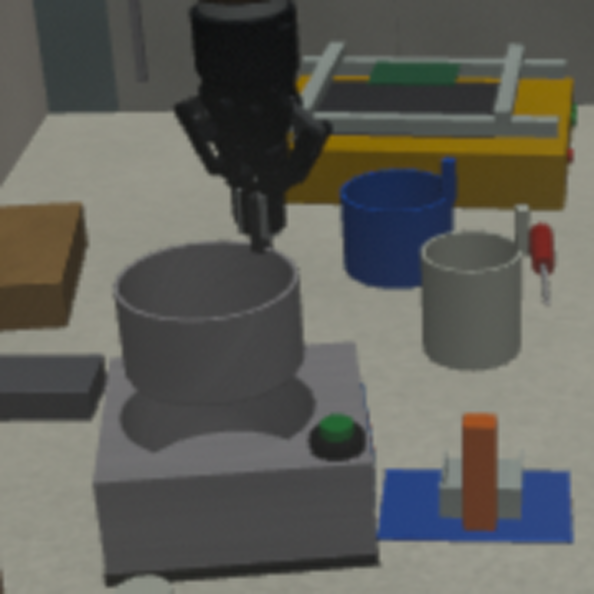

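View pics/t8.png

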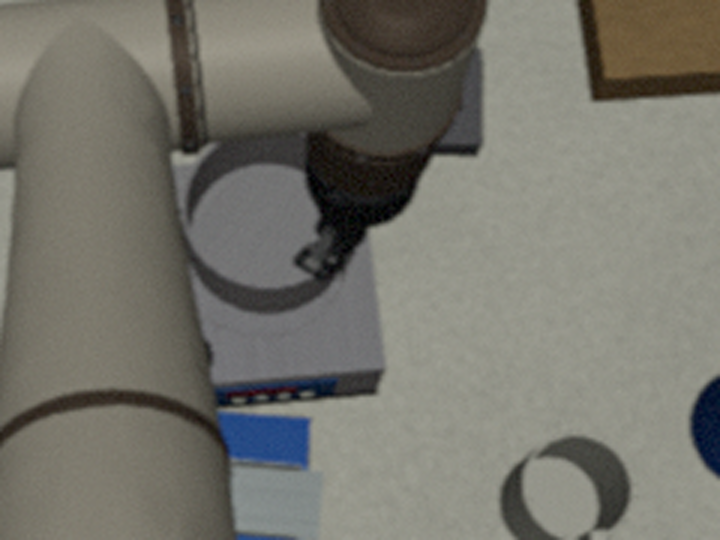

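```bash
cat >> fit.py <<'E'
def overlay(p,nm,crop,items,scale=4,wall=0):
    im=cv2.resize(p["img"][:,:,::-1],None,fx=scale,fy=scale,interpolation=cv2.INTER_CUBIC)
    for (x,y,r,z) in items:
        q=np.array([proj(p,X) for X in circ(x,y,r,z)])*scale+scale/2-.5; cv2.polylines(im,[q.round().astype(np.int32)],True,(0,255,0),1)
    c=[k*scale for k in crop]; cv2.imwrite(f"pics/{nm}.png",im[c[1]:c[3],c[0]:c[2]])
E
python3 - <<'E'
from fit import *
s,t=shots(); S,r=st()
c=S["position"]-68*r[:,0]; z=S["position"][2]-151.2; print(c,z)
I=[(c[0],c[1],68,z),(c[0],c[1],68,z+70),(624.5,-13.6,74,90)]
overlay(s,"s9",(180,140,290,230),I,5);overlay(t,"t9",(240,110,350,210),I,5)
E
```

```text
t 8.05 pos [591.9 -75.4 280.8] xax [-0.509 -0.861  0.   ] yax [-0.861  0.509  0.   ] z [-0.  0. -1.] F [-0.7  0.2 -2.6] w 13.1 q [ 0.14  0.35 -0.1  -0.   -1.12 -0.68]
[626.55762313 -16.88124045 280.76103463] 129.56639760778813
```

View pics/s9.png

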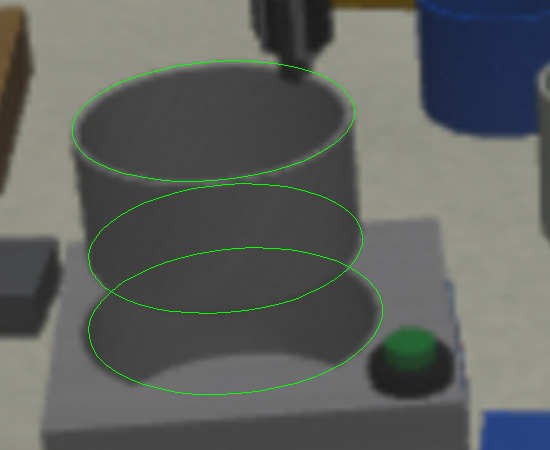

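View pics/t9.png

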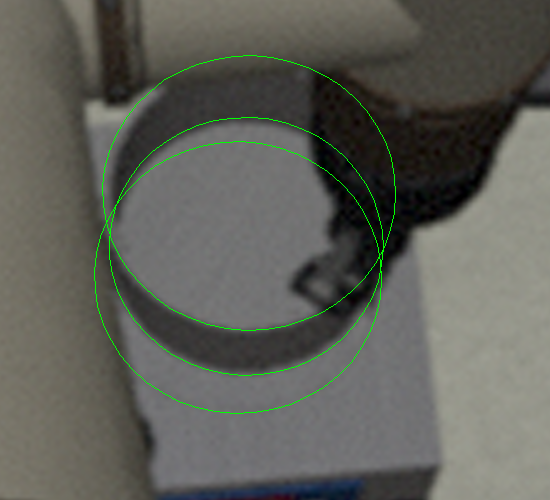

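Emit:
apply_moves(increments=[[[-0.023,0.02,0.1,0,0,0,-1],[-0.023,0.02,0.25,0,0,0,-1],[-0.023,0.02,0.4,0,0,0,-1],[-0.023,0.02,0.5,0,0,0,-1],[-0.023,0.02,0.5,0,0,0,-1]]])

```text
clock: 8.55
position: [590.4, -72.1, 228.7]
ee_rot: [-0.496, 0.869, 0.001, -0.002]
contact_force: [-0.5, 0.1, -2.1]
gripper_width: 12.9
```

Emit:
apply_moves(increments=[[[0,0,0.1,0,0,0,-1],[0,0,0.2,0,0,0,-1],[0,0,0.3,0,0,0,-1],[0,0,0.4,0,0,0,-1],[0,0,0.4,0,0,0,-1]]])

```text
clock: 9.05
position: [590.3, -72.2, 188.8]
ee_rot: [-0.496, 0.869, 0.001, -0.002]
contact_force: [-1.3, 0.1, -3.5]
gripper_width: 12.9
```

```bash
python3 - <<'E'
from fit import *
s,t=shots(); S,r=st()
save(s,"s10",(160,80,340,260),3.3)
E
```

```text
t 9.15 pos [591.4 -72.2 190.6] xax [-0.508 -0.861  0.   ] yax [-0.861  0.508  0.   ] z [-0. -0. -1.] F [-0.2 -0.4 -1.7] w 13.2 q [ 0.15  0.44 -0.22  0.   -0.92 -0.68]
```

View pics/s10.png

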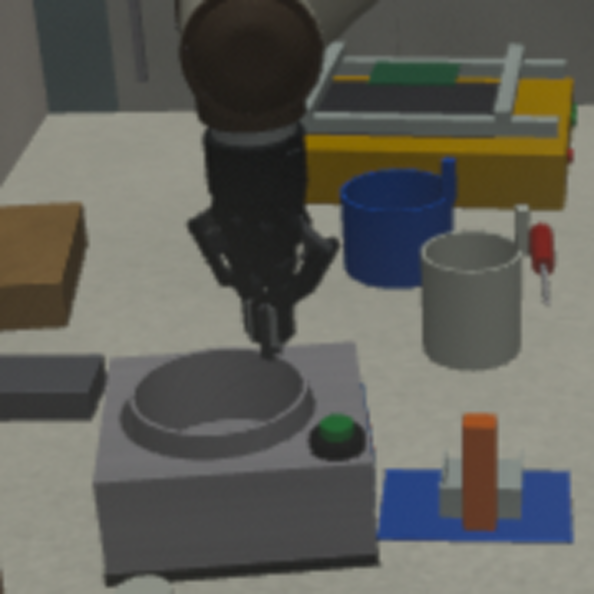

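Emit:
apply_moves(increments=[[[0,0,0.08,0,0,0,-1],[0,0,0.12,0,0,0,-1],[0,0,0.14,0,0,0,-1],[0,0,0.14,0,0,0,-1],[0,0,0.14,0,0,0,-1]]])

```text
clock: 9.65
position: [591.4, -72.2, 177.1]
ee_rot: [-0.496, 0.868, -0.0, 0.0]
contact_force: [-0.1, -0.0, -2.6]
gripper_width: 12.7
```

Emit:
apply_moves(increments=[[[0,0,0.02,0,0,0,-1],[0,0,0.02,0,0,0,-1],[0,0,0.02,0,0,0,-1]]])

```text
clock: 9.95
position: [591.6, -72.3, 176.2]
ee_rot: [-0.496, 0.868, -0.0, 0.0]
contact_force: [-2.7, -1.5, 5.0]
gripper_width: 12.8
```

Contact with the floor. Release and rise.

Emit:
apply_moves(increments=[[[0,0,0,0,0,0,-0.1],[0,0,0,0,0,0,-0.1],[0,0,0,0,0,0,-0.1],[0,0,0,0,0,0,-0.1],[0,0,-0.3,0,0,0,-0.1],[0,0,-0.8,0,0,0,-0.1],[0,0,-1,0,0,0,-0.1]]])

```text
clock: 10.65
position: [593.1, -72.2, 279.7]
ee_rot: [-0.496, 0.868, -0.002, 0.003]
contact_force: [0.4, 0.2, -0.2]
gripper_width: 38.4
```

```bash
python3 - <<'E'
from fit import *
s,t=shots(); S,r=st()
I=[(626,-14,68,95),(626,-14,74,90)]
overlay(s,"s11",(180,130,320,230),I,5)
V=dict(large=(647.1,-286.6,.328),medium=(502.3,-459.8,-.528),small=(429,-277.9,.04))
for n in("medium","small"):
    v=V[n]; obs=[]
    for p in(s,t):
        o=arm.outline_of(n,p); exp=proj(p,[v[0],v[1],45]); o=[i for i in o if np.hypot(*(np.array(i["box"][:2])-exp))<30]
        print(n,[(round(i["conf"],2),np.round(i["box"])) for i in o],exp)
tb=tabpos("medium",V["medium"]); print(tb); go(tb[0],tb[1],280,60)
E
```

```text
t 10.75 pos [593.1 -72.  279.3] xax [-0.508 -0.861 -0.005] yax [-0.861  0.508 -0.007] z [ 0.009  0.    -1.   ] F [ 0.7  0.1 -0.5] w 38.5 q [ 0.15  0.35 -0.11  0.   -1.1  -0.68]
medium [(0.82, array([278., 148.,  34.,  38.]))] [280.68343201 148.10530084]
medium [(0.59, array([461., 219.,  58.,  50.]))] [457.15938576 219.56305785]
small [(0.63, array([304., 167.,  33.,  52.]))] [303.01692967 171.77700236]
small [(0.82, array([390., 246.,  45.,  41.]))] [387.94313475 245.46159232]
[ 453.06246458 -431.08301712  125.        ]
t 10.95 pos [590.6 -72.1 273.2] xax [-0.509 -0.861  0.002] yax [-0.861  0.509  0.003] z [-0.003  0.    -1.   ] F [-0.6 -0.   1.1] w 38.6 q [ 0.15  0.36 -0.11 -0.   -1.1  -0.68]
shift [ 3.79  -0.642 -0.064] turn [ 2.000e-03 -7.000e-03  3.121e+00]
```

View pics/s11.png

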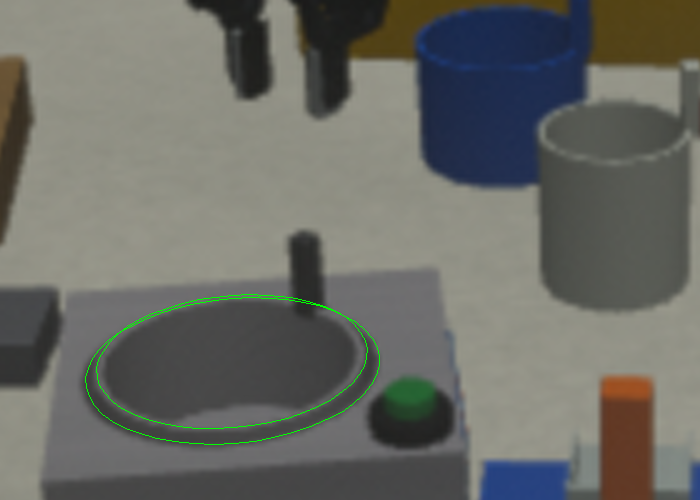

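```bash
cat >> h.py <<'E'
def down(ang,near=None):
    a=np.radians(ang); yv=np.array([np.cos(a),np.sin(a),0])
    if near is not None and yv@near[:,1]<0: yv=-yv
    zv=np.array([0,0,-1.]); return np.stack([np.cross(yv,zv),yv,zv],1)
def plan(pts,R0=None,p0=None):
    """pts: list of (x,y,z,Rt or angle or None). prints calls split so |shift|<=1,|turn|<=1"""
    s,r=st(); p=s["position"] if p0 is None else p0; 
    if R0 is not None: r=R0
    for (x,y,z,Rt) in pts:
        q=np.array([x,y,z],float)
        if Rt is None: Rt=r
        elif np.isscalar(Rt): Rt=down(Rt,r)
        rv=R.from_matrix(r.T@Rt).as_rotvec(); 
        n=1
        while True:
            ok=True; P=p; Q=r; calls=[]
            for k in range(n):
                d=Q.T@((q-p)/n); tv=rv/n
                if np.abs(d).max()>100 or np.abs(tv).max()>.5: ok=False
                calls.append((np.r_[d/100,tv/.5]).round(3)); Q=Q@R.from_rotvec(tv).as_matrix()
            if ok: break
            n+=1
        rows=max(np.linalg.norm(q-p)/n/50,np.linalg.norm(rv)/n/.15)
        print("to",q.round(0),"rows>=%.1f"%rows)
        for c in calls: print("  ",(c+0.).tolist())
        p=q;r=Rt
E
python3 - <<'E'
from h import *
plan([(453,-431,280,60)])
E
```

```text
t 10.95 pos [590.6 -72.1 273.2] xax [-0.509 -0.861  0.002] yax [-0.861  0.509  0.003] z [-0.003  0.    -1.   ] F [-0.6 -0.   1.1] w 38.6 q [ 0.15  0.36 -0.11 -0.   -1.1  -0.68]
to [ 453. -431.  280.] rows>=2.6
   [0.947, -0.16, -0.016, 0.0, -0.002, 0.78]
   [0.815, -0.509, -0.017, 0.0, -0.002, 0.78]
   [0.561, -0.78, -0.017, 0.0, -0.002, 0.78]
   [0.222, -0.935, -0.017, 0.0, -0.002, 0.78]
```

Emit:
apply_moves(increments=[[[0.947,-0.16,-0.02,0,0,0.78,1],[0.947,-0.16,-0.02,0,0,0.78,1],[0.947,-0.16,-0.02,0,0,0.78,1]]])

```text
clock: 11.25
position: [554.6, -165.3, 275.2]
ee_rot: [-0.313, 0.95, 0.001, -0.002]
contact_force: [0.6, 0.6, 0.1]
gripper_width: 79.7
```

Emit:
apply_moves(increments=[[[0.815,-0.509,-0.02,0,0,0.78,1],[0.815,-0.509,-0.02,0,0,0.78,1],[0.815,-0.509,-0.02,0,0,0.78,1]]])

```text
clock: 11.55
position: [520.3, -255.2, 277.1]
ee_rot: [-0.123, 0.992, 0.0, -0.002]
contact_force: [-1.1, 1.1, -0.2]
gripper_width: 85.5
```

Emit:
apply_moves(increments=[[[0.561,-0.78,-0.02,0,0,0.78,1],[0.561,-0.78,-0.02,0,0,0.78,1],[0.561,-0.78,-0.02,0,0,0.78,1]]])

```text
clock: 11.85
position: [485.9, -344.9, 278.9]
ee_rot: [0.071, 0.997, 0.0, -0.002]
contact_force: [0.4, 0.5, -0.2]
gripper_width: 85.2
```

Emit:
apply_moves(increments=[[[0.222,-0.935,-0.02,0,0,0.78,1],[0.222,-0.935,-0.02,0,0,0.78,1],[0.222,-0.935,-0.02,0,0,0.78,1]]])

```text
clock: 12.15
position: [451.5, -434.8, 280.6]
ee_rot: [0.263, 0.965, 0.0, -0.002]
contact_force: [0.7, 0.6, -1.0]
gripper_width: 85.3
```

```bash
python3 - <<'E'
from fit import *
plan([(453,-431,230,60),(453,-431,167,60)])
s,t=shots()
save(s,"s12",(220,40,340,200),3.7)
v=(502.3,-459.8,-.528)
overlay(t,"t12",(380,150,520,280),[(v[0],v[1],57,85),(v[0],v[1],57,0)],5)
E
```

```text
t 12.15 pos [ 451.5 -434.8  280.6] xax [-0.861  0.508  0.004] yax [ 0.508  0.861 -0.001] z [-0.004  0.001 -1.   ] F [ 0.7  0.6 -1. ] w 85.3 q [-0.51  0.41 -0.02  0.   -1.15 -1.6 ]
to [ 453. -431.  230.] rows>=1.0
   [0.005, 0.041, 0.506, -0.002, -0.007, -0.019]
to [ 453. -431.  167.] rows>=1.3
   [0.0, 0.0, 0.63, 0.0, 0.0, 0.0]
```

View pics/s12.png

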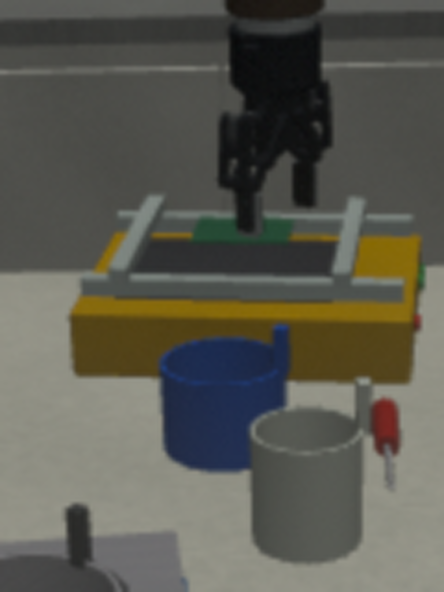

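View pics/t12.png

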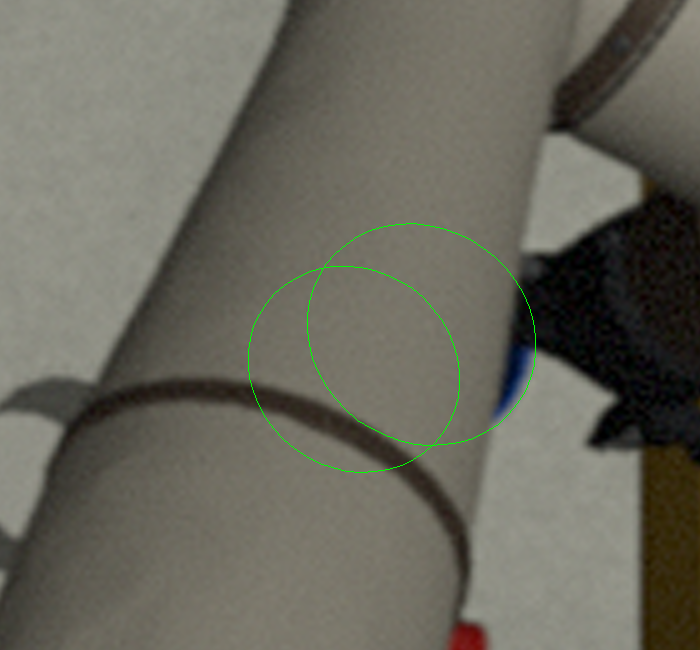

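Emit:
apply_moves(increments=[[[0,0.04,0.5,0,0,-0.02,1],[0,0.04,0.8,0,0,-0.02,1],[0,0.04,0.9,0,0,-0.02,1],[0,0.04,0.9,0,0,-0.02,1]]])

```text
clock: 12.65
position: [455.7, -426.6, 191.0]
ee_rot: [0.252, 0.968, 0.0, -0.002]
contact_force: [0.5, -0.2, 0.4]
gripper_width: 85.3
```

```bash
python3 - <<'E'
from fit import *
plan([(453,-431,167,60)])
s,t=shots()
save(s,"s13",(220,40,340,200),3.7,[proj(s,[453,-431,125])])
E
```

```text
t 12.65 pos [ 455.7 -426.6  191. ] xax [-0.873  0.488  0.004] yax [ 0.488  0.873 -0.   ] z [-0.004  0.002 -1.   ] F [ 0.5 -0.2  0.4] w 85.3 q [-0.49  0.48 -0.14  0.   -0.95 -1.59]
to [ 453. -431.  167.] rows>=0.5
   [0.001, -0.051, 0.24, -0.001, -0.009, 0.027]
```

View pics/s13.png

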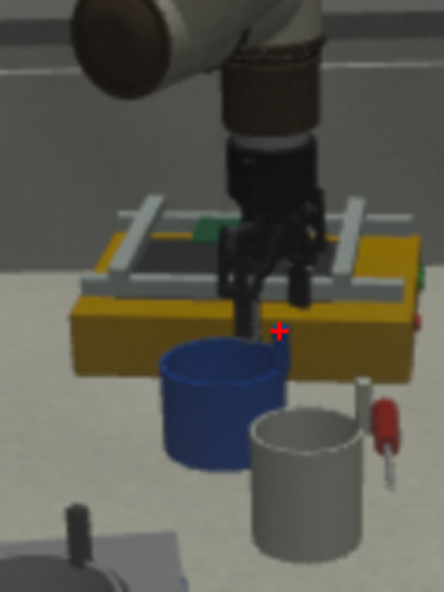

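Emit:
apply_moves(increments=[[[0,-0.05,0.15,0,0,0.025,1],[0,-0.05,0.24,0,0,0.025,1],[0,-0.05,0.24,0,0,0.025,-1],[0,-0.05,0.24,0,0,0.025,-1],[0,-0.05,0.24,0,0,0.025,-1],[0,-0.05,0.24,0,0,0.025,-1],[0,-0.05,0.24,0,0,0.025,-1],[0,-0.05,0.24,0,0,0.025,-1],[0,-0.05,0.24,0,0,0.025,-1]]])

```text
clock: 13.65
position: [453.5, -432.2, 169.6]
ee_rot: [0.26, 0.966, -0.0, 0.0]
contact_force: [-1.3, -0.6, 4.6]
gripper_width: 12.9
```

Emit:
apply_moves(increments=[[[0,0,-0.2,0,0,0,-1],[0,0,-0.4,0,0,0,-1],[0,0,-0.7,0,0,0,-1],[0,0,-1,0,0,0,-1]]])

```text
clock: 14.05
position: [452.9, -431.3, 268.4]
ee_rot: [0.26, 0.966, 0.001, -0.002]
contact_force: [-0.3, 0.3, -1.1]
gripper_width: 12.8
```

Emit:
apply_moves(increments=[[[0,0,-0.4,0,0,0,-1],[0,0,-0.6,0,0,0,-1],[0,0,-0.6,0,0,0,-1]]])

```text
clock: 14.35
position: [454.2, -432.4, 332.1]
ee_rot: [0.259, 0.966, -0.001, 0.003]
contact_force: [-0.3, -0.2, -1.8]
gripper_width: 12.7
```

```bash
python3 - <<'E'
from fit import *
s,t=shots()
save(s,"s14",(220,0,340,200),3)
c=np.cos(np.radians(150));q=np.sin(np.radians(150))
plan([(626.5+57*c,-14+57*q,327,60)])
E
```

```text
t 14.45 pos [ 453.  -431.3  327.4] xax [-0.865  0.502  0.002] yax [0.502 0.865 0.001] z [-0.001  0.002 -1.   ] F [-0.5 -0.1 -2.2] w 12.8 q [-0.5   0.37  0.05 -0.   -1.25 -1.59]
to [577.  14. 327.] rows>=1.9
   [0.233, 0.896, 0.003, 0.001, -0.001, -0.001]
   [0.232, 0.896, 0.002, 0.001, -0.001, -0.001]
   [0.232, 0.896, 0.002, 0.001, -0.001, -0.001]
   [0.231, 0.896, 0.001, 0.001, -0.001, -0.001]
   [0.231, 0.896, 0.001, 0.001, -0.001, -0.001]
```

View pics/s14.png

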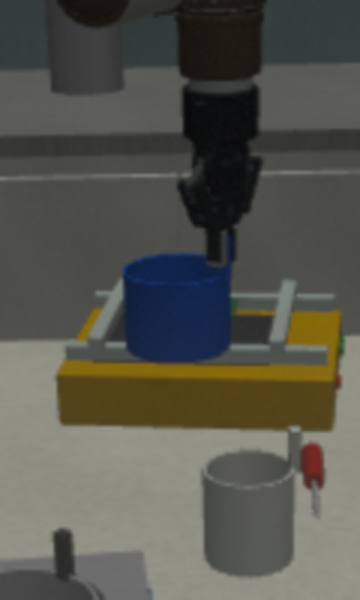

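Emit:
apply_moves(increments=[[[0.12,0.45,0,0,0,0,-1],[0.232,0.896,0,0,0,0,-1]]])

```text
clock: 14.65
position: [477.2, -342.0, 325.3]
ee_rot: [0.261, 0.965, 0.001, -0.003]
contact_force: [1.2, 0.8, -1.9]
gripper_width: 12.9
```

Emit:
apply_moves(increments=[[[0.12,0.45,0,0,0,0,-1],[0.232,0.896,0,0,0,0,-1]]])

```text
clock: 14.85
position: [502.3, -251.6, 325.9]
ee_rot: [0.26, 0.966, 0.0, -0.003]
contact_force: [0.8, 0.0, -1.1]
gripper_width: 12.8
```

Emit:
apply_moves(increments=[[[0.12,0.45,0,0,0,0,-1],[0.232,0.896,0,0,0,0,-1]]])

```text
clock: 15.05
position: [527.2, -162.3, 326.1]
ee_rot: [0.26, 0.966, -0.0, -0.003]
contact_force: [0.7, -0.4, -0.8]
gripper_width: 13.1
```

Emit:
apply_moves(increments=[[[0.12,0.45,0,0,0,0,-1],[0.232,0.896,0,0,0,0,-1]]])

```text
clock: 15.25
position: [552.0, -73.3, 326.1]
ee_rot: [0.26, 0.966, -0.001, -0.003]
contact_force: [0.4, -0.3, -1.2]
gripper_width: 12.8
```

Emit:
apply_moves(increments=[[[0.12,0.45,0,0,0,0,-1],[0.2,0.75,0,0,0,0,-1],[0.232,0.896,0,0,0,0,-1],[0.232,0.896,0,0,0,0,-1]]])

```text
clock: 15.65
position: [577.5, 15.5, 326.3]
ee_rot: [0.258, 0.966, -0.001, -0.002]
contact_force: [0.3, 0.3, -1.2]
gripper_width: 12.2
```

```bash
python3 - <<'E'
from fit import *
s,t=shots(); S,r=st()
c=S["position"]-57*r[:,0]; z=S["position"][2]-169.5; print(c,z)
I=[(c[0],c[1],57,z),(c[0],c[1],57,z+85),(626.5,-14,68,95)]
overlay(s,"s15",(170,90,290,230),I,5);overlay(t,"t15",(220,90,350,210),I,5)
E
```

```text
t 15.75 pos [577.1  13.5 327.3] xax [-0.865  0.501  0.003] yax [ 0.501  0.865 -0.002] z [-0.003 -0.001 -1.   ] F [-0.4 -0.5 -1.9] w 12.5 q [ 0.3   0.29 -0.07 -0.   -1.21 -2.4 ]
[626.40938056 -15.087581   327.13953025] 157.78574301257993
```

View pics/s15.png

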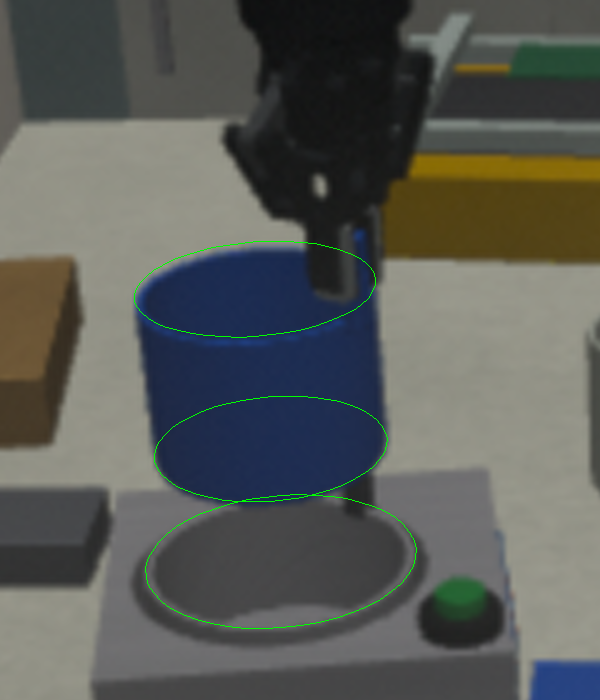

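View pics/t15.png

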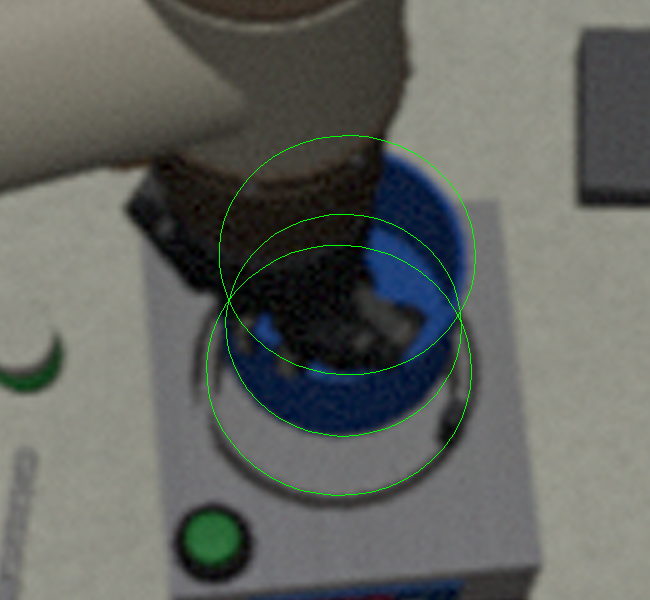

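Emit:
apply_moves(increments=[[[-0.01,0.015,0.25,0,0,0,-1],[-0.01,0.015,0.5,0,0,0,-1],[-0.01,0.015,0.7,0,0,0,-1],[-0.01,0.015,0.8,0,0,0,-1],[-0.01,0.015,0.9,0,0,0,-1],[-0.01,0.015,0.9,0,0,0,-1]]])

```text
clock: 16.35
position: [578.8, 13.9, 237.8]
ee_rot: [0.26, 0.966, -0.001, -0.001]
contact_force: [0.5, 0.5, -1.9]
gripper_width: 12.6
```

Emit:
apply_moves(increments=[[[0,0,0.1,0,0,0,-1],[0,0,0.2,0,0,0,-1],[0,0,0.3,0,0,0,-1],[0,0,0.35,0,0,0,-1],[0,0,0.35,0,0,0,-1]]])

```text
clock: 16.85
position: [578.8, 14.6, 202.7]
ee_rot: [0.26, 0.966, -0.001, -0.001]
contact_force: [-0.0, 0.8, -2.0]
gripper_width: 13.0
```

```bash
python3 - <<'E'
from fit import *
s,t=shots(); S,r=st()
save(s,"s16",(170,90,290,230),4)
E
```

```text
t 16.95 pos [579.5  14.7 204. ] xax [-0.865  0.501 -0.   ] yax [ 0.501  0.865 -0.   ] z [ 0. -0. -1.] F [ 0.1 -0.4 -1.6] w 13.0 q [ 0.3   0.4  -0.24  0.   -0.93 -2.4 ]
```

View pics/s16.png

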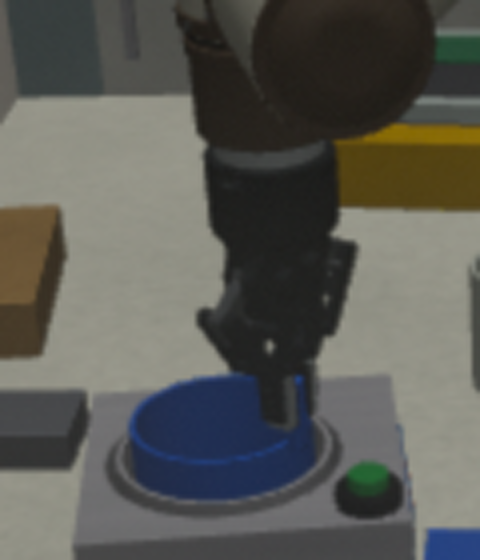

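Emit:
apply_moves(increments=[[[0,0,0.03,0,0,0,-1],[0,0,0.05,0,0,0,-1],[0,0,0.06,0,0,0,-1],[0,0,0.07,0,0,0,-1],[0,0,0.07,0,0,0,-1]]])

```text
clock: 17.45
position: [579.3, 14.5, 198.6]
ee_rot: [0.259, 0.966, -0.0, 0.0]
contact_force: [-3.6, 0.4, 6.4]
gripper_width: 12.7
```

Emit:
apply_moves(increments=[[[0,0,0,0,0,0,-0.2],[0,0,0,0,0,0,-0.2],[0,0,0,0,0,0,-0.2],[0,0,0,0,0,0,-0.2],[0,0,-0.3,0,0,0,-0.2],[0,0,-0.8,0,0,0,-0.2],[0,0,-1,0,0,0,-0.2]]])

```text
clock: 18.15
position: [580.9, 14.7, 301.6]
ee_rot: [0.259, 0.966, 0.001, 0.004]
contact_force: [-0.1, -0.0, 0.4]
gripper_width: 34.2
```

```bash
python3 - <<'E'
from fit import *
s,t=shots()
I=[(626.5,-14,68,95),(628,-13.5,57,114)]
overlay(s,"s17",(180,110,340,230),I,5)
plan([(383.1,-279.7,290,92)])
o=[arm.outline_of("small",p) for p in (s,t)]
print([[(round(i["conf"],2),np.round(i["box"])) for i in k] for k in o])
E
```

```text
t 18.25 pos [580.9  14.9 301.2] xax [-0.865  0.501 -0.007] yax [0.501 0.865 0.006] z [ 0.009  0.002 -1.   ] F [ 0.1  0.1 -0.1] w 34.1 q [ 0.3   0.31 -0.11  0.   -1.14 -2.4 ]
to [ 383. -280.  290.] rows>=1.8
   [0.059, -0.885, 0.023, 0.002, 0.004, -0.28]
   [0.182, -0.868, 0.024, 0.002, 0.004, -0.28]
   [0.301, -0.834, 0.025, 0.002, 0.004, -0.28]
   [0.415, -0.784, 0.026, 0.002, 0.004, -0.28]
[[(0.71, array([304., 165.,  35.,  50.]))], [(0.75, array([390., 245.,  44.,  38.]))]]
```

View pics/s17.png

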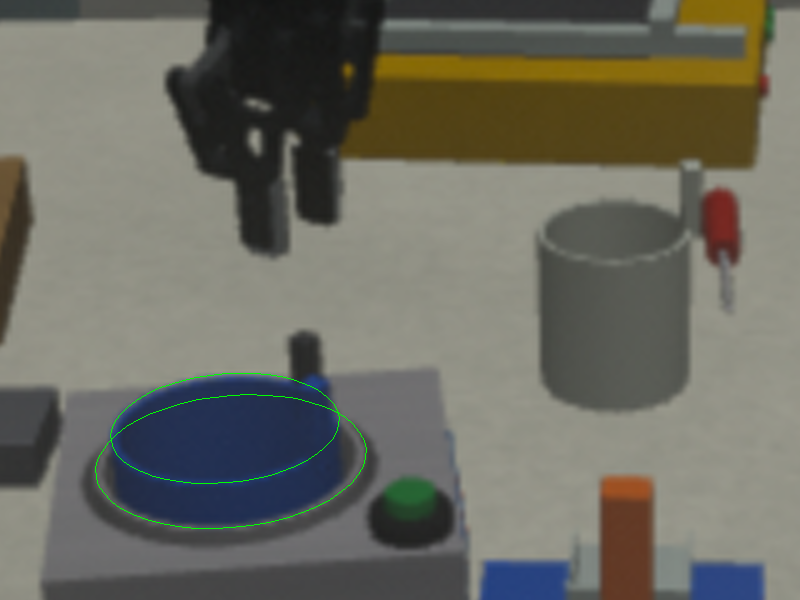

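Emit:
apply_moves(increments=[[[0.059,-0.885,0.02,0,0,-0.28,1],[0.059,-0.885,0.02,0,0,-0.28,1]]])

```text
clock: 18.55
position: [528.2, -59.6, 292.5]
ee_rot: [0.19, 0.982, -0.001, -0.002]
contact_force: [0.5, -0.5, 0.3]
gripper_width: 62.1
```

Emit:
apply_moves(increments=[[[0.182,-0.868,0.02,0,0,-0.28,1],[0.182,-0.868,0.02,0,0,-0.28,1]]])

```text
clock: 18.75
position: [477.9, -133.9, 290.9]
ee_rot: [0.121, 0.993, -0.0, -0.002]
contact_force: [-0.5, -0.9, 0.4]
gripper_width: 85.0
```

Emit:
apply_moves(increments=[[[0.301,-0.834,0.03,0,0,-0.28,1],[0.301,-0.834,0.03,0,0,-0.28,1]]])

```text
clock: 18.95
position: [428.7, -207.3, 288.1]
ee_rot: [0.052, 0.999, 0.0, -0.002]
contact_force: [0.7, -0.2, 0.1]
gripper_width: 85.3
```

Emit:
apply_moves(increments=[[[0.415,-0.784,0.03,0,0,-0.28,1],[0.415,-0.784,0.03,0,0,-0.28,1],[0.415,-0.784,0.03,0,0,-0.28,1],[0.415,-0.784,0.03,0,0,-0.28,1]]])

```text
clock: 19.35
position: [380.2, -280.3, 285.4]
ee_rot: [-0.016, 1.0, 0.001, -0.001]
contact_force: [-0.5, 1.2, -1.2]
gripper_width: 85.3
```

```bash
python3 - <<'E'
from fit import *
plan([(383.1,-279.7,210,92),(383.1,-279.7,183,92)])
s,t=shots()
save(s,"s18",(220,40,380,200),3.7,[proj(s,[383.1,-279.7,140])])
E
```

```text
t 19.35 pos [ 380.2 -280.3  285.4] xax [-0.999 -0.032  0.003] yax [-0.032  0.999  0.001] z [-0.003  0.001 -1.   ] F [-0.5  1.2 -1.2] w 85.3 q [-0.29  0.14 -0.38 -0.   -1.05 -1.25]
to [ 383. -280.  210.] rows>=1.5
   [-0.031, 0.004, 0.754, 0.003, -0.006, -0.006]
to [ 383. -280.  183.] rows>=0.5
   [0.0, 0.0, 0.27, 0.0, 0.0, 0.0]
```

View pics/s18.png

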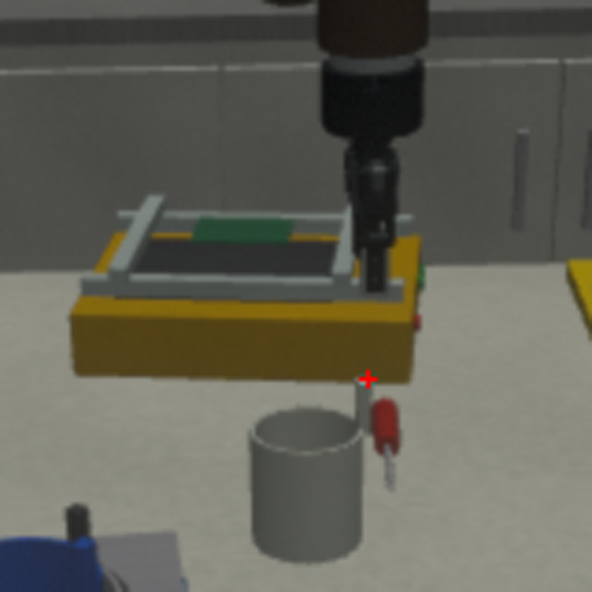

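Emit:
apply_moves(increments=[[[-0.045,0,0.4,0,0,0,1],[-0.045,0,0.75,0,0,0,1],[-0.045,0,0.95,0,0,0,1],[-0.045,0,1,0,0,0,1],[-0.045,0,1,0,0,0,1]]])

```text
clock: 19.95
position: [386.4, -278.9, 186.4]
ee_rot: [-0.018, 1.0, 0.0, -0.001]
contact_force: [0.4, -0.2, 0.2]
gripper_width: 85.1
```

Emit:
apply_moves(increments=[[[0,0,0.02,0,0,0,-1],[0,0,0.02,0,0,0,-1],[0,0,0.02,0,0,0,-1],[0,0,0.02,0,0,0,-1],[0,0,0.02,0,0,0,-1],[0,0,0.02,0,0,0,-1],[0,0,0.02,0,0,0,-1],[0,0,0.02,0,0,0,-1]]])

```text
clock: 20.75
position: [386.1, -279.9, 185.5]
ee_rot: [-0.017, 1.0, -0.0, 0.0]
contact_force: [-1.2, -1.6, 5.3]
gripper_width: 13.0
```

Emit:
apply_moves(increments=[[[0,0,-0.2,0,0,0,-1],[0,0,-0.4,0,0,0,-1],[0,0,-0.7,0,0,0,-1],[0,0,-1,0,0,0,-1]]])

```text
clock: 21.15
position: [385.2, -279.1, 284.6]
ee_rot: [-0.017, 1.0, 0.001, -0.001]
contact_force: [0.2, -0.7, -1.9]
gripper_width: 12.6
```

Emit:
apply_moves(increments=[[[0,0,-0.4,0,0,0,-1],[0,0,-0.75,0,0,0,-1],[0,0,-0.75,0,0,0,-1]]])

```text
clock: 21.45
position: [387.3, -280.3, 364.5]
ee_rot: [-0.018, 1.0, -0.002, 0.005]
contact_force: [0.0, -0.7, -1.5]
gripper_width: 12.7
```

```bash
python3 - <<'E'
from fit import *
s,t=shots()
save(s,"s19",(220,0,380,200),3)
c=np.cos(np.radians(195));q=np.sin(np.radians(195))
plan([(628+46*c,-14+46*q,360,105)])
E
```

```text
t 21.55 pos [ 385.6 -279.1  359.3] xax [-0.999 -0.034 -0.   ] yax [-0.034  0.999  0.002] z [ 0.     0.002 -1.   ] F [-0.3  0.1 -1.7] w 12.8 q [-0.28  0.09 -0.25 -0.   -1.24 -1.25]
to [584. -26. 360.] rows>=2.1
   [-0.689, 0.821, -0.001, 0.001, 0.0, -0.152]
   [-0.749, 0.766, -0.001, 0.001, 0.0, -0.152]
   [-0.805, 0.707, -0.002, 0.001, 0.0, -0.152]
```

View pics/s19.png

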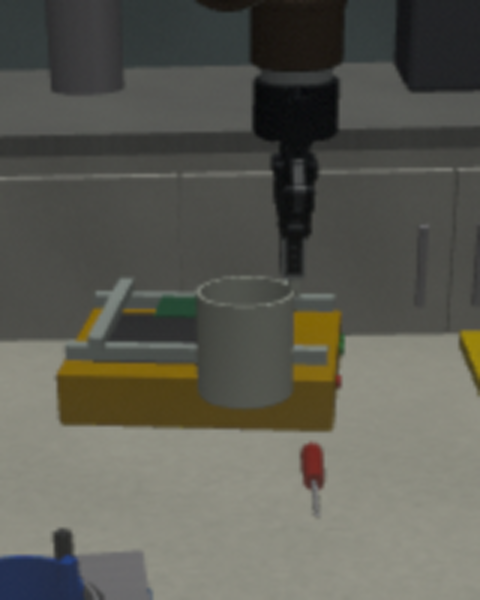

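Emit:
apply_moves(increments=[[[-0.33,0.4,0,0,0,-0.07,-1],[-0.689,0.821,0,0,0,-0.152,-1],[-0.689,0.821,0,0,0,-0.152,-1]]])

```text
clock: 21.85
position: [453.4, -192.1, 357.2]
ee_rot: [-0.057, 0.998, 0.001, -0.002]
contact_force: [-0.0, -0.5, -2.4]
gripper_width: 12.9
```

Emit:
apply_moves(increments=[[[-0.37,0.38,0,0,0,-0.07,-1],[-0.749,0.766,0,0,0,-0.152,-1],[-0.749,0.766,0,0,0,-0.152,-1]]])

```text
clock: 22.15
position: [519.6, -107.6, 356.9]
ee_rot: [-0.095, 0.995, 0.001, -0.002]
contact_force: [0.2, 0.3, -1.6]
gripper_width: 12.8
```

Emit:
apply_moves(increments=[[[-0.3,0.27,0,0,0,-0.07,-1],[-0.6,0.53,0,0,0,-0.1,-1],[-0.805,0.707,0,0,0,-0.152,-1],[-0.805,0.707,0,0,0,-0.152,-1],[-0.805,0.707,0,0,0,-0.152,-1]]])

```text
clock: 22.65
position: [583.2, -26.3, 357.5]
ee_rot: [-0.131, 0.991, 0.0, -0.003]
contact_force: [0.6, -0.7, -1.3]
gripper_width: 12.7
```

```bash
python3 - <<'E'
from fit import *
s,t=shots(); S,r=st()
c=S["position"]-46*r[:,0]; z=S["position"][2]-185.5; print(c,z)
I=[(c[0],c[1],46,z),(c[0],c[1],46,z+100),(628,-13.5,57,114)]
overlay(s,"s20",(170,70,290,230),I,4);overlay(t,"t20",(220,90,350,210),I,4)
E
```

```text
t 22.75 pos [583.  -27.1 358.8] xax [-0.966 -0.259  0.003] yax [-0.259  0.966  0.   ] z [-0.003 -0.    -1.   ] F [-1.  -0.9 -1.6] w 12.9 q [ 0.23  0.28 -0.   -0.   -1.29 -1.54]
[627.41509116 -15.21003056 358.68870312] 173.30891734385665
```

View pics/s20.png

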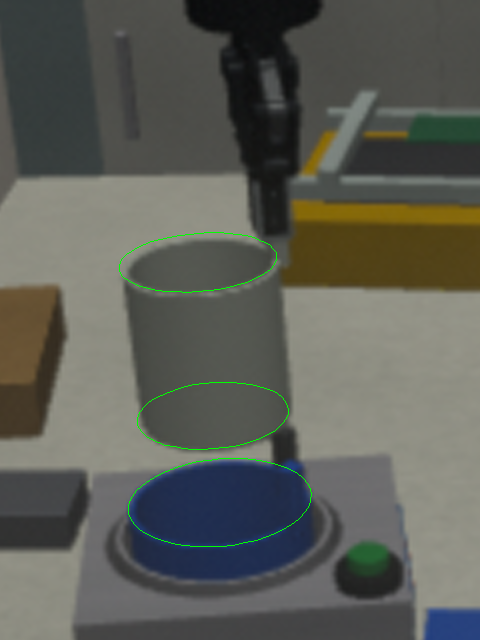

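View pics/t20.png

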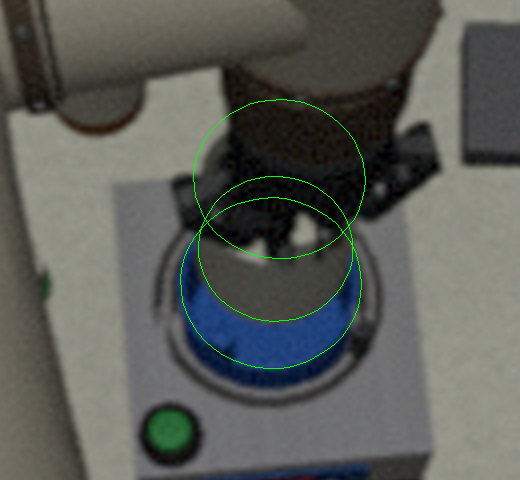

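Emit:
apply_moves(increments=[[[-0.014,0.014,0.25,0,0,0,-1],[-0.014,0.014,0.5,0,0,0,-1],[-0.014,0.014,0.7,0,0,0,-1],[-0.014,0.014,0.8,0,0,0,-1],[-0.014,0.014,0.9,0,0,0,-1],[-0.014,0.014,0.9,0,0,0,-1]]])

```text
clock: 23.35
position: [584.2, -25.1, 269.1]
ee_rot: [-0.131, 0.991, 0.0, -0.001]
contact_force: [-0.8, 0.0, -1.7]
gripper_width: 12.8
```

Emit:
apply_moves(increments=[[[0,0,0.1,0,0,0,-1],[0,0,0.2,0,0,0,-1],[0,0,0.3,0,0,0,-1],[0,0,0.38,0,0,0,-1],[0,0,0.38,0,0,0,-1]]])

```text
clock: 23.85
position: [584.1, -24.7, 230.2]
ee_rot: [-0.131, 0.991, -0.0, -0.002]
contact_force: [0.0, -0.5, -1.8]
gripper_width: 12.7
```

```bash
python3 - <<'E'
from fit import *
s,t=shots(); S,r=st()
save(s,"s21",(170,90,290,230),4)
E
```

```text
t 23.95 pos [584.9 -24.6 231.8] xax [-0.966 -0.26   0.   ] yax [-0.26   0.966 -0.   ] z [-0. -0. -1.] F [-0.1 -0.1 -0.5] w 12.5 q [ 0.23  0.38 -0.19  0.   -1.   -1.54]
```

View pics/s21.png

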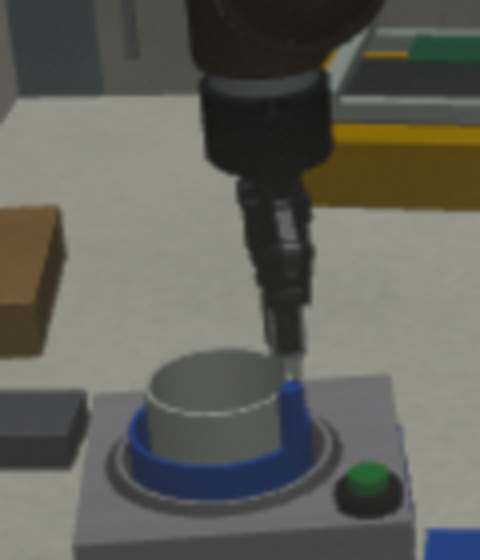

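Emit:
apply_moves(increments=[[[0,0,0.06,0,0,0,-1],[0,0,0.1,0,0,0,-1],[0,0,0.125,0,0,0,-1],[0,0,0.14,0,0,0,-1],[0,0,0.145,0,0,0,-1],[0,0,0.145,0,0,0,-1]]])

```text
clock: 24.55
position: [584.4, -24.8, 218.7]
ee_rot: [-0.131, 0.991, -0.0, -0.0]
contact_force: [-4.4, 1.2, 4.9]
gripper_width: 12.8
```

Emit:
apply_moves(increments=[[[0,0,0,0,0,0,-0.48],[0,0,0,0,0,0,-0.48],[0,0,0,0,0,0,-0.48],[0,0,-0.2,0,0,0,-0.48],[0,0,-0.5,0,0,0,-0.48],[0,0,-0.9,0,0,0,-0.48]]])

```text
clock: 25.15
position: [584.2, -24.7, 306.5]
ee_rot: [-0.131, 0.991, -0.0, -0.002]
contact_force: [1.3, -0.6, -0.9]
gripper_width: 22.4
```

```bash
python3 - <<'E'
from fit import *
s,t=shots();st()
I=[(626.5,-14,68,95),(628,-13.5,57,114),(628.,-13.5,46,133)]
overlay(s,"s22",(180,110,340,260),I,4)
save(t,"t22",(220,90,400,300),3)
for n in("scoop","scoop_grip","mat"):
    print(n,[[(np.round(i["at"],1),round(i["conf"],2)) for i in arm.mark_of(n,p)] for p in(s,t)])
E
```

```text
t 25.25 pos [587.4 -24.6 313.8] xax [-0.965 -0.261 -0.012] yax [-0.261  0.965 -0.003] z [ 0.013  0.    -1.   ] F [0.4 0.2 0.1] w 22.2 q [ 0.23  0.31 -0.08  0.   -1.17 -1.54]
scoop [[(array([304.1, 235.2]), 0.67), (array([302.8, 212. ]), 0.41)], [(array([281.9, 247.5]), 0.94), (array([156.7, 191.8]), 0.3)]]
scoop_grip [[(array([301.6, 211.6]), 0.59), (array([323.4, 164.4]), 0.24)], [(array([271.5, 243. ]), 0.72)]]
mat [[(array([303.2, 230.5]), 0.89)], [(array([282.8, 245.9]), 0.69), (array([271.8, 242.2]), 0.59), (array([286.4, 171. ]), 0.46)]]
```

View pics/s22.png

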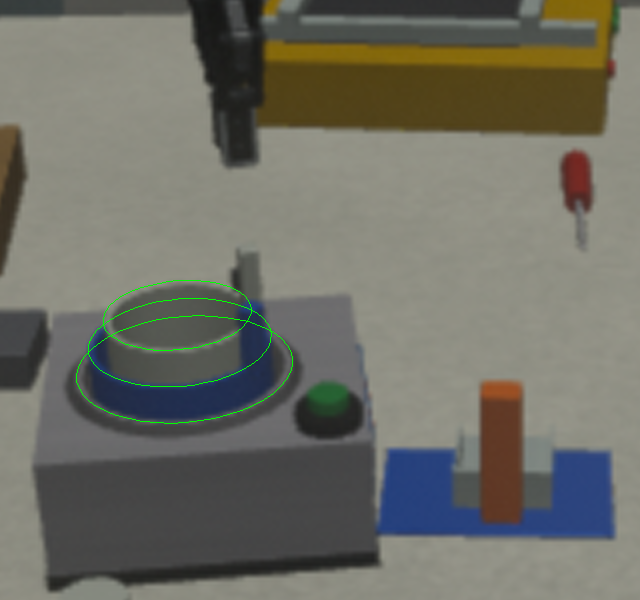

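View pics/t22.png

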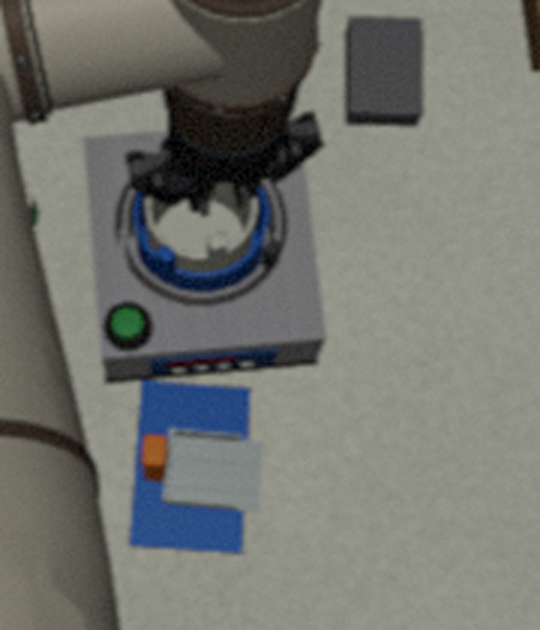

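```bash
python3 - <<'E'
from fit import *
s,t=shots();
f=lambda u:np.array(u)/3.5+[130,120]
print("post top view", onz(t,f((494,413)),98)," side",onz(s,np.array((502,387))/4+[180,110],98), tri(s,np.array((502,387))/4+[180,110],t,f((494,413))))
M=np.array([onz(t,f(u),3) for u in((480,340),(606,348),(598,540),(468,532))]);print("mat",M.round(1),M.mean(0))
P=np.array([onz(t,f(u),z) for u,z in(((510,397),27),((622,407),4),((615,491),4),((505,480),27))]);print("pan",P.round(1))
d=(P[1]+P[2]-P[0]-P[3]);print("heading",np.degrees(np.arctan2(d[1],d[0])))
l=P[2]-P[1];print("lip dir",np.degrees(np.arctan2(l[1],l[0])), "lip mid",(P[1]+P[2])/2,np.linalg.norm(l))
save(t,"t23",(250,200,330,290),7)
save(s,"s23",(270,190,350,260),7)
E
```

```text
post top view [430.48512342  20.85216172  98.        ]  side [426.02017802  22.19636622  98.        ] (array([428.22448348,  21.09878073,  97.87928812]), np.float64(4.5250159182254786))
mat [[503.8  36.1   3. ]
 [500.3 -61.6   3. ]
 [352.7 -57.9   3. ]
 [355.8  39.8   3. ]] [428.14759122 -10.89342179   3.        ]
pan [[455.2  11.1  27. ]
 [454.2 -74.5   4. ]
 [389.7 -70.1   4. ]
 [392.7  12.9  27. ]]
heading -91.36659171718202
lip dir 176.07369113890675 lip mid [421.95761603 -72.3054867    4.        ] 64.65371493616995
```

View pics/t23.png

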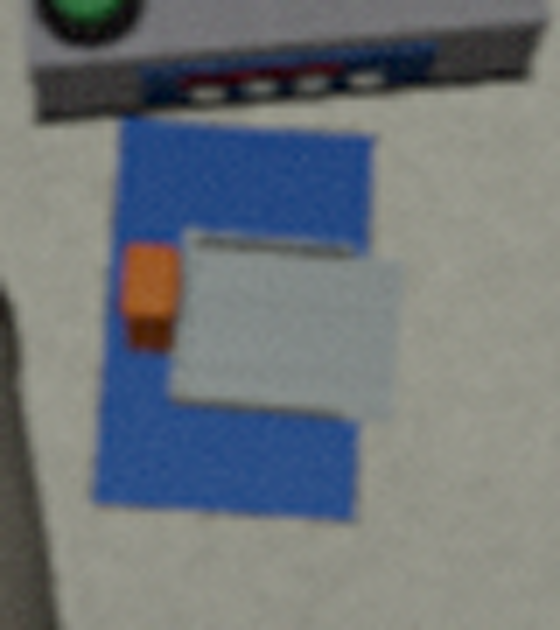

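View pics/s23.png

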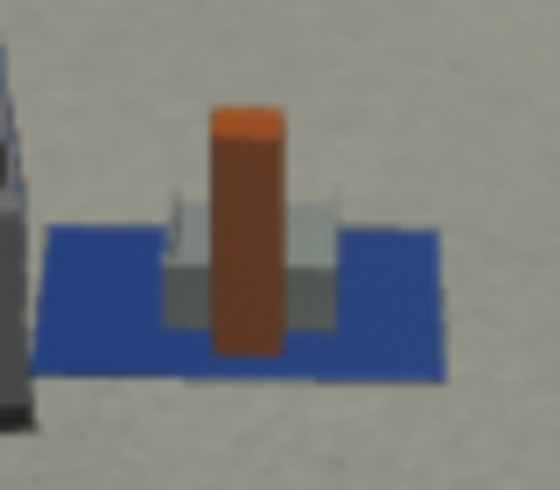

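```bash
python3 - <<'E'
from fit import *
plan([(428.5,21,250,87),(428.5,21,160,87),(428.5,21,132,87)])
E
```

```text
t 25.65 pos [584.6 -24.7 306.2] xax [-0.966 -0.26   0.002] yax [-0.26   0.966  0.   ] z [-0.002 -0.    -1.   ] F [0.1 0.7 0.7] w 22.2 q [ 0.23  0.32 -0.09 -0.   -1.17 -1.54]
to [428.  21. 250.] rows>=1.7
   [0.694, 0.423, 0.283, 0.0, -0.002, 0.315]
   [0.752, 0.309, 0.282, 0.0, -0.002, 0.315]
to [428.  21. 160.] rows>=1.8
   [0.0, 0.0, 0.9, 0.0, 0.0, 0.0]
to [428.  21. 132.] rows>=0.6
   [0.0, 0.0, 0.28, 0.0, 0.0, 0.0]
```

Emit:
apply_moves(increments=[[[0.694,0.423,0.283,0,0,0.315,-0.48],[0.694,0.423,0.283,0,0,0.315,1]]])

```text
clock: 25.85
position: [505.1, -1.7, 277.2]
ee_rot: [-0.051, 0.999, -0.0, -0.001]
contact_force: [-0.4, 0.6, 0.1]
gripper_width: 35.4
```

Emit:
apply_moves(increments=[[[0.752,0.309,0.282,0,0,0.315,1],[0.752,0.309,0.282,0,0,0.315,1],[0.752,0.309,0.282,0,0,0.315,1],[0.752,0.309,0.282,0,0,0.315,1]]])

```text
clock: 26.25
position: [428.5, 21.2, 251.0]
ee_rot: [0.025, 1.0, -0.0, 0.0]
contact_force: [0.5, 0.2, 0.7]
gripper_width: 85.7
```

```bash
python3 - <<'E'
from fit import *
plan([(428.5,21,160,87),(428.5,21,132,87)])
s,t=shots()
save(s,"s24",(230,90,370,260),4)
E
```

```text
t 26.25 pos [428.5  21.2 251. ] xax [-0.999  0.051 -0.001] yax [ 0.051  0.999 -0.   ] z [ 0.001 -0.    -1.   ] F [0.5 0.2 0.7] w 85.7 q [ 0.43  0.1  -0.53  0.   -0.95 -2.05]
to [428.  21. 160.] rows>=1.8
   [0.001, -0.002, 0.91, -0.001, 0.001, 0.004]
to [428.  21. 132.] rows>=0.6
   [0.0, 0.0, 0.28, 0.0, 0.0, 0.0]
```

View pics/s24.png

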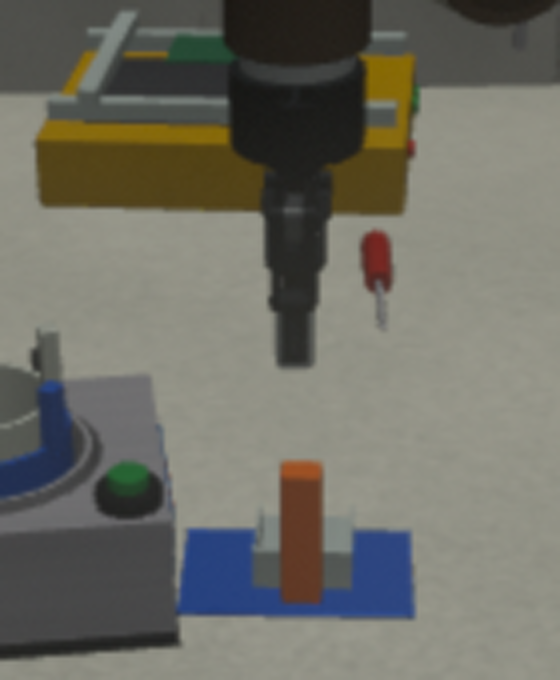

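Emit:
apply_moves(increments=[[[0.01,0,0.4,0,0,0,1],[0.01,0,0.7,0,0,0,1],[0.01,0,0.9,0,0,0,1],[0.01,0,0.9,0,0,0,1]]])

```text
clock: 26.75
position: [427.5, 20.5, 158.6]
ee_rot: [0.027, 1.0, -0.001, -0.003]
contact_force: [-0.6, 0.7, 0.8]
gripper_width: 84.9
```

Emit:
apply_moves(increments=[[[0,0,0.15,0,0,0,1],[0,0,0.29,0,0,0,1],[0,0,0.29,0,0,0,1]]])

```text
clock: 27.05
position: [428.4, 21.0, 131.6]
ee_rot: [0.026, 1.0, -0.0, -0.001]
contact_force: [-0.8, 0.2, -0.1]
gripper_width: 85.5
```

```bash
python3 - <<'E'
from fit import *
plan([(427.5,21,132,87)])
s,t=shots()
save(s,"s25",(230,90,370,260),4)
save(t,"t25",(200,150,340,290),4)
E
```

```text
t 27.05 pos [428.4  21.  131.6] xax [-0.999  0.053  0.001] yax [ 0.053  0.999 -0.001] z [-0.001 -0.001 -1.   ] F [-0.8  0.2 -0.1] w 85.5 q [ 0.43  0.28 -0.68  0.   -0.61 -2.05]
to [428.  21. 132.] rows>=0.0
   [0.009, 0.0, -0.004, -0.001, -0.002, -0.001]
```

View pics/s25.png

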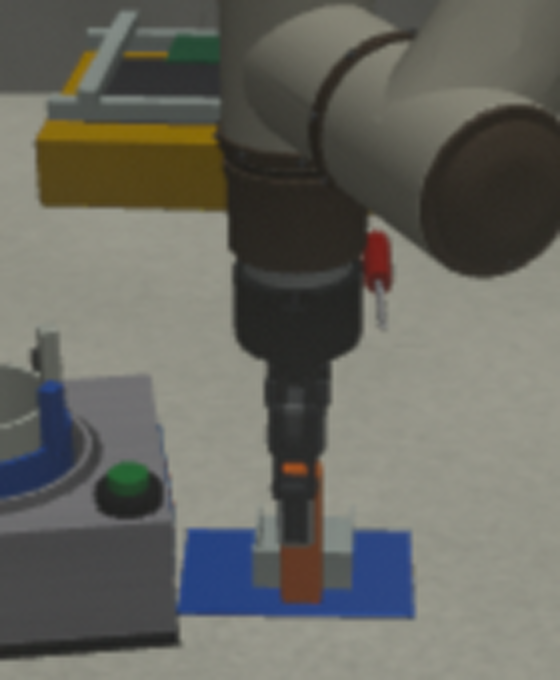

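View pics/t25.png

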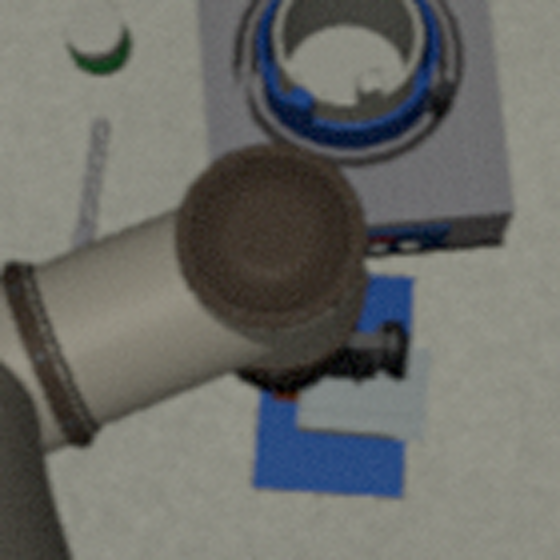

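Emit:
apply_moves(increments=[[[0.025,0,0,0,0,0,1],[0.025,0,0,0,0,0,1],[0.025,0,0,0,0,0,-1],[0.025,0,0,0,0,0,-1],[0.025,0,0,0,0,0,-1],[0.025,0,0,0,0,0,-1],[0.025,0,0,0,0,0,-1],[0.025,0,0,0,0,0,-1]]])

```text
clock: 27.95
position: [425.3, 21.1, 132.0]
ee_rot: [0.026, 1.0, -0.0, 0.0]
contact_force: [0.3, -1.0, 1.6]
gripper_width: 19.2
```

Emit:
apply_moves(increments=[[[0,0,-0.2,0,0,0,-1],[0,0,-0.5,0,0,0,-1],[0,0,-0.9,0,0,0,-1],[0,0,-1,0,0,0,-1],[0,0,-1,0,0,0,-1]]])

```text
clock: 28.45
position: [425.7, 21.5, 233.1]
ee_rot: [0.026, 1.0, 0.001, 0.002]
contact_force: [-0.9, 0.7, -1.5]
gripper_width: 19.3
```

```bash
python3 - <<'E'
from fit import *
st()
s,t=shots()
save(s,"s26",(230,60,370,260),4)
save(t,"t26",(200,150,380,290),4)
E
```

```text
t 28.45 pos [425.7  21.5 233.1] xax [-0.999  0.052 -0.003] yax [0.052 0.999 0.002] z [ 0.004  0.002 -1.   ] F [-0.9  0.7 -1.5] w 19.3 q [ 0.43  0.12 -0.56 -0.   -0.89 -2.06]
```

View pics/s26.png

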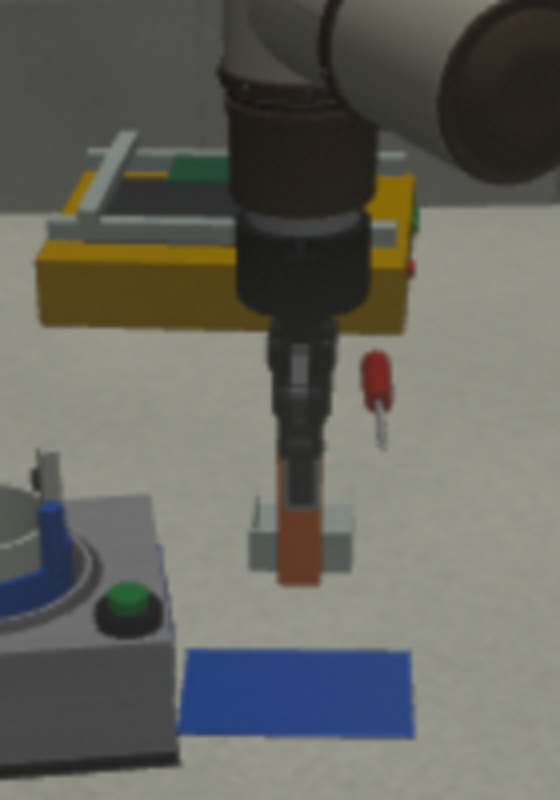

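View pics/t26.png

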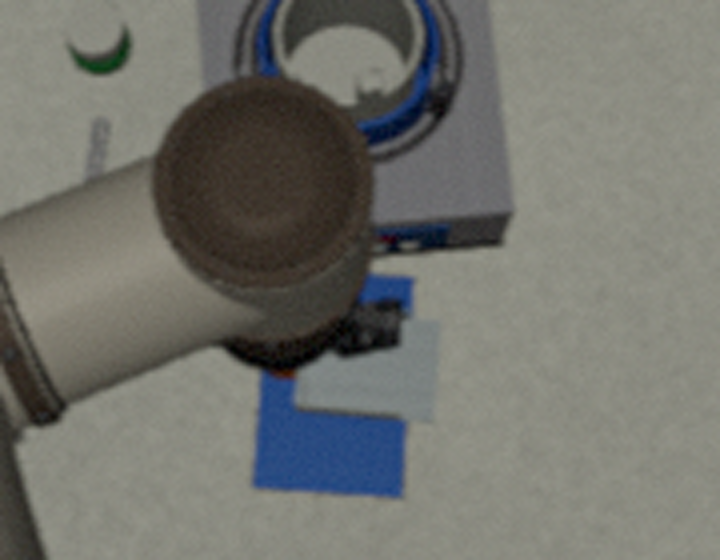

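```bash
cat > tray.py <<'E'
from fit import *
def trayov(p,nm,crop,cx,cy,deg,scale=5,pts=()):
    a=np.radians(deg); u=np.array([np.cos(a),np.sin(a)]);v=np.array([-u[1],u[0]])
    W=lambda x,y,z: proj(p,[cx+u[0]*x+v[0]*y,cy+u[1]*x+v[1]*y,z])
    im=cv2.resize(p["img"][:,:,::-1],None,fx=scale,fy=scale,interpolation=cv2.INTER_CUBIC)
    def line(A,col):
        q=np.array([W(*k) for k in A])*scale+scale/2-.5; cv2.polylines(im,[q.round().astype(np.int32)],True,col,1)
    h=117.5
    line([(-h,-35,12),(h,-35,12),(h,35,12),(-h,35,12)],(0,255,0))
    line([(h,-35,67),(h,35,67),(h,35,12),(h,-35,12)],(0,0,255))
    line([(-h,-35,52),(h,-35,52)],(255,0,0));line([(-h,35,52),(h,35,52)],(255,0,0))
    for P in pts:
        c=proj(p,P)*scale+scale/2-.5; cv2.drawMarker(im,(int(c[0]),int(c[1])),(0,255,255),0,8,1)
    c=[k*scale for k in crop]; cv2.imwrite(f"pics/{nm}.png",im[c[1]:c[3],c[0]:c[2]])
E
python3 - <<'E'
from tray import *
s,t=shots()
trayov(t,"t27",(130,160,230,280),480,278,20.5)
trayov(s,"s27",(200,260,360,350),480,278,20.5)
E
```

```text
(no output)
```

View pics/t27.png

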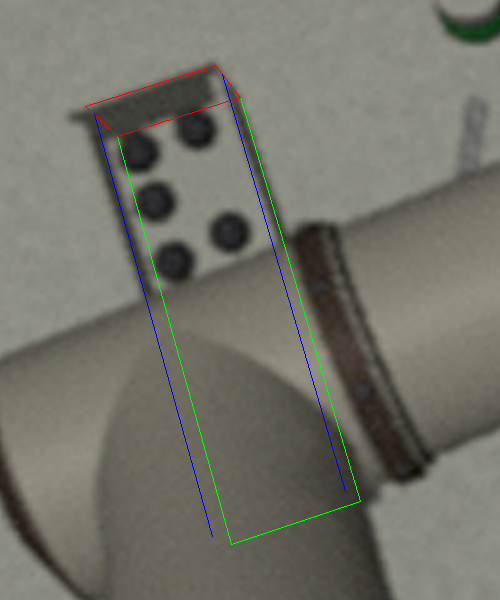

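View pics/s27.png

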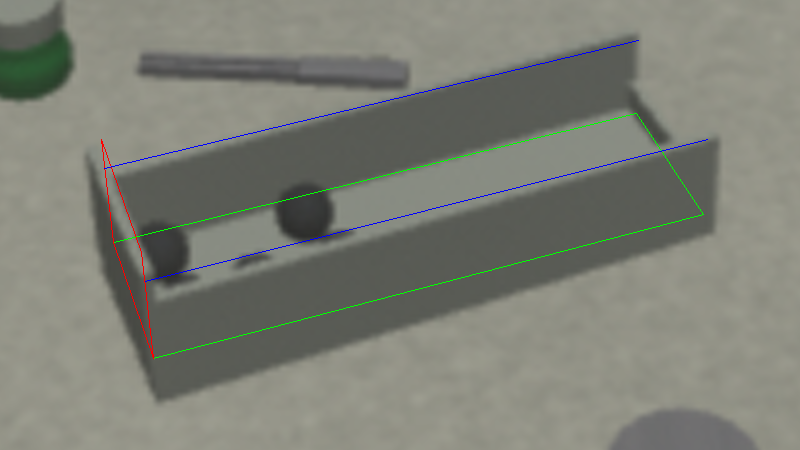

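```bash
python3 - <<'E'
from tray import *
s,t=shots()
S=lambda u:np.array(u)/5+[200,260]
T=lambda u:np.array(u)/5+[130,160]
F=lambda u:np.array(u)/3.5+[130,120]
print("side near+y bottom",onz(s,S((713,233)),0),"far+y bottom",onz(s,S((157,402)),0))
print("side top near+y outer",onz(s,S((718,138)),52))
print("side top near -y",onz(s,S((637,37)),52), "far -y outer top67",onz(s,S((88,150)),67))
print("top far wall outer? top L",onz(t,T((70,117)),67),"R",onz(t,T((215,66)),67))
print("t1b near corners L",onz(t,F((163,526)),26),onz(t,F((163,526)),52),"R",onz(t,F((263,488)),26),onz(t,F((263,488)),52))
# balls
for uv in((136,151),(196,129),(154,203),(231,232),(175,262)): print(onz(t,T(uv),24).round(1))
E
```

```text
side near+y bottom [352.34906912 269.36718451   0.        ] far+y bottom [574.91952844 364.19268413   0.        ]
side top near+y outer [352.34036416 270.36972209  52.        ]
side top near -y [381.59673832 203.35165173  52.        ] far -y outer top67 [605.58452007 294.41846992  67.        ]
top far wall outer? top L [570.37159456 358.21552886  67.        ] R [600.45865636 284.96728277  67.        ]
t1b near corners L [351.4367518  263.84969907  26.        ] [349.16100412 257.34809659  52.        ] R [381.59787575 192.08004316  26.        ] [378.59413569 187.31072899  52.        ]
[565.2 335.5  24. ]
[578.5 304.1  24. ]
[536.4 323.   24. ]
[521.6 280.1  24. ]
[504.2 308.6  24. ]
```

```bash
python3 - <<'E'
from tray import *
s,t=shots()
trayov(t,"t28",(130,160,230,280),478.5,278,22.9,5)
trayov(s,"s28",(200,260,360,350),478.5,278,22.9)
E
```

```text
(no output)
```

View pics/t28.png

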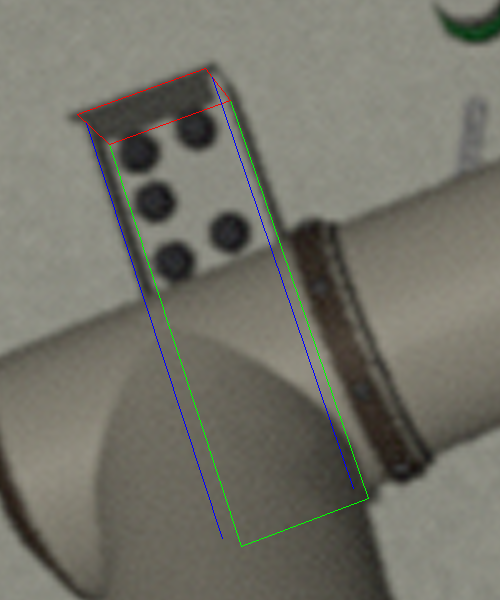

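View pics/s28.png

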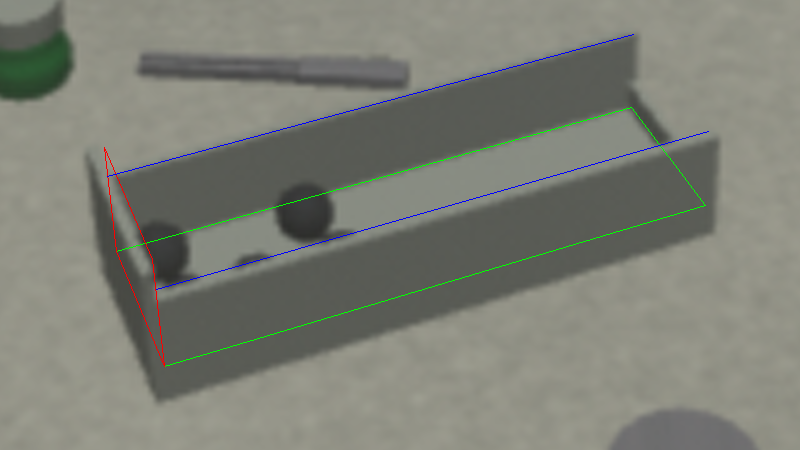

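```bash
python3 - <<'E'
from fit import *
def D(a): return down(a)
plan([(415,100,280,D(87)),(401,245,240,D(202.9))])
E
```

```text
t 28.85 pos [425.   21.1 231. ] xax [-0.999  0.052  0.002] yax [ 0.052  0.999 -0.001] z [-0.002 -0.001 -1.   ] F [-0.2  0.3 -0.9] w 19.3 q [ 0.43  0.12 -0.56 -0.   -0.89 -2.06]
to [415. 100. 280.] rows>=1.9
   [0.142, 0.782, -0.491, -0.002, -0.004, 0.0]
to [401. 245. 240.] rows>=2.7
   [0.043, 0.288, 0.08, 0.0, 0.0, -0.809]
   [-0.074, 0.282, 0.08, 0.0, 0.0, -0.809]
   [-0.179, 0.23, 0.08, 0.0, 0.0, -0.809]
   [-0.255, 0.141, 0.08, 0.0, 0.0, -0.809]
   [-0.29, 0.029, 0.08, 0.0, 0.0, -0.809]
```

Emit:
apply_moves(increments=[[[0.05,0.25,-0.3,0,0,0,-1],[0.1,0.5,-0.49,0,0,0,-1],[0.142,0.782,-0.49,0,0,0,-1],[0.142,0.782,-0.49,0,0,0,-1]]])

```text
clock: 29.25
position: [415.4, 102.3, 281.3]
ee_rot: [0.025, 1.0, 0.001, 0.001]
contact_force: [-0.3, -0.4, -0.5]
gripper_width: 19.7
```

Emit:
apply_moves(increments=[[[0.02,0.14,0.04,0,0,-0.29,-1],[0.043,0.288,0.08,0,0,-0.58,-1],[0.043,0.288,0.08,0,0,-0.809,-1]]])

```text
clock: 29.55
position: [412.0, 129.5, 271.7]
ee_rot: [-0.178, 0.984, -0.0, -0.001]
contact_force: [0.0, 0.0, -1.0]
gripper_width: 19.2
```

Emit:
apply_moves(increments=[[[-0.04,0.14,0.04,0,0,-0.29,-1],[-0.074,0.282,0.08,0,0,-0.58,-1],[-0.074,0.282,0.08,0,0,-0.809,-1]]])

```text
clock: 29.85
position: [409.3, 158.5, 263.7]
ee_rot: [-0.372, 0.928, -0.0, -0.001]
contact_force: [0.4, 0.5, -1.9]
gripper_width: 19.2
```

Emit:
apply_moves(increments=[[[-0.09,0.12,0.04,0,0,-0.29,-1],[-0.179,0.23,0.08,0,0,-0.58,-1],[-0.179,0.23,0.08,0,0,-0.809,-1]]])

```text
clock: 30.15
position: [406.7, 187.5, 255.7]
ee_rot: [-0.551, 0.834, -0.0, -0.001]
contact_force: [0.0, -0.7, -1.6]
gripper_width: 19.1
```

Emit:
apply_moves(increments=[[[-0.12,0.07,0.04,0,0,-0.29,-1],[-0.255,0.141,0.08,0,0,-0.58,-1],[-0.255,0.141,0.08,0,0,-0.809,-1]]])

```text
clock: 30.45
position: [403.9, 216.6, 247.7]
ee_rot: [0.708, -0.707, 0.0, 0.001]
contact_force: [0.1, -0.8, -0.8]
gripper_width: 19.3
```

Emit:
apply_moves(increments=[[[-0.14,0.015,0.04,0,0,-0.29,-1],[-0.29,0.03,0.08,0,0,-0.58,-1],[-0.29,0.03,0.08,0,0,-0.809,-1],[-0.29,0.03,0.08,0,0,-0.809,-1]]])

```text
clock: 30.85
position: [401.0, 244.8, 240.0]
ee_rot: [0.833, -0.553, -0.0, 0.001]
contact_force: [-0.0, -0.3, -1.4]
gripper_width: 19.1
```

```bash
python3 - <<'E'
from fit import *
plan([(401,245,190,down(202.9))])
s,t=shots()
save(s,"s29",(200,120,400,350),2.6);save(t,"t29",(100,130,320,330),3)
E
```

```text
t 30.85 pos [401.  244.8 240. ] xax [ 0.389 -0.921  0.001] yax [-0.921 -0.389  0.002] z [-0.002 -0.002 -1.   ] F [-0.  -0.3 -1.4] w 19.1 q [ 0.9   0.18 -0.45 -0.   -0.94 -0.5 ]
to [401. 245. 190.] rows>=1.0
   [-0.003, -0.002, 0.5, 0.004, -0.002, -0.001]
```

View pics/s29.png

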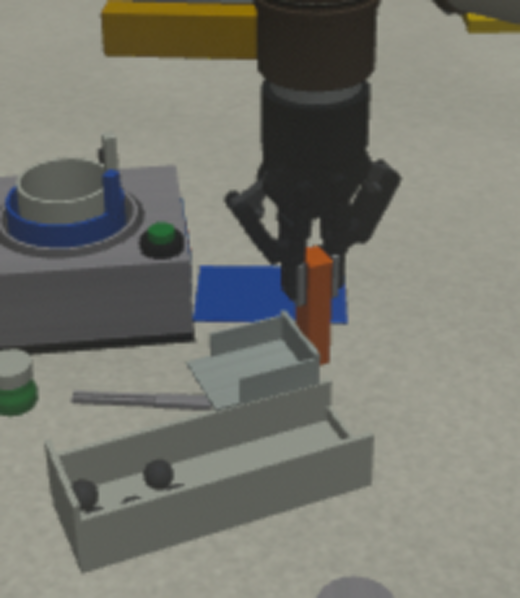

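View pics/t29.png

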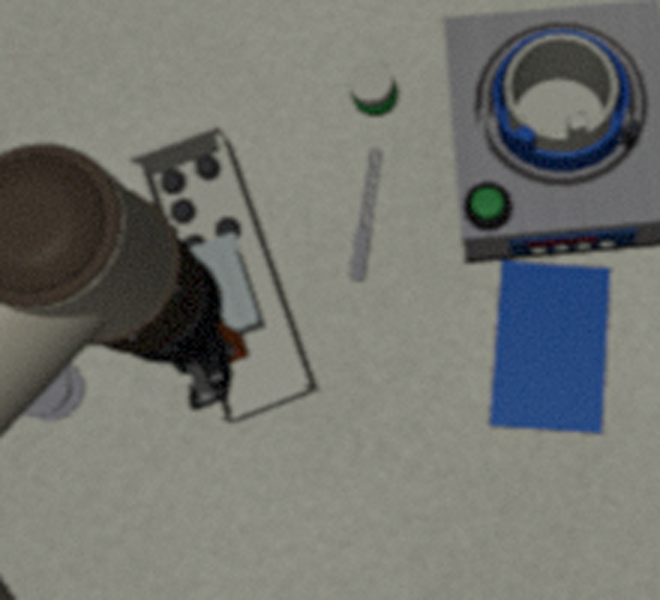

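Emit:
apply_moves(increments=[[[0,0,0.25,0,0,0,-1],[0,0,0.4,0,0,0,-1],[0,0,0.4,0,0,0,-1],[0,0,0.4,0,0,0,-1]]])

```text
clock: 31.35
position: [401.5, 244.9, 201.2]
ee_rot: [0.833, -0.553, 0.0, 0.0]
contact_force: [0.7, -0.4, -0.8]
gripper_width: 19.6
```

```bash
cat >> tray.py <<'E'
def scoopov(p,nm,crop,S,r,tray=(478.5,278,22.9),scale=5):
    # scoop frame: tool y = -scoop x, tool z=-scoop z ; grip at origin+(-34,0,75); TCP = grip+54 up
    o=S["position"]; sx=-r[:,1]; sz=-r[:,2]; sy=np.cross(sz,sx)
    O=o-sz*129+sx*34
    trayov(p,nm,(0,0,560,420),*tray,scale=scale)
    im=cv2.imread(f"pics/{nm}.png")
    W=lambda x,y,z: proj(p,O+sx*x+sy*y+sz*z)
    def line(A,col):
        q=np.array([W(*k) for k in A])*scale+scale/2-.5; cv2.polylines(im,[q.round().astype(np.int32)],True,col,1)
    line([(59,-31.5,0),(59,31.5,0),(-21,31.5,0),(-21,-31.5,0)],(255,0,255))
    line([(39,-31.5,24),(-21,-31.5,24)],(255,0,255));line([(39,31.5,24),(-21,31.5,24)],(255,0,255))
    line([(-21,-31.5,28),(-21,31.5,28)],(255,0,255))
    line([(-44,-13,95),(-24,-13,95),(-24,13,95),(-44,13,95)],(255,0,255))
    c=[k*scale for k in crop]; cv2.imwrite(f"pics/{nm}.png",im[c[1]:c[3],c[0]:c[2]])
    return O,sx
E
python3 - <<'E'
from tray import *
s,t=shots();S,r=st()
scoopov(t,"t30",(130,160,230,280),S,r)
print(scoopov(s,"s30",(200,210,360,350),S,r))
E
```

```text
t 31.45 pos [401.7 245.4 201.9] xax [ 0.388 -0.921 -0.001] yax [-0.921 -0.388 -0.002] z [ 0.001  0.001 -1.   ] F [-0.3 -0.1 -1.7] w 19.4 q [ 0.89  0.23 -0.5   0.   -0.83 -0.5 ]
(array([433.24706857, 258.78533619,  72.95026698]), array([0.92148056, 0.38841991, 0.00188528]))
```

View pics/t30.png

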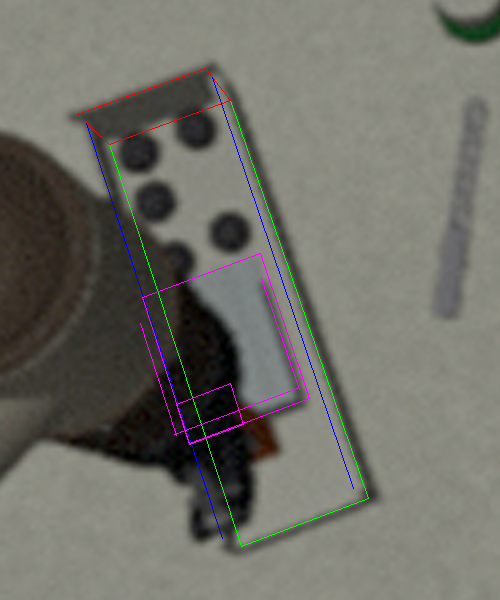

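View pics/s30.png

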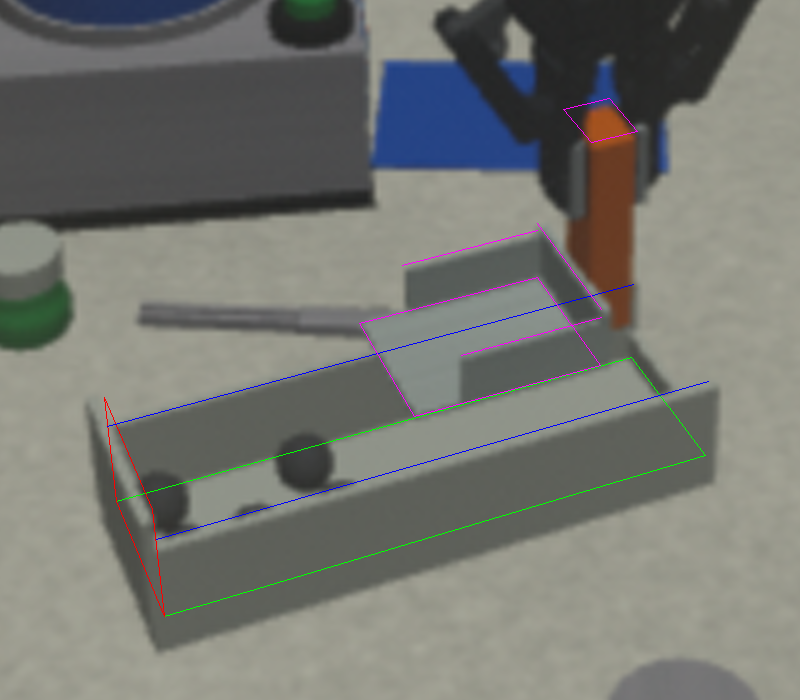

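Emit:
apply_moves(increments=[[[0,-0.0,0.2,0,0,0,-1],[0,0,0.35,0,0,0,-1],[0,0,0.45,0,0,0,-1],[0,0,0.5,0,0,0,-1],[0,0,0.54,0,0,0,-1],[0,0,0.54,0,0,0,-1]]])

```text
clock: 32.05
position: [401.3, 245.2, 146.9]
ee_rot: [0.833, -0.553, 0.0, -0.0]
contact_force: [-0.4, -0.3, -0.6]
gripper_width: 19.0
```

```bash
python3 - <<'E'
from tray import *
s,t=shots();S,r=st()
scoopov(t,"t31",(130,160,230,280),S,r)
print(scoopov(s,"s31",(200,210,360,350),S,r))
E
```

```text
t 32.15 pos [401.4 245.4 147.4] xax [ 0.389 -0.921 -0.   ] yax [-0.921 -0.389 -0.001] z [ 0.001  0.001 -1.   ] F [ 0.3 -0.9 -1.5] w 19.2 q [ 0.9   0.31 -0.57  0.   -0.69 -0.5 ]
(array([432.86145645, 258.69971893,  18.42647488]), array([0.92118047, 0.3891344 , 0.0009814 ]))
```

View pics/t31.png

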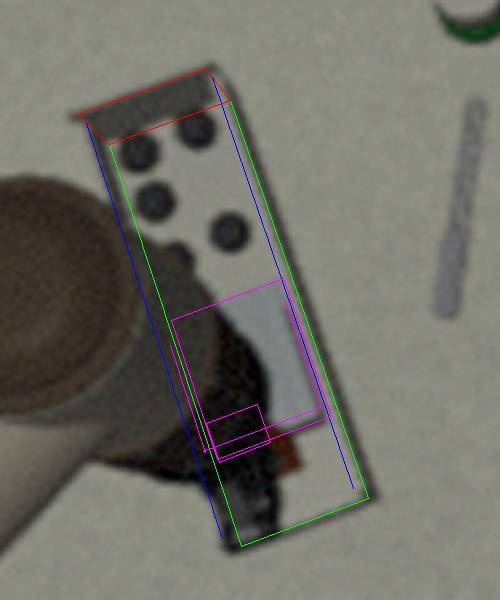

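View pics/s31.png

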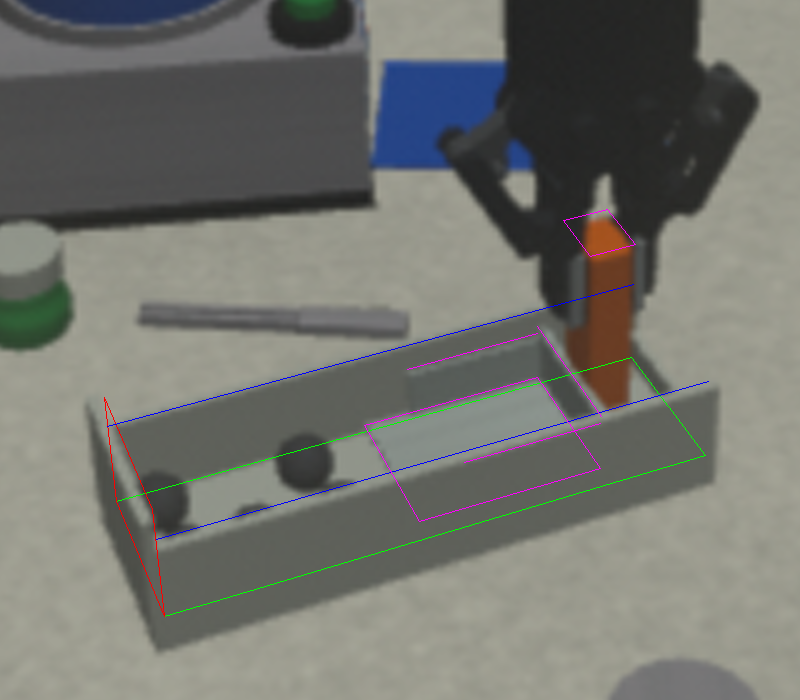

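Emit:
apply_moves(increments=[[[0,0,0.03,0,0,0,-1],[0,0,0.05,0,0,0,-1],[0,0,0.06,0,0,0,-1],[0,0,0.06,0,0,0,-1],[0,0,0.06,0,0,0,-1]]])

```text
clock: 32.65
position: [401.2, 245.1, 141.1]
ee_rot: [0.833, -0.553, 0.0, 0.0]
contact_force: [-0.4, 0.2, 1.8]
gripper_width: 19.3
```

Emit:
apply_moves(increments=[[[0,-0.05,0,0,0,0,-1],[0,-0.12,0,0,0,0,-1],[0,-0.19,0,0,0,0,-1],[0,-0.26,0,0,0,0,-1],[0,-0.33,0,0,0,0,-1],[0,-0.4,0,0,0,0,-1],[0,-0.46,0,0,0,0,-1],[0,-0.5,0,0,0,0,-1],[0,-0.5,0,0,0,0,-1]]])

```text
clock: 33.55
position: [448.1, 264.7, 141.1]
ee_rot: [0.833, -0.553, 0.0, 0.0]
contact_force: [-2.5, -2.0, 4.6]
gripper_width: 18.9
```

```bash
python3 - <<'E'
from tray import *
s,t=shots();S,r=st()
scoopov(t,"t32",(130,160,230,280),S,r)
print(scoopov(s,"s32",(200,210,360,350),S,r))
E
```

```text
t 33.65 pos [448.  264.7 141.1] xax [ 0.389 -0.921  0.   ] yax [-0.921 -0.389 -0.001] z [ 0.001  0.    -1.   ] F [-0.3 -1.7  4.4] w 19.4 q [ 0.85  0.39 -0.46  0.   -0.72 -0.45]
(array([479.421349  , 277.89240126,  12.10340819]), array([9.21241037e-01, 3.88991654e-01, 6.67730861e-04]))
```

View pics/t32.png

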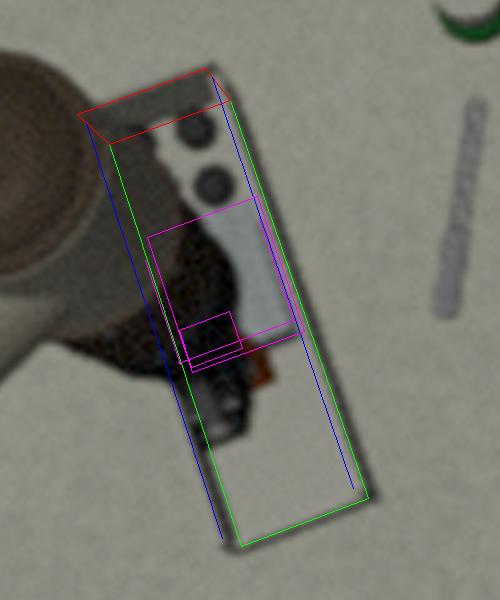

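View pics/s32.png

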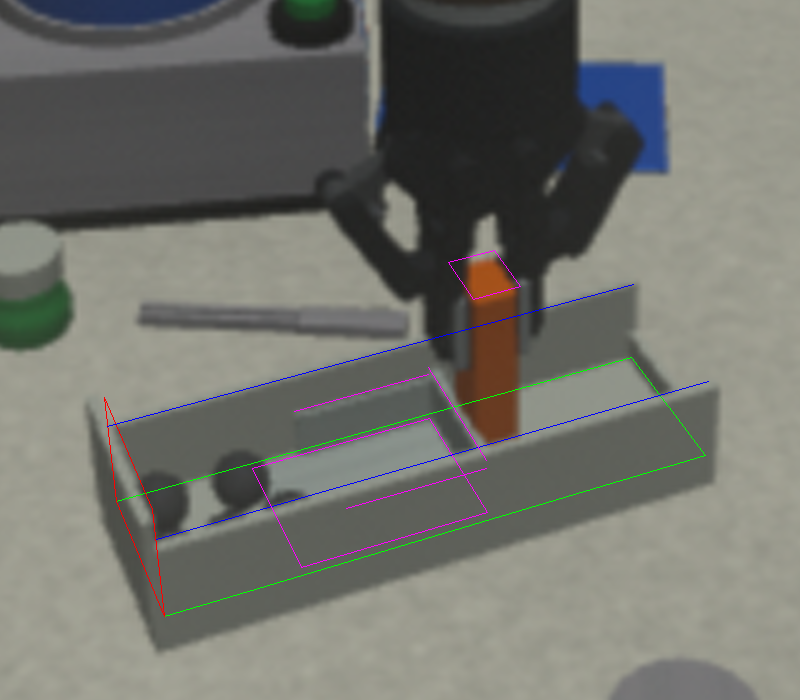

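Emit:
apply_moves(increments=[[[0,-0.05,0,0,0,0,-1],[0,-0.1,0,0,0,0,-1],[0,-0.15,0,0,0,0,-1],[0,-0.2,0,0,0,0,-1],[0,-0.25,0,0,0,0,-1],[0,-0.25,0,0,0,0,-1]]])

```text
clock: 34.25
position: [470.6, 274.3, 141.1]
ee_rot: [0.833, -0.553, 0.0, 0.0]
contact_force: [-1.4, -2.3, 4.6]
gripper_width: 18.9
```

Emit:
apply_moves(increments=[[[0,-0.04,0,0,0,0,-1],[0,-0.08,0,0,0,0,-1],[0,-0.12,0,0,0,0,-1],[0,-0.15,0,0,0,0,-1],[0,-0.15,0,0,0,0,-1]]])

```text
clock: 34.75
position: [484.0, 279.9, 141.1]
ee_rot: [0.833, -0.553, -0.0, 0.001]
contact_force: [-3.5, -2.0, 6.9]
gripper_width: 19.3
```

```bash
python3 - <<'E'
from tray import *
s,t=shots();S,r=st()
scoopov(t,"t33",(130,160,230,280),S,r)
print(scoopov(s,"s33",(200,210,360,350),S,r))
E
```

```text
t 34.85 pos [484.  279.9 141.1] xax [ 0.389 -0.921  0.   ] yax [-0.921 -0.389  0.001] z [-0.001 -0.001 -1.   ] F [-2.2 -2.3  5.2] w 19.2 q [ 0.81  0.45 -0.36  0.   -0.77 -0.41]
(array([515.27774563, 292.97939986,  12.04141834]), array([ 0.92130813,  0.38883215, -0.00093916]))
```

View pics/t33.png

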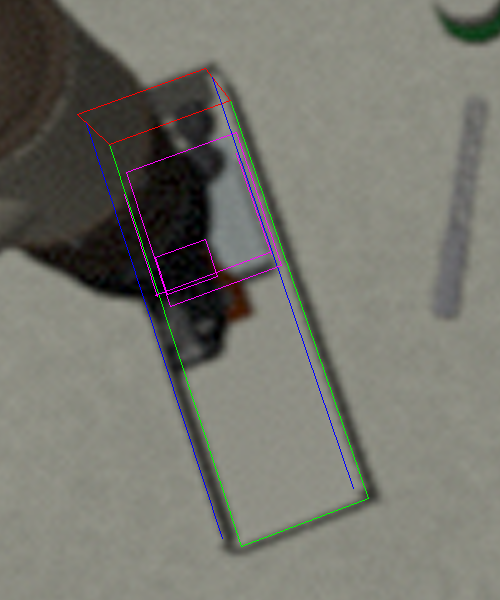

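View pics/s33.png

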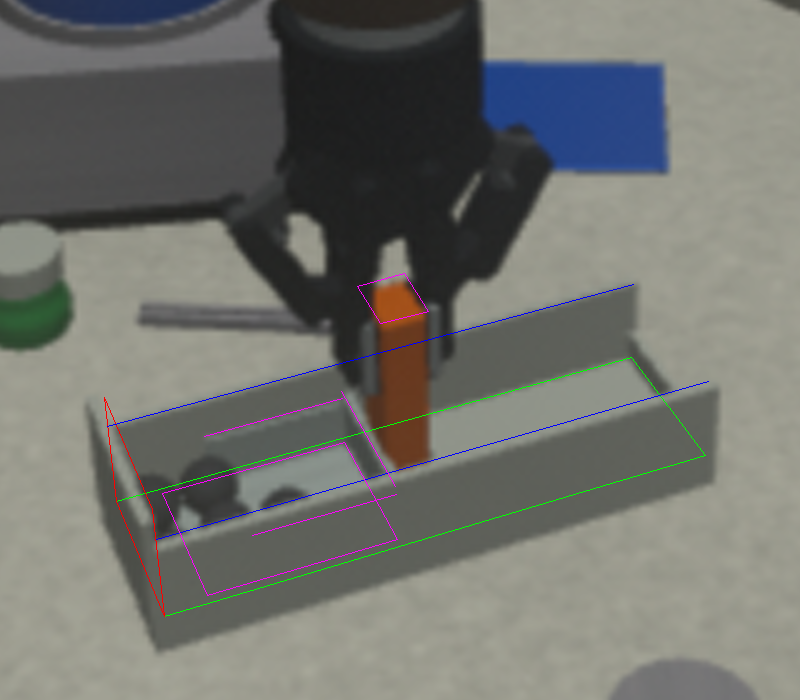

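Emit:
apply_moves(increments=[[[0,-0.03,0,0,0,0,-1],[0,-0.06,0,0,0,0,-1],[0,-0.09,0,0,0,0,-1],[0,-0.11,0,0,0,0,-1],[0,-0.11,0,0,0,0,-1]]])

```text
clock: 35.35
position: [493.9, 284.1, 141.1]
ee_rot: [0.833, -0.553, -0.0, 0.001]
contact_force: [-5.0, -3.3, 6.4]
gripper_width: 18.7
```

Emit:
apply_moves(increments=[[[0,-0.02,0,0,0,0,-1],[0,-0.04,0,0,0,0,-1],[0,-0.06,0,0,0,0,-1],[0,-0.06,0,0,0,0,-1]]])

```text
clock: 35.75
position: [499.4, 286.3, 141.1]
ee_rot: [0.833, -0.553, -0.0, 0.001]
contact_force: [-5.9, -2.3, 6.9]
gripper_width: 19.5
```

```bash
python3 - <<'E'
from tray import *
s,t=shots();S,r=st()
scoopov(t,"t34",(130,160,230,280),S,r)
print(scoopov(s,"s34",(200,210,360,350),S,r))
E
```

```text
t 35.85 pos [499.4 286.3 141.1] xax [ 0.389 -0.921  0.001] yax [-0.921 -0.389  0.002] z [-0.001 -0.001 -1.   ] F [-5.2 -2.9  7. ] w 19.1 q [ 0.8   0.47 -0.32 -0.   -0.79 -0.4 ]
(array([530.51208265, 299.324866  ,  12.0034953 ]), array([ 0.92130444,  0.38883772, -0.00183149]))
```

View pics/t34.png

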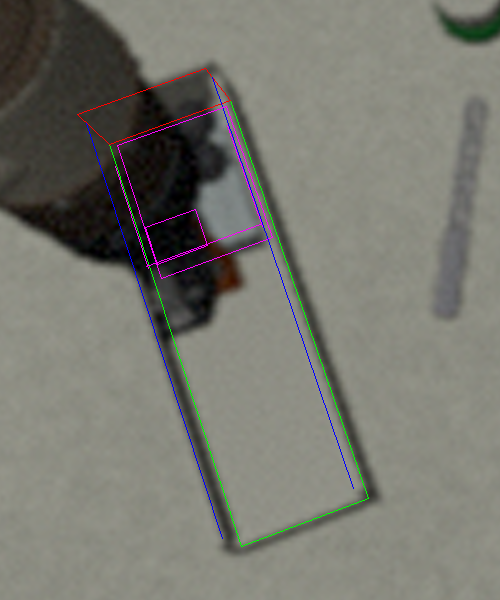

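View pics/s34.png

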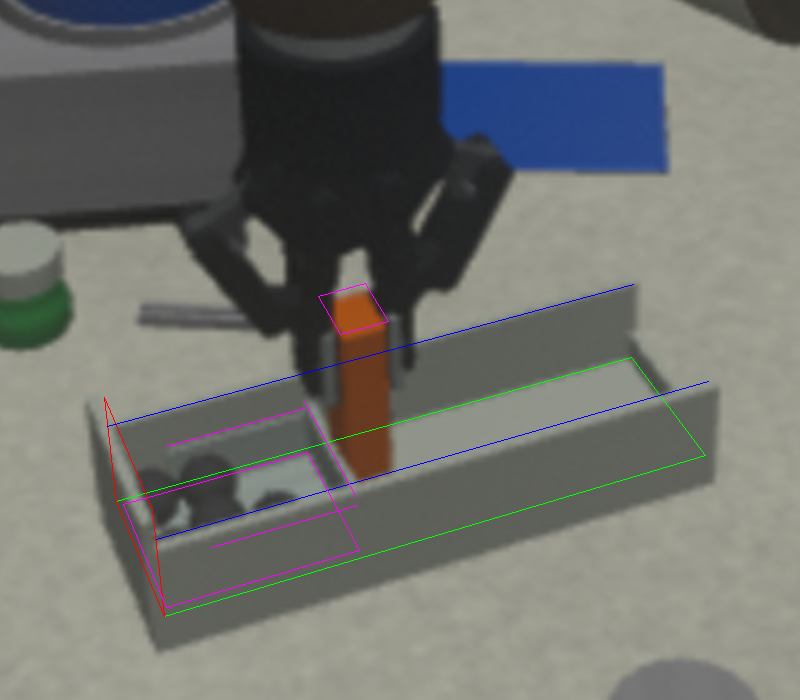

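Emit:
apply_moves(increments=[[[0,0.055,-0.03,0.087,0,0,-1],[0,0.109,-0.035,0.175,0,0,-1],[0,0.16,-0.035,0.262,0,0,-1],[0,0.21,-0.03,0.349,0,0,-1],[0,0.256,-0.025,0.436,0,0,-1],[0,0.302,-0.02,0.524,0,0,-1],[0,0.302,-0.02,0.524,0,0,-1],[0,0.302,-0.02,0.524,0,0,-1]]])

```text
clock: 36.65
position: [472.1, 275.0, 142.4]
ee_rot: [0.826, -0.548, 0.072, -0.108]
contact_force: [0.5, 0.5, -2.0]
gripper_width: 19.5
```

```bash
python3 - <<'E'
from tray import *
s,t=shots();S,r=st()
scoopov(t,"t35",(130,160,230,280),S,r)
print(scoopov(s,"s35",(200,210,360,350),S,r))
E
```

```text
t 36.75 pos [472.9 275.9 143.1] xax [ 0.389 -0.921 -0.001] yax [-0.89  -0.375 -0.26 ] z [ 0.239  0.102 -0.966] F [ 0.7  1.  -2.5] w 19.4 q [ 0.85  0.36 -0.66  0.35 -0.34 -0.77]
(array([534.00524338, 301.75179276,  27.34946197]), array([0.88978199, 0.37514974, 0.25990514]))
```

View pics/t35.png

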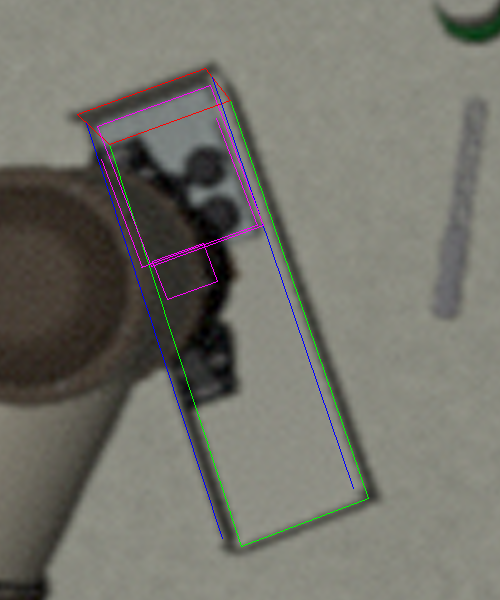

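View pics/s35.png

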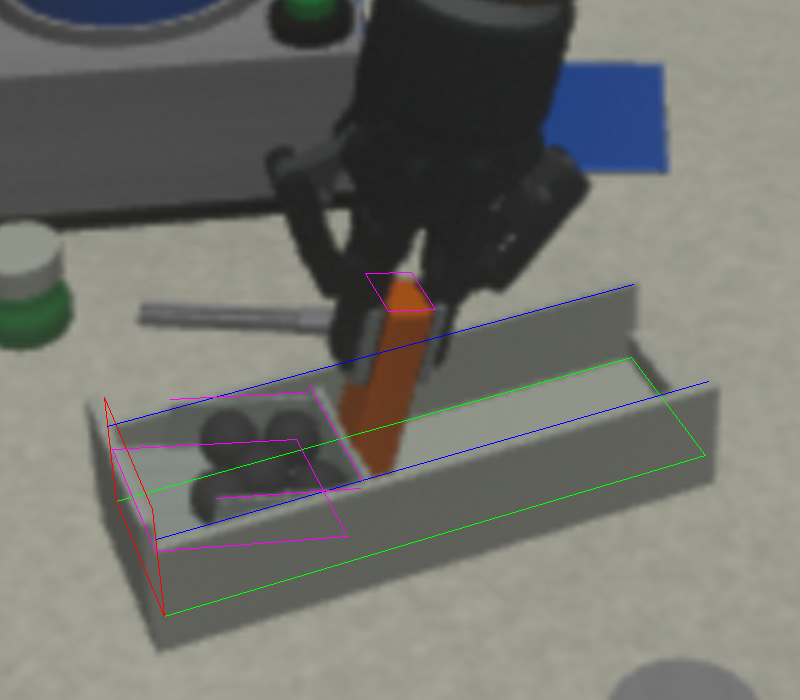

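Emit:
apply_moves(increments=[[[0,-0.026,-0.097,0,0,0,-1],[0,-0.065,-0.24,0,0,0,-1],[0,-0.12,-0.43,0,0,0,-1],[0,-0.17,-0.63,0,0,0,-1],[0,-0.22,-0.82,0,0,0,-1],[0,-0.25,-0.93,0,0,0,-1],[0,-0.26,-0.97,0,0,0,-1],[0,-0.26,-0.97,0,0,0,-1]]])

```text
clock: 37.55
position: [472.3, 275.5, 243.8]
ee_rot: [0.826, -0.548, 0.072, -0.11]
contact_force: [-0.3, 0.1, -1.9]
gripper_width: 19.0
```

```bash
python3 - <<'E'
from tray import *
s,t=shots();S,r=st()
save(t,"t36",(130,130,230,280),4); save(s,"s36",(180,140,360,350),3.5)
E
```

```text
t 37.65 pos [471.7 274.8 242.4] xax [ 0.389 -0.921  0.   ] yax [-0.89  -0.376 -0.257] z [ 0.237  0.1   -0.966] F [ 0.  -0.6 -3. ] w 19.7 q [ 0.87  0.22 -0.49  0.2  -0.63 -0.62]
```

View pics/t36.png

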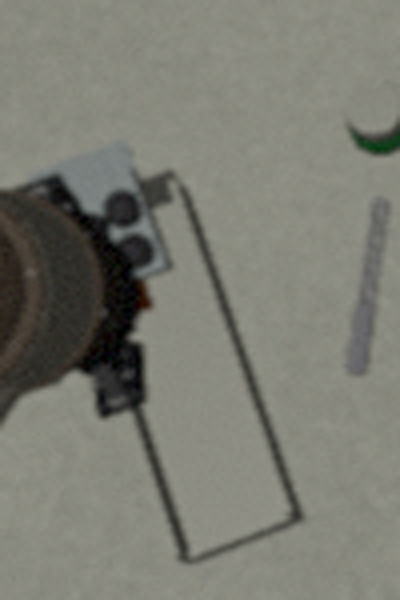

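View pics/s36.png

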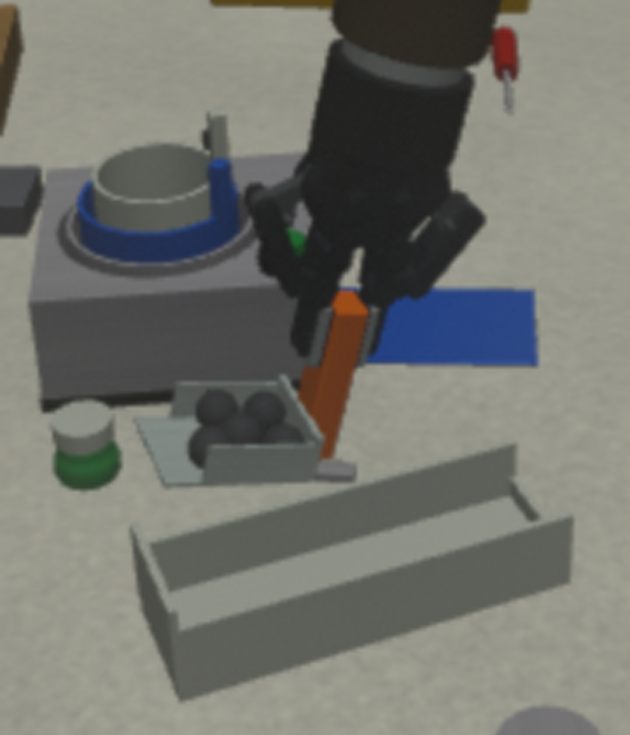

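```bash
cat >> h.py <<'E'
def scoopR(head,pitch):
    """tool rotation for scoop heading deg, nose-up pitch deg"""
    h,p=np.radians([head,pitch]); sx=np.array([np.cos(h)*np.cos(p),np.sin(h)*np.cos(p),np.sin(p)])
    sy=np.array([-np.sin(h),np.cos(h),0]); sz=np.cross(sx,sy)
    return np.stack([-sy,-sx,-sz],1)
def lipTCP(lip,head,pitch):
    Rt=scoopR(head,pitch); return np.array(lip,float)+Rt@np.array([0,93.,-129.])
E
python3 - <<'E'
from tray import *
q=lipTCP((631,-14,180),-90,15); print(q)
plan([(471.7,274.8,290,scoopR(22.9,15)),(560,200,290,scoopR(-90,15)),(*q,scoopR(-90,15))])
s,t=shots(); print("bottle",onz(t,(241,118),0))
E
```

```text
[631.         109.21875866 280.5342604 ]
t 37.65 pos [471.7 274.8 242.4] xax [ 0.389 -0.921  0.   ] yax [-0.89  -0.376 -0.257] z [ 0.237  0.1   -0.966] F [ 0.  -0.6 -3. ] w 19.7 q [ 0.87  0.22 -0.49  0.2  -0.63 -0.62]
to [472. 275. 290.] rows>=1.0
   [0.0, -0.122, -0.46, 0.003, -0.001, -0.001]
to [560. 200. 290.] rows>=3.3
   [0.258, -0.126, 0.034, 0.0, 0.255, 0.952]
   [0.166, -0.229, 0.061, 0.0, 0.255, 0.952]
   [0.034, -0.278, 0.074, 0.0, 0.255, 0.952]
   [-0.106, -0.26, 0.07, 0.0, 0.255, 0.952]
to [631. 109. 281.] rows>=2.3
   [-0.71, -0.852, 0.326, 0.0, 0.0, 0.0]
bottle [795.399992  122.2360355   0.       ]
```

Emit:
apply_moves(increments=[[[0,-0.04,-0.15,0,0,0,-1],[0,-0.08,-0.3,0,0,0,-1],[0,-0.12,-0.46,0,0,0,-1],[0,-0.12,-0.46,0,0,0,-1]]])

```text
clock: 38.15
position: [472.4, 275.7, 292.7]
ee_rot: [0.826, -0.548, 0.073, -0.111]
contact_force: [-0.4, 0.4, -2.4]
gripper_width: 19.4
```

Emit:
apply_moves(increments=[[[0.026,-0.013,0.003,0,0.026,0.095,-1],[0.077,-0.038,0.01,0,0.077,0.286,-1],[0.129,-0.063,0.017,0,0.128,0.476,-1],[0.194,-0.095,0.025,0,0.191,0.714,-1],[0.258,-0.126,0.034,0,0.255,0.952,-1]]])

```text
clock: 38.65
position: [493.4, 255.6, 289.1]
ee_rot: [-0.666, 0.735, -0.097, 0.087]
contact_force: [0.9, -0.5, -2.9]
gripper_width: 19.2
```

Emit:
apply_moves(increments=[[[0.042,-0.057,0.015,0,0.064,0.238,-1],[0.083,-0.115,0.03,0,0.128,0.476,-1],[0.125,-0.172,0.046,0,0.191,0.714,-1],[0.166,-0.229,0.061,0,0.255,0.952,-1]]])

```text
clock: 39.05
position: [515.5, 237.0, 289.0]
ee_rot: [-0.467, 0.875, -0.115, 0.06]
contact_force: [0.6, -0.4, -2.9]
gripper_width: 19.4
```

```bash
python3 - <<'E'
from tray import *
s,t=shots();st()
save(s,"s37",(100,60,360,350),2.6)
plan([(560,200,290,scoopR(-90,15))])
E
```

```text
t 39.15 pos [516.  237.3 289. ] xax [-0.554 -0.833  0.002] yax [-0.805  0.534 -0.258] z [ 0.214 -0.144 -0.966] F [-0.4 -0.2 -2.7] w 19.6 q [ 0.81  0.26 -0.35  0.32 -0.94 -1.58]
t 39.15 pos [516.  237.3 289. ] xax [-0.554 -0.833  0.002] yax [-0.805  0.534 -0.258] z [ 0.214 -0.144 -0.966] F [-0.4 -0.2 -2.7] w 19.6 q [ 0.81  0.26 -0.35  0.32 -0.94 -1.58]
to [560. 200. 290.] rows>=3.3
   [0.034, -0.278, 0.069, 0.0, 0.253, 0.951]
   [-0.106, -0.261, 0.064, 0.0, 0.253, 0.951]
```

View pics/s37.png

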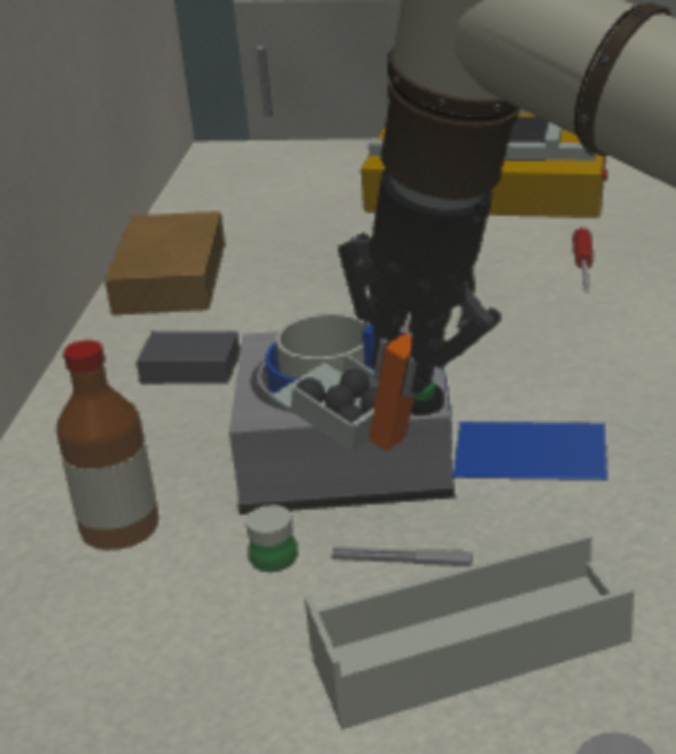

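Balls still in the scoop. Continue to the pour heading.

Emit:
apply_moves(increments=[[[0.008,-0.07,0.017,0,0.063,0.238,-1],[0.017,-0.14,0.035,0,0.127,0.476,-1],[0.025,-0.21,0.052,0,0.19,0.714,-1],[0.034,-0.278,0.069,0,0.253,0.951,-1]]])

```text
clock: 39.55
position: [537.5, 218.8, 290.4]
ee_rot: [-0.241, 0.962, -0.126, 0.032]
contact_force: [0.5, -0.7, -3.0]
gripper_width: 19.1
```

Emit:
apply_moves(increments=[[[-0.027,-0.065,0.016,0,0.063,0.238,-1],[-0.053,-0.13,0.032,0,0.127,0.476,-1],[-0.08,-0.195,0.048,0,0.19,0.714,-1],[-0.1,-0.24,0.06,0,0.235,0.88,-1],[-0.106,-0.261,0.064,0,0.253,0.951,-1],[-0.106,-0.261,0.064,0,0.253,0.951,-1]]])

```text
clock: 40.15
position: [559.8, 200.1, 291.2]
ee_rot: [-0.001, 0.992, -0.13, 0.001]
contact_force: [-0.3, 0.1, -2.3]
gripper_width: 19.4
```

```bash
python3 - <<'E'
from tray import *
q=lipTCP((631,-14,182),-90,15)
s,t=shots()
plan([(*q,scoopR(-90,15))])
save(s,"s38",(150,60,360,300),2.6);save(t,"t38",(120,60,360,300),2.6)
E
```

```text
t 40.25 pos [559.5 200.2 291.6] xax [-1.    -0.003 -0.001] yax [-0.002  0.966 -0.258] z [ 0.002 -0.258 -0.966] F [ 0.3 -0.2 -1.9] w 19.2 q [ 0.69  0.38 -0.13  0.21 -1.24 -2.35]
to [631. 109. 283.] rows>=2.3
   [-0.713, -0.857, 0.324, 0.002, 0.004, 0.005]
```

View pics/t38.png

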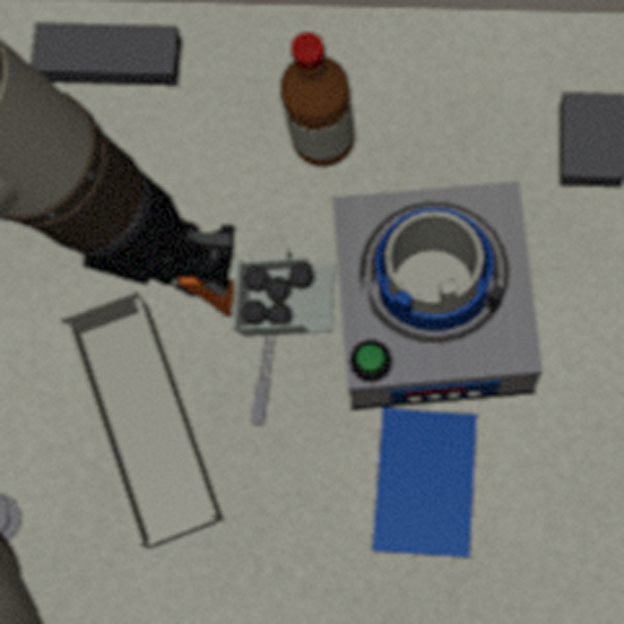

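Emit:
apply_moves(increments=[[[-0.05,-0.06,0.02,0,0,0,-1],[-0.15,-0.18,0.07,0,0,0,-1],[-0.28,-0.34,0.13,0,0,0,-1],[-0.42,-0.5,0.19,0,0,0,-1],[-0.55,-0.66,0.25,0,0,0,-1],[-0.64,-0.77,0.29,0,0,0,-1],[-0.69,-0.83,0.315,0,0,0,-1],[-0.713,-0.857,0.324,0,0,0,-1],[-0.713,-0.857,0.324,0,0,0,-1]]])

```text
clock: 41.15
position: [631.2, 108.7, 282.8]
ee_rot: [-0.0, 0.992, -0.13, 0.001]
contact_force: [-0.8, -0.3, -3.1]
gripper_width: 19.3
```

```bash
python3 - <<'E'
from tray import *
s,t=shots();S,r=st()
scoopov(t,"t39",(200,70,360,230),S,r,scale=4)
print(scoopov(s,"s39",(160,90,320,240),S,r,scale=4))
E
```

```text
t 41.25 pos [630.9 109.4 283. ] xax [-1.    -0.001 -0.002] yax [-0.001  0.966 -0.258] z [ 0.002 -0.258 -0.966] F [-0.9 -0.6 -4.1] w 19.5 q [ 0.5   0.45 -0.05  0.25 -1.2  -2.17]
(array([631.22082126,  43.32263595, 167.13115503]), array([ 9.04581419e-04, -9.66201165e-01,  2.57787684e-01]))
```

View pics/t39.png

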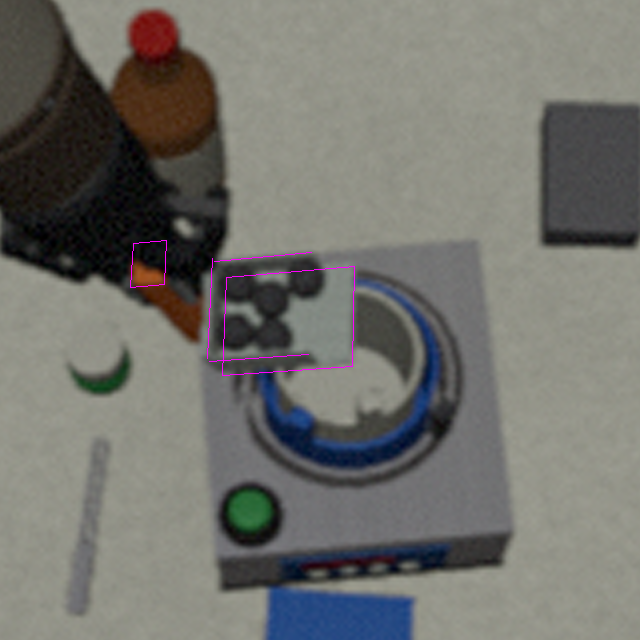

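View pics/s39.png

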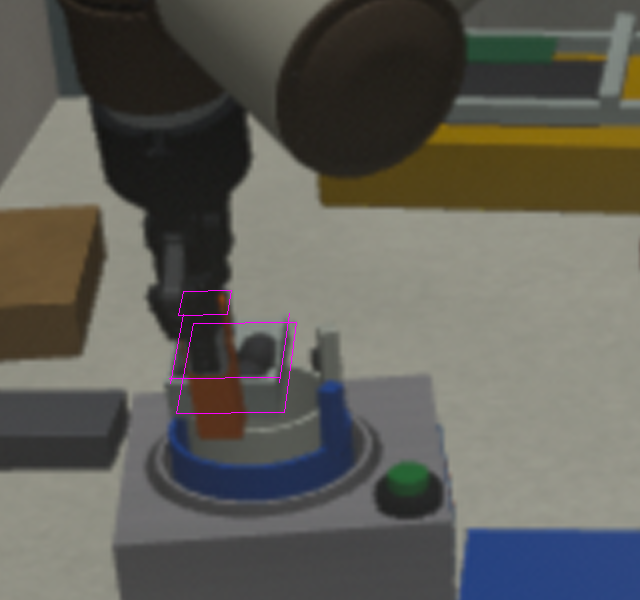

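```bash
python3 - <<'E'
from tray import *
s,t=shots();S,r=st()
o=S["position"]; sx=-r[:,1]; sz=-r[:,2]; sy=np.cross(sz,sx); O=o-sz*129+sx*34
for p,nm,c in((s,"s40",(190,150,250,210)),(t,"t40",(220,120,300,175))):
    sc=9; im=cv2.resize(p["img"][:,:,::-1],None,fx=sc,fy=sc,interpolation=cv2.INTER_CUBIC)
    def line(A,col=(255,0,255)):
        q=np.array([proj(p,O+sx*a+sy*b+sz*d) for a,b,d in A])*sc+sc/2-.5; cv2.polylines(im,[q.round().astype(np.int32)],True,col,1)
    line([(59,-31.5,2),(59,31.5,2),(-21,31.5,2),(-21,-31.5,2)])
    line([(-22,-31.5,0),(-22,31.5,0),(-22,31.5,28),(-22,-31.5,28)])
    line([(-44,-13,0),(-44,13,0),(-44,13,95),(-44,-13,95)],(0,255,255))
    line([(-24,-13,95),(-24,13,95),(-44,13,95),(-44,-13,95)],(0,255,255))
    c=[k*sc for k in c]; cv2.imwrite(f"pics/{nm}.png",im[c[1]:c[3],c[0]:c[2]])
E
```

```text
t 41.35 pos [630.9 109.6 283.1] xax [-1.    -0.002 -0.002] yax [-0.001  0.966 -0.258] z [ 0.002 -0.258 -0.966] F [-0.2 -0.1 -2.8] w 19.4 q [ 0.5   0.45 -0.05  0.25 -1.2  -2.17]
```

View pics/s40.png

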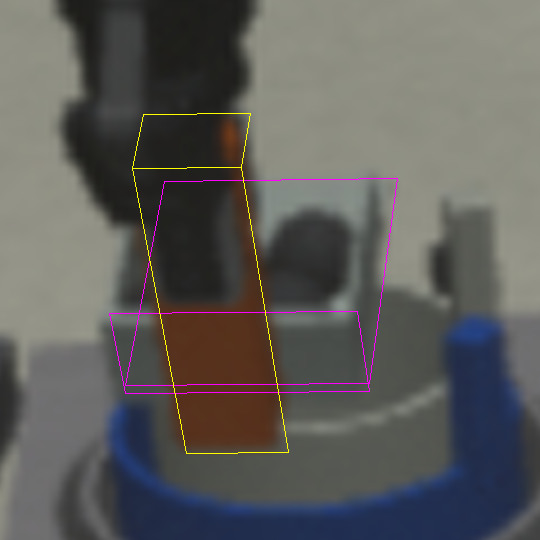

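View pics/t40.png

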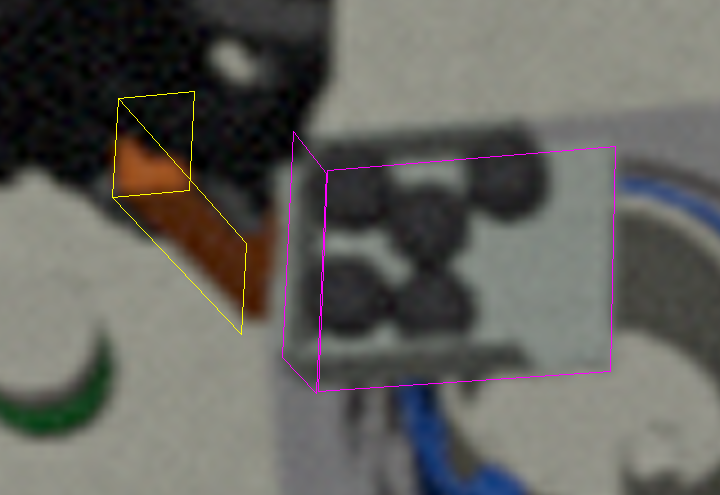

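```bash
python3 - <<'E'
from tray import *
S,r=st()
p0=S["position"]
for pitch,z in((10,172),(5,160),(0,150),(-4,147),(-8,147),(-12,147),(-18,147),(-25,147),(-32,147),(-40,147)):
    lip=(629.5,-15,z); q=lipTCP(lip,-90,pitch); Rt=scoopR(-90,pitch)
    print(pitch,(r.T@(q-p0)/100).round(3),(R.from_matrix(r.T@Rt).as_rotvec()/.5).round(3))
E
```

```text
t 41.35 pos [630.9 109.6 283.1] xax [-1.    -0.002 -0.002] yax [-0.001  0.966 -0.258] z [ 0.002 -0.258 -0.966] F [-0.2 -0.1 -2.8] w 19.4 q [ 0.5   0.45 -0.05  0.25 -1.2  -2.17]
10 [ 0.014 -0.102  0.03 ] [-0.172  0.004  0.002]
5 [ 0.014 -0.193  0.08 ] [-0.347  0.004  0.003]
0 [ 0.014 -0.295  0.121] [-0.521  0.004  0.003]
-4 [ 0.015 -0.392  0.114] [-0.661  0.004  0.003]
-8 [ 0.015 -0.499  0.086] [-0.801  0.004  0.003]
-12 [ 0.015 -0.608  0.065] [-0.94   0.004  0.003]
-18 [ 0.015 -0.774  0.048] [-1.15   0.004  0.003]
-25 [ 0.015 -0.968  0.05 ] [-1.394  0.004  0.004]
-32 [ 0.015 -1.16   0.076] [-1.638  0.003  0.004]
-40 [ 0.016 -1.375  0.134] [-1.918  0.003  0.004]
```

Emit:
apply_moves(increments=[[[0.014,-0.102,0.03,-0.172,0,0,-1],[0.014,-0.193,0.08,-0.347,0,0,-1],[0.014,-0.245,0.1,-0.435,0,0,-1],[0.014,-0.295,0.121,-0.521,0,0,-1],[0.014,-0.345,0.117,-0.59,0,0,-1],[0.014,-0.392,0.114,-0.661,0,0,-1],[0.014,-0.392,0.114,-0.661,0,0,-1],[0.014,-0.445,0.1,-0.731,0,0,-1],[0.014,-0.499,0.086,-0.801,0,0,-1],[0.014,-0.499,0.086,-0.801,0,0,-1]]])

```text
clock: 42.35
position: [629.9, 58.3, 288.1]
ee_rot: [-0.0, 0.998, 0.069, 0.001]
contact_force: [-0.7, 0.5, -2.6]
gripper_width: 19.3
```

```bash
python3 - <<'E'
from tray import *
s,t=shots();S,r=st()
save(t,"t41",(200,70,360,230),4);save(s,"s41",(160,90,320,240),4)
p0=S["position"]
for pitch,z in((-8,147),(-12,147),(-18,147),(-25,147),(-32,147),(-40,147)):
    lip=(629.5,-15,z); q=lipTCP(lip,-90,pitch); Rt=scoopR(-90,pitch)
    print(pitch,(r.T@(q-p0)/100).round(3),(R.from_matrix(r.T@Rt).as_rotvec()/.5).round(3))
E
```

```text
t 42.45 pos [629.7  58.9 287.5] xax [-1.    -0.001 -0.002] yax [-0.001  0.99   0.138] z [ 0.001  0.138 -0.99 ] F [ 0.7  1.1 -2.6] w 19.5 q [ 0.3   0.41  0.05 -0.14 -1.17 -1.81]
-8 [ 0.002  0.003 -0.002] [-0.002  0.003  0.003]
-12 [ 0.002 -0.09  -0.064] [-0.142  0.003  0.003]
-18 [ 0.002 -0.236 -0.143] [-0.352  0.003  0.003]
-25 [ 0.002 -0.415 -0.217] [-0.596  0.002  0.003]
-32 [ 0.002 -0.603 -0.268] [-0.84   0.002  0.003]
-40 [ 0.002 -0.822 -0.298] [-1.119  0.002  0.003]
```

View pics/t41.png

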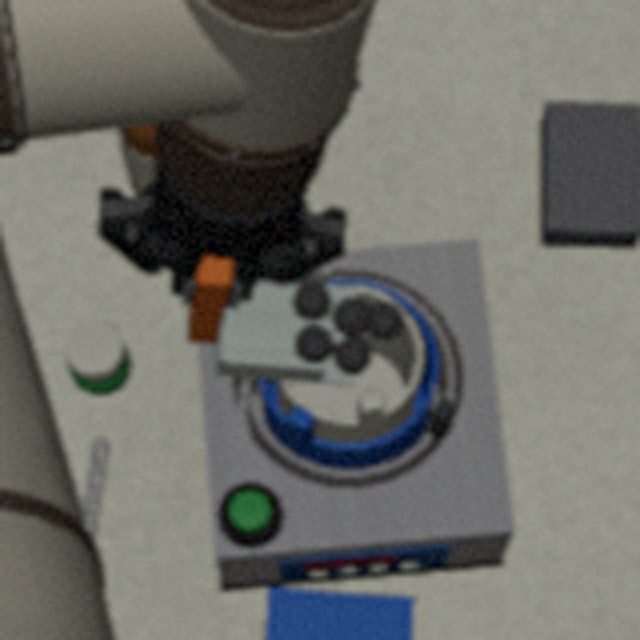

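View pics/s41.png

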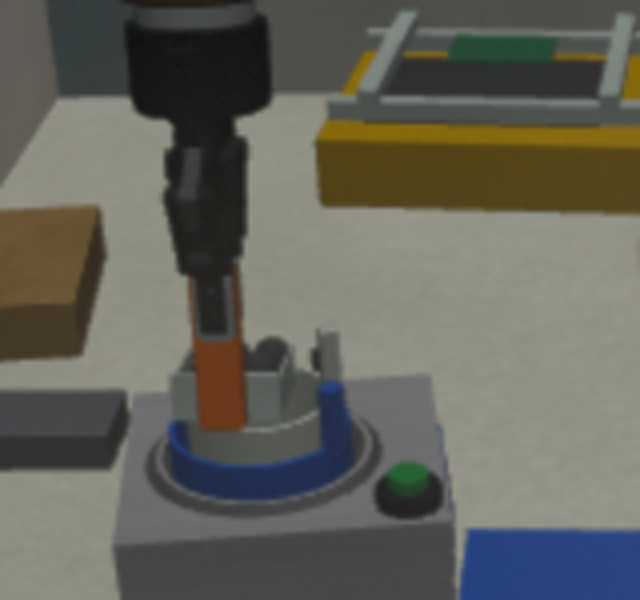

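Emit:
apply_moves(increments=[[[0,0,0,0,0,0,-1],[0,0,0,0,0,0,-1],[0,-0.045,-0.032,-0.07,0,0,-1],[0,-0.09,-0.064,-0.142,0,0,-1],[0,-0.16,-0.105,-0.25,0,0,-1],[0,-0.236,-0.143,-0.352,0,0,-1],[0,-0.415,-0.217,-0.596,0,0,-1],[0,-0.415,-0.217,-0.596,0,0,-1],[0,-0.415,-0.217,-0.596,0,0,-1]]])

```text
clock: 43.35
position: [630.0, 13.4, 303.3]
ee_rot: [0.0, 0.976, 0.216, 0.001]
contact_force: [0.2, 0.5, -1.2]
gripper_width: 18.9
```

```bash
python3 - <<'E'
from tray import *
s,t=shots();S,r=st()
save(t,"t42",(200,70,360,230),4);save(s,"s42",(160,90,320,240),4)
E
```

```text
t 43.45 pos [629.6  14.9 303. ] xax [-1.    -0.001 -0.001] yax [-0.002  0.906  0.423] z [ 0.001  0.423 -0.906] F [ 0.8 -0.3 -1.4] w 19.3 q [ 0.1   0.41  0.16 -0.45 -1.3  -1.55]
```

View pics/t42.png

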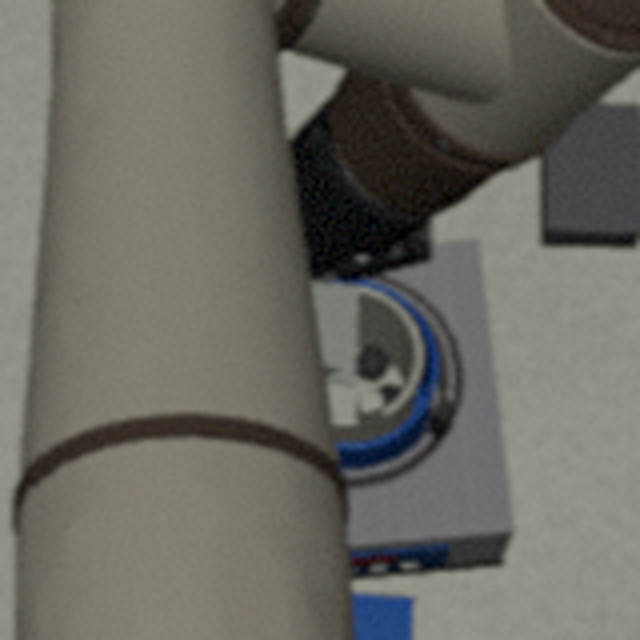

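View pics/s42.png

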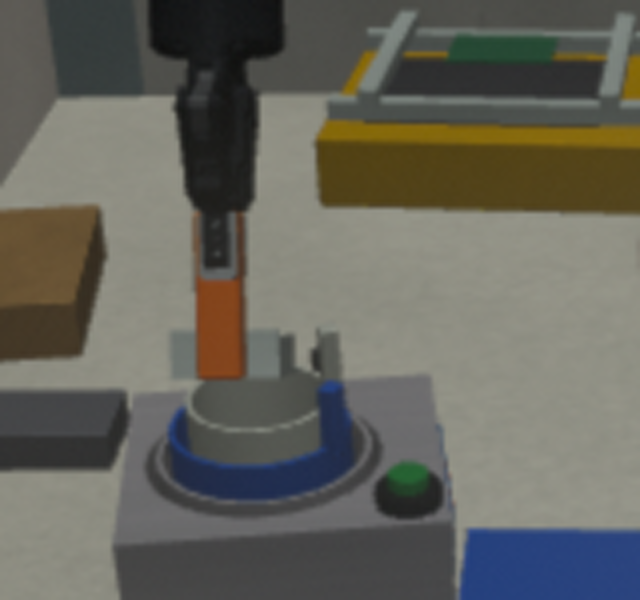

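Emit:
apply_moves(increments=[[[0,0.12,-0.27,0,0,0,-1],[0,0.25,-0.54,0,0,0,-1],[0,0.25,-0.54,0.3,0,0,-1],[0,0.25,-0.54,0.6,0,0,-1],[0,0.25,-0.54,0.87,0,0,-1],[0,0.25,-0.54,0.87,0,0,-1]]])

```text
clock: 44.05
position: [628.8, 17.8, 361.7]
ee_rot: [-0.004, 1.0, 0.0, -0.0]
contact_force: [0.3, -0.6, -2.7]
gripper_width: 19.6
```

```bash
python3 - <<'E'
from tray import *
S,r=st()
plan([(560,150,330,scoopR(-93,0)),(440,100,300,scoopR(-93,0)),(425.5,21,240,scoopR(-93,0))])
E
```

```text
t 44.05 pos [628.8  17.8 361.7] xax [-1.    -0.007  0.001] yax [-0.007  1.     0.   ] z [-0.001  0.    -1.   ] F [ 0.3 -0.6 -2.7] w 19.6 q [ 0.28  0.36  0.12 -0.   -1.33 -1.85]
t 44.05 pos [628.8  17.8 361.7] xax [-1.    -0.007  0.001] yax [-0.007  1.     0.   ] z [-0.001  0.    -1.   ] F [ 0.3 -0.6 -2.7] w 19.6 q [ 0.28  0.36  0.12 -0.   -1.33 -1.85]
to [560. 150. 330.] rows>=1.5
   [0.339, 0.663, 0.159, 0.0, -0.001, 0.06]
   [0.359, 0.653, 0.159, 0.0, -0.001, 0.06]
to [440. 100. 300.] rows>=1.3
   [0.586, -0.281, 0.15, 0.0, 0.0, 0.0]
   [0.586, -0.281, 0.15, 0.0, 0.0, 0.0]
to [426.  21. 240.] rows>=2.0
   [0.103, -0.797, 0.6, 0.0, 0.0, 0.0]
```

```bash
python3 - <<'E'
from tray import *
s,t=shots();S,r=st()
save(t,"t43",(200,50,360,230),4);save(s,"s43",(160,60,320,240),4)
E
```

```text
t 44.15 pos [629.3  16.  362.2] xax [-1.    -0.003 -0.001] yax [-0.003  1.     0.005] z [ 0.001  0.005 -1.   ] F [ 0.7  0.9 -2.1] w 19.3 q [ 0.28  0.36  0.12 -0.   -1.33 -1.85]
```

View pics/t43.png

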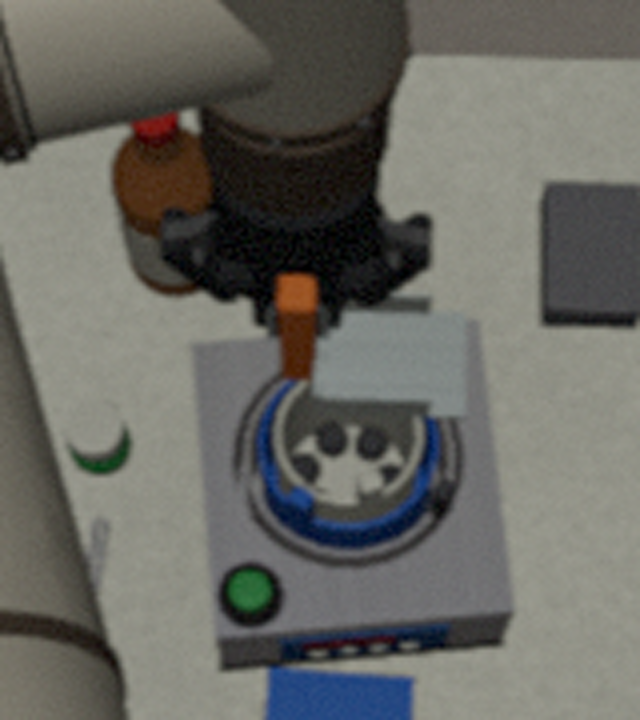

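View pics/s43.png

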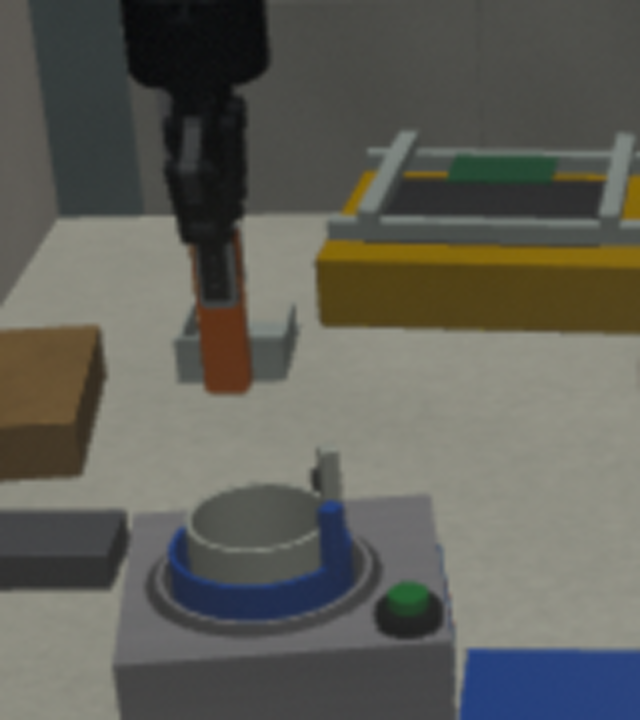

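Emit:
apply_moves(increments=[[[0.17,0.33,0.08,0,0,0.03,-1],[0.339,0.663,0.159,0,0,0.06,-1]]])

```text
clock: 44.35
position: [595.8, 80.3, 346.8]
ee_rot: [0.017, 1.0, 0.003, 0.001]
contact_force: [0.8, 0.7, -2.0]
gripper_width: 19.0
```

Emit:
apply_moves(increments=[[[0.359,0.653,0.159,0,0,0.06,-1],[0.359,0.653,0.159,0,0,0.06,-1]]])

```text
clock: 44.55
position: [560.4, 148.5, 330.7]
ee_rot: [0.03, 1.0, 0.003, 0.0]
contact_force: [0.4, 0.5, -0.7]
gripper_width: 19.6
```

Emit:
apply_moves(increments=[[[0.586,-0.281,0.15,0,0,0,-1],[0.586,-0.281,0.15,0,0,0,-1]]])

```text
clock: 44.75
position: [497.8, 121.3, 314.1]
ee_rot: [0.03, 1.0, 0.002, -0.002]
contact_force: [0.1, -0.2, -1.2]
gripper_width: 19.1
```

Emit:
apply_moves(increments=[[[0.586,-0.281,0.15,0,0,0,-1],[0.586,-0.281,0.15,0,0,0,-1]]])

```text
clock: 44.95
position: [437.6, 95.7, 299.6]
ee_rot: [0.031, 1.0, 0.002, -0.002]
contact_force: [-0.2, -0.7, -1.5]
gripper_width: 19.1
```

```bash
python3 - <<'E'
from tray import *
s,t=shots();S,r=st()
save(t,"t44",(120,100,360,300),3.3)
plan([(425.5,21,240,scoopR(-93,0)),(425.5,21,150,scoopR(-93,0))])
E
```

```text
t 45.05 pos [439.4  96.3 301. ] xax [-0.998  0.061 -0.   ] yax [0.061 0.998 0.005] z [ 0.001  0.005 -1.   ] F [ 0.8  0.1 -0.4] w 19.2 q [ 0.58  0.08 -0.4  -0.   -1.08 -2.21]
t 45.05 pos [439.4  96.3 301. ] xax [-0.998  0.061 -0.   ] yax [0.061 0.998 0.005] z [ 0.001  0.005 -1.   ] F [ 0.8  0.1 -0.4] w 19.2 q [ 0.58  0.08 -0.4  -0.   -1.08 -2.21]
to [426.  21. 240.] rows>=2.0
   [0.093, -0.764, 0.606, 0.01, 0.001, -0.018]
to [426.  21. 150.] rows>=1.8
   [0.0, 0.0, 0.9, 0.0, 0.0, 0.0]
```

View pics/t44.png

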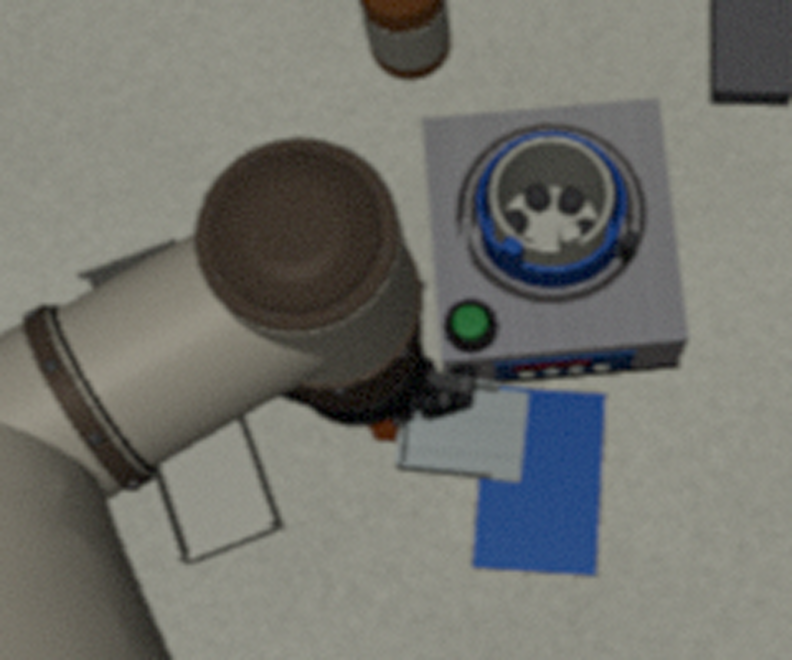

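Emit:
apply_moves(increments=[[[0.045,-0.38,0.3,0,0,-0.018,-1],[0.08,-0.66,0.5,0,0,-0.018,-1],[0.093,-0.764,0.606,0,0,-0.018,-1],[0.093,-0.764,0.606,0,0,-0.018,-1]]])

```text
clock: 45.45
position: [428.0, 21.2, 239.2]
ee_rot: [0.027, 1.0, 0.001, -0.0]
contact_force: [-0.4, 0.8, -1.9]
gripper_width: 19.2
```

Emit:
apply_moves(increments=[[[0,0,0.3,0,0,0,-1],[0,0,0.6,0,0,0,-1],[0,0,0.8,0,0,0,-1],[0,0,0.88,0,0,0,-1],[0,0,0.88,0,0,0,-1]]])

```text
clock: 45.95
position: [429.1, 23.3, 152.0]
ee_rot: [0.025, 1.0, 0.001, 0.001]
contact_force: [0.5, -0.1, -0.6]
gripper_width: 19.2
```

```bash
python3 - <<'E'
from tray import *
s,t=shots();S,r=st()
save(t,"t45",(220,150,360,300),4);save(s,"s45",(180,120,360,270),3.6)
plan([(425.5,21,133,scoopR(-93,0))])
E
```

```text
t 46.05 pos [429.4  23.3 153.1] xax [-0.999  0.05  -0.004] yax [0.05  0.999 0.004] z [ 0.004  0.004 -1.   ] F [-0.3  0.3 -1. ] w 19.3 q [ 0.43  0.24 -0.66 -0.   -0.67 -2.05]
t 46.05 pos [429.4  23.3 153.1] xax [-0.999  0.05  -0.004] yax [0.05  0.999 0.004] z [ 0.004  0.004 -1.   ] F [-0.3  0.3 -1. ] w 19.3 q [ 0.43  0.24 -0.66 -0.   -0.67 -2.05]
to [426.  21. 133.] rows>=0.4
   [0.039, -0.026, 0.201, 0.008, 0.009, 0.006]
```

View pics/t45.png

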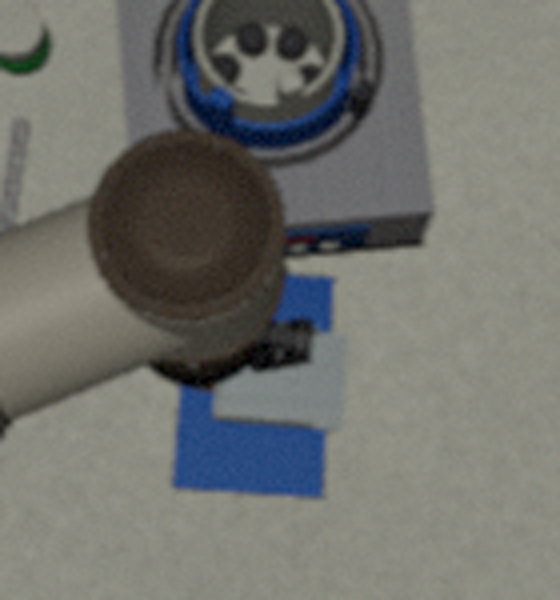

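View pics/s45.png

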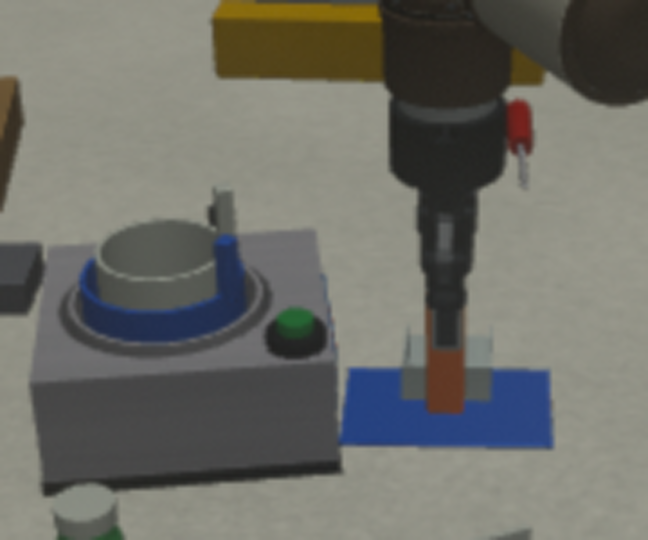

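Emit:
apply_moves(increments=[[[0.039,-0.026,0.07,0.008,0.009,0.006,-1],[0.039,-0.026,0.14,0.008,0.009,0.006,-1],[0.039,-0.026,0.18,0.008,0.009,0.006,-1],[0.039,-0.026,0.2,0.008,0.009,0.006,-1],[0.039,-0.026,0.2,0.008,0.009,0.006,-1],[0.039,-0.026,0.2,0.008,0.009,0.006,-1]]])

```text
clock: 46.65
position: [424.0, 20.1, 132.1]
ee_rot: [0.027, 1.0, -0.001, -0.002]
contact_force: [-1.1, 0.1, 0.9]
gripper_width: 19.3
```

```bash
python3 - <<'E'
from tray import *
S,r=st()
E
```

```text
t 46.65 pos [424.   20.1 132.1] xax [-0.999  0.053  0.003] yax [ 0.053  0.999 -0.001] z [-0.003 -0.001 -1.   ] F [-1.1  0.1  0.9] w 19.3 q [ 0.43  0.28 -0.69 -0.   -0.61 -2.06]
```

Emit:
apply_moves(increments=[[[0,0,0.005,0,0,0,-1],[0,0,0.005,0,0,0,0.3],[0,0,0.005,0,0,0,0.3],[0,0,0.005,0,0,0,0.3],[0,0,0.005,0,0,0,0.3],[0,0,0.005,0,0,0,0.3],[0,0,-0.3,0,0,0,0.3],[0,0,-0.7,0,0,0,0.3],[0,0,-1,0,0,0,0.3]]])

```text
clock: 47.55
position: [424.6, 20.3, 233.9]
ee_rot: [0.027, 1.0, -0.0, -0.001]
contact_force: [1.6, -0.2, -0.5]
gripper_width: 55.8
```

```bash
python3 - <<'E'
from tray import *
s,t=shots();S,r=st()
save(t,"t46",(220,150,360,300),4);save(s,"s46",(180,120,360,270),3.6)
print([(onz(p,i["at"],112).round(1),round(i["conf"],2)) for p in(s,t) for i in arm.mark_of("start_top",p)])
plan([(424,20,290,None),(531.5,45.5,290,scoopR(-93,0)),(531.5,45.5,200,scoopR(-93,0))])
E
```

```text
t 47.65 pos [426.4  20.9 236.1] xax [-0.999  0.052 -0.006] yax [0.052 0.999 0.002] z [ 0.007  0.002 -1.   ] F [ 0.7  0.6 -0.2] w 56.0 q [ 0.43  0.11 -0.56  0.   -0.9  -2.06]
[(array([534. , 301.4, 112. ]), 0.58), (array([533.1,  51. , 112. ]), 0.53)]
t 47.75 pos [424.2  20.3 232.3] xax [-0.999  0.054  0.002] yax [ 0.054  0.999 -0.   ] z [-0.002 -0.    -1.   ] F [ 0.1 -0.1 -0.5] w 55.4 q [ 0.43  0.12 -0.56 -0.   -0.9  -2.06]
to [424.  20. 290.] rows>=1.2
   [0.002, -0.003, -0.577, 0.0, 0.0, 0.0]
to [532.  46. 290.] rows>=1.1
   [-0.53, 0.156, -0.001, 0.0, -0.002, -0.001]
   [-0.53, 0.156, 0.0, 0.0, -0.002, -0.001]
to [532.  46. 200.] rows>=1.8
   [0.0, 0.0, 0.9, 0.0, 0.0, 0.0]
```

View pics/t46.png

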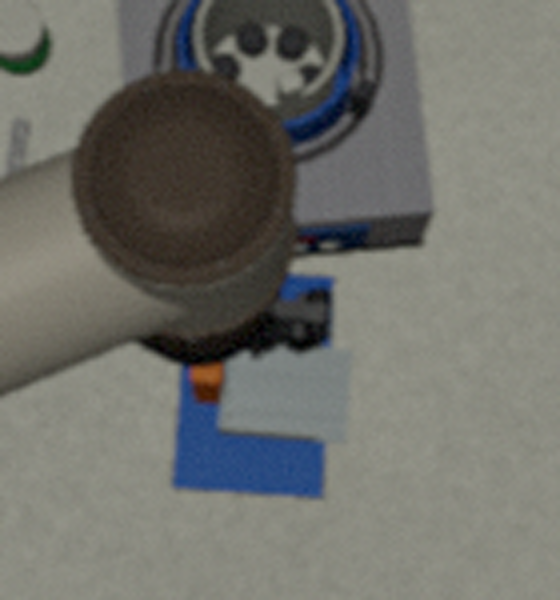

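View pics/s46.png

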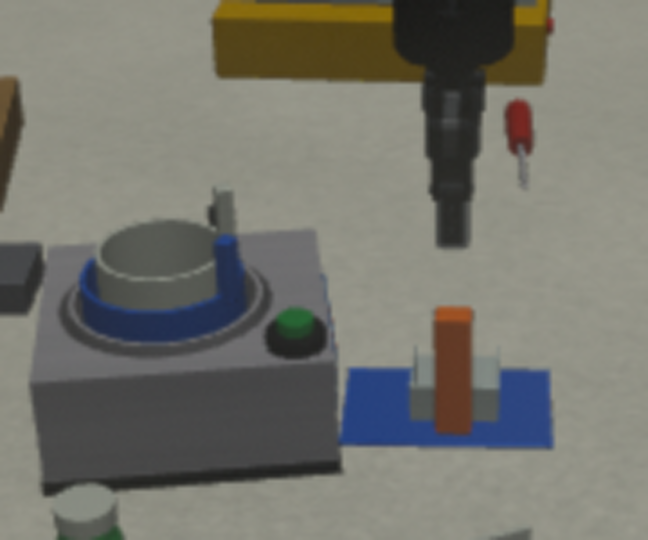

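Emit:
apply_moves(increments=[[[0,-0.9,-0.6,0,0,0,-1],[0,-0.9,-0.6,0,0,0,-1],[0,-0.9,-0.6,0,0,0,-1]]])

```text
clock: 48.05
position: [420.0, -71.9, 293.5]
ee_rot: [0.028, 1.0, -0.001, -0.0]
contact_force: [0.0, 0.4, 0.1]
gripper_width: 12.1
```

Emit:
apply_moves(increments=[[[0,-1,0,0,0,0,-1],[0,-1,0,0,0,0,-1],[0,-1,0,0,0,0,-1]]])

```text
clock: 48.35
position: [413.0, -173.2, 290.1]
ee_rot: [0.031, 1.0, -0.001, -0.004]
contact_force: [-0.5, 0.6, -0.3]
gripper_width: 0.2
```

```bash
python3 - <<'E'
from tray import *
s,t=shots();S,r=st()
save(t,"t47",(80,60,360,300),2.8);save(s,"s47",(60,100,380,400),2)
save(t,"t47b",(250,130,330,200),9)
for p in(s,t): print([(np.round(i["box"]),round(i["conf"],2)) for i in arm.outline_of("ball0_center",p)])
E
```

```text
t 48.45 pos [ 413.5 -170.2  290.4] xax [-0.998  0.057  0.007] yax [ 0.057  0.998 -0.001] z [-0.007 -0.    -1.   ] F [-0.7  0.  -0.2] w -0.2 q [-0.02  0.09 -0.42  0.   -1.06 -1.6 ]
[]
[]
```

View pics/t47.png

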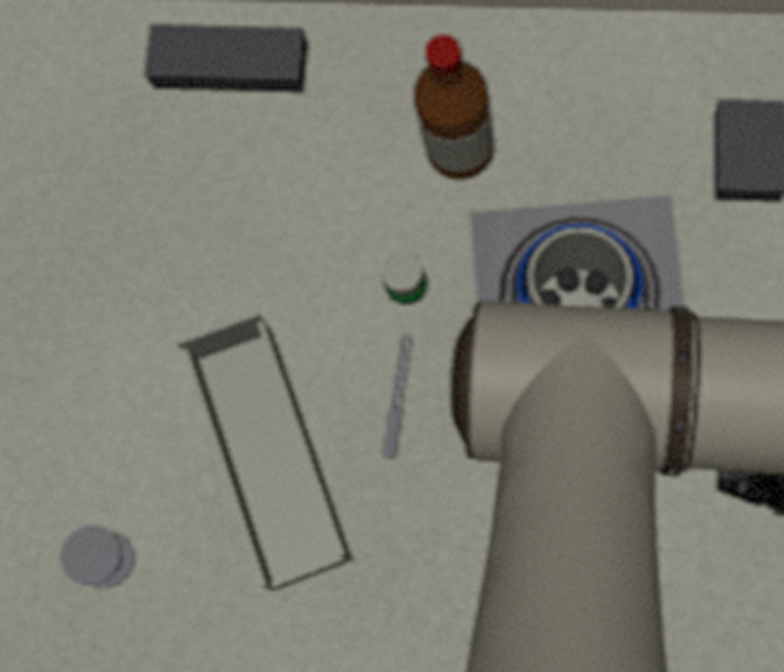

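View pics/s47.png

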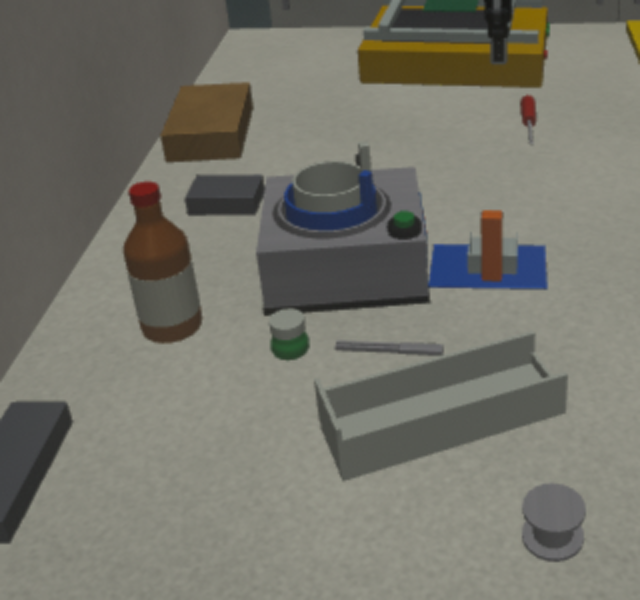

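View pics/t47b.png

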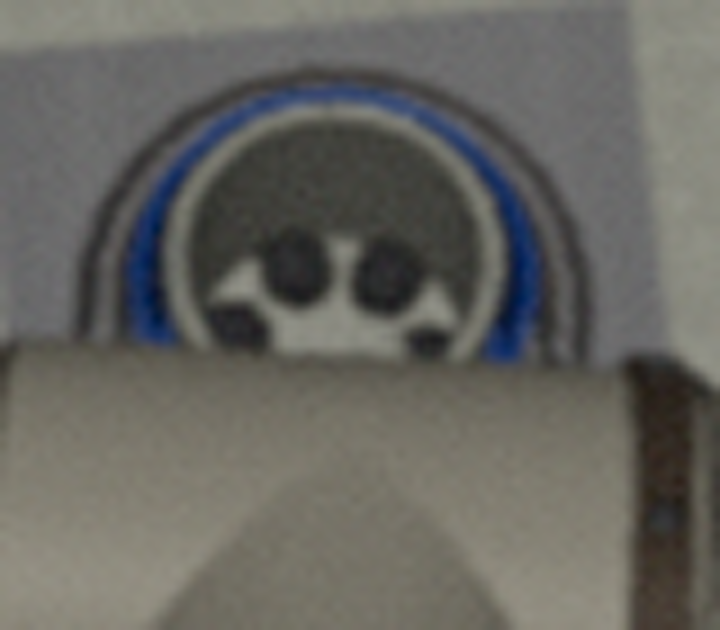

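```bash
python3 - <<'E'
from tray import *
s,t=shots()
a=np.array((295,320))/3.6+[180,120]; b=np.array((463,269))/3.5+[130,120]
print(onz(s,a,112),onz(t,b,112),tri(s,a,t,b))
plan([(470,40,300,scoopR(-93,0)),(532,45.5,260,scoopR(-93,0)),(532,45.5,195,scoopR(-93,0))])
E
```

```text
[529.9630827   54.28306408 112.        ] [530.45062372  45.86997953 112.        ] (array([531.2013945 ,  46.14012497, 107.32941934]), np.float64(1.037810732311134))
t 48.65 pos [ 414.5 -168.2  291.7] xax [-0.999  0.051  0.004] yax [ 0.051  0.999 -0.001] z [-0.004 -0.001 -1.   ] F [ 0.5 -0.8  0.3] w -0.0 q [-0.02  0.09 -0.42  0.   -1.06 -1.6 ]
to [470.  40. 300.] rows>=1.4
   [-0.149, 0.703, -0.029, -0.001, -0.003, 0.001]
   [-0.149, 0.703, -0.029, -0.001, -0.003, 0.001]
   [-0.149, 0.703, -0.028, -0.001, -0.003, 0.001]
to [532.  46. 260.] rows>=1.5
   [-0.616, 0.087, 0.4, 0.0, 0.0, 0.0]
to [532.  46. 195.] rows>=1.3
   [0.0, 0.0, 0.65, 0.0, 0.0, 0.0]
```

Emit:
apply_moves(increments=[[[-0.149,0.703,-0.03,0,0,0,-1],[-0.149,0.703,-0.03,0,0,0,-1]]])

```text
clock: 48.85
position: [433.5, -97.6, 295.2]
ee_rot: [0.026, 1.0, -0.0, -0.001]
contact_force: [0.6, 0.4, 0.4]
gripper_width: -0.0
```

Emit:
apply_moves(increments=[[[-0.149,0.703,-0.03,0,0,0,-1],[-0.149,0.703,-0.03,0,0,0,-1]]])

```text
clock: 49.05
position: [452.2, -26.9, 298.3]
ee_rot: [0.024, 1.0, -0.0, -0.001]
contact_force: [-0.1, -0.2, -0.2]
gripper_width: -0.5
```

Emit:
apply_moves(increments=[[[-0.149,0.703,-0.03,0,0,0,-1],[-0.149,0.703,-0.03,0,0,0,-1]]])

```text
clock: 49.25
position: [470.7, 42.9, 301.1]
ee_rot: [0.024, 1.0, -0.0, -0.001]
contact_force: [0.4, 0.1, 0.6]
gripper_width: 0.1
```

Emit:
apply_moves(increments=[[[-0.616,0.087,0.4,0,0,0,-1],[-0.616,0.087,0.4,0,0,0,-1],[-0.616,0.087,0.4,0,0,0,-1],[-0.616,0.087,0.4,0,0,0,-1]]])

```text
clock: 49.65
position: [531.6, 45.2, 260.1]
ee_rot: [0.026, 1.0, -0.001, -0.002]
contact_force: [-0.1, 0.3, 0.4]
gripper_width: 0.3
```

```bash
python3 - <<'E'
from tray import *
s,t=shots()
plan([(531.5,46.5,195,scoopR(-93,0))])
save(s,"s48",(180,100,340,240),4)
E
```

```text
t 49.75 pos [531.5  44.7 261.4] xax [-0.999  0.052  0.002] yax [ 0.052  0.999 -0.001] z [-0.002 -0.001 -1.   ] F [0.1 0.2 0.1] w 0.2 q [ 0.39  0.27 -0.28 -0.   -1.03 -2.01]
to [532.  46. 195.] rows>=1.3
   [-0.001, 0.019, 0.664, -0.002, -0.004, 0.001]
```

View pics/s48.png

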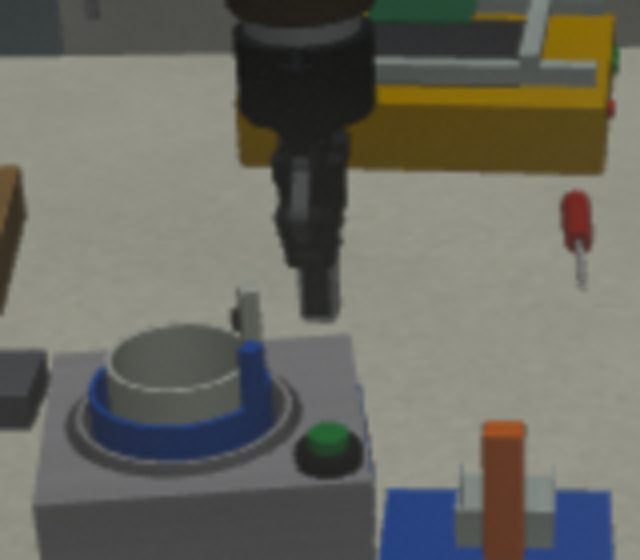

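Emit:
apply_moves(increments=[[[0,0.018,0.4,0,0,0,-1],[0,0.018,0.7,0,0,0,-1],[0,0.018,0.7,0,0,0,-1],[0,0.018,0.7,0,0,0,-1]]])

```text
clock: 50.15
position: [532.2, 45.9, 192.0]
ee_rot: [0.026, 1.0, -0.001, -0.001]
contact_force: [0.3, -0.6, -0.0]
gripper_width: -0.2
```

Emit:
apply_moves(increments=[[[0,0,0.03,0,0,0,-1],[0,0,0.06,0,0,0,-1],[0,0,0.06,0,0,0,-1]]])

```text
clock: 50.45
position: [532.1, 45.9, 185.3]
ee_rot: [0.027, 1.0, -0.0, -0.001]
contact_force: [0.5, 0.3, -0.8]
gripper_width: -0.3
```

Emit:
apply_moves(increments=[[[0,0,0.02,0,0,0,-1],[0,0,0.04,0,0,0,-1],[0,0,0.04,0,0,0,-1]]])

```text
clock: 50.75
position: [532.3, 46.0, 181.0]
ee_rot: [0.027, 1.0, -0.001, -0.001]
contact_force: [-0.1, -0.1, 3.2]
gripper_width: -0.1
```

Emit:
apply_moves(increments=[[[0,0,0.02,0,0,0,-1],[0,0,0.035,0,0,0,-1],[0,0,0.035,0,0,0,-1],[0,0,0.035,0,0,0,-1]]])

```text
clock: 51.15
position: [532.4, 46.0, 178.6]
ee_rot: [0.026, 1.0, -0.001, -0.001]
contact_force: [-3.0, 0.7, 10.8]
gripper_width: 0.2
```

Emit:
apply_moves(increments=[[[0,0,0.01,0,0,0,-1],[0,0,0.01,0,0,0,-1],[0,0,0.01,0,0,0,-1]]])

```text
clock: 51.45
position: [532.3, 46.0, 178.5]
ee_rot: [0.026, 1.0, -0.001, -0.001]
contact_force: [-5.1, 0.9, 16.0]
gripper_width: 0.3
```

```bash
python3 - <<'E'
from tray import *
s,t=shots();st()
save(s,"s49",(180,120,300,240),5)
E
```

```text
t 51.55 pos [532.4  46.  178.5] xax [-0.999  0.052  0.001] yax [ 0.052  0.999 -0.001] z [-0.001 -0.001 -1.   ] F [-5.1  0.7 15.3] w 0.3 q [ 0.39  0.36 -0.38  0.   -0.83 -2.01]
```

View pics/s49.png

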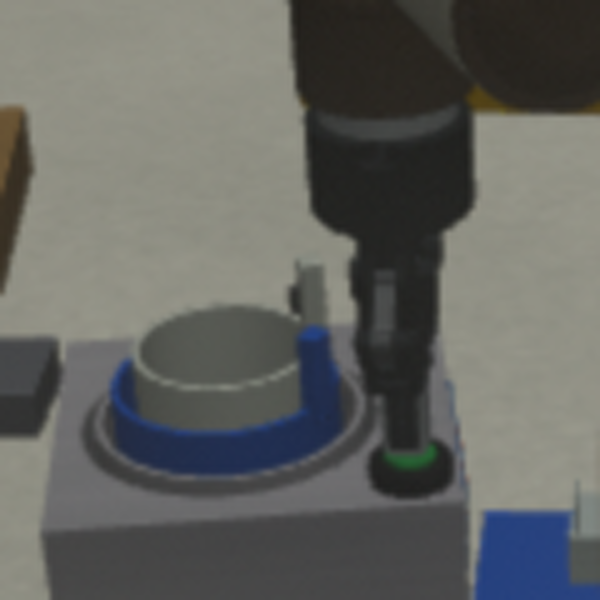

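Button bottomed. Rise and retreat for final checks.

Emit:
apply_moves(increments=[[[0,0,-0.3,0,0,0,-1],[0,0,-0.8,0,0,0,-1],[0,0,-1,0,0,0,-1]]])

```text
clock: 51.85
position: [533.6, 46.2, 279.9]
ee_rot: [0.026, 1.0, 0.0, 0.002]
contact_force: [0.6, 0.1, 0.6]
gripper_width: -0.1
```

Emit:
apply_moves(increments=[[[0.6,0.5,-0.6,0,0,0,-1],[0.6,0.5,-0.6,0,0,0,-1],[0.6,0.5,-0.6,0,0,0,-1]]])

```text
clock: 52.15
position: [474.3, 101.2, 340.3]
ee_rot: [0.025, 1.0, 0.001, 0.002]
contact_force: [1.5, -0.1, 0.7]
gripper_width: -0.2
```

Emit:
apply_moves(increments=[[[0.6,1,0,0,0,0,-1],[0.6,1,0,0,0,0,-1],[0.6,1,0,0,0,0,-1]]])

```text
clock: 52.45
position: [419.1, 204.2, 335.3]
ee_rot: [0.025, 1.0, -0.001, -0.002]
contact_force: [1.7, 0.1, -0.0]
gripper_width: 0.3
```

Emit:
apply_moves(increments=[[[0,1,0,0,0,0,-1],[0,1,0,0,0,0,-1],[0,1,0,0,0,0,-1],[0,1,0,0,0,0,-1]]])

```text
clock: 52.85
position: [425.7, 302.7, 334.3]
ee_rot: [0.026, 1.0, -0.002, -0.003]
contact_force: [-0.9, 0.0, 0.2]
gripper_width: -0.2
```

```bash
python3 - <<'E'
from tray import *
s,t=shots();st()
save(t,"t50");save(s,"s50"); save(t,"t50b",(240,120,340,290),3.5)
for n,w in dict(flux=(661,154),driver=(358,-420),tweezers=(548,155),spool=(382,437)).items():
    print(n,[(np.round(i["at"]),round(i["conf"],2)) for p in(s,t) for i in arm.mark_of(n,p)[:1]])
E
```

```text
t 52.95 pos [425.8 301.3 335.2] xax [-0.999  0.054  0.004] yax [ 0.054  0.999 -0.003] z [-0.005 -0.003 -1.   ] F [-0.8  0.1 -0.8] w 0.1 q [ 0.93  0.19 -0.19 -0.   -1.2  -2.55]
flux [(array([204., 277.]), 0.79), (array([226., 160.]), 0.58)]
driver [(array([324., 162.]), 0.65), (array([443., 278.]), 0.93)]
tweezers [(array([253., 272.]), 0.56), (array([224., 200.]), 0.44)]
spool [(array([338., 369.]), 0.58), (array([113., 258.]), 0.68)]
```

View pics/t50.png

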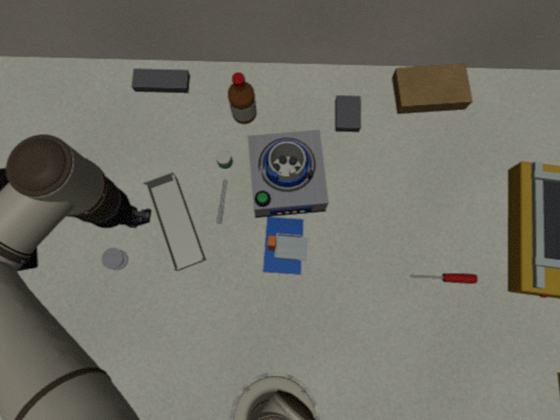

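View pics/s50.png

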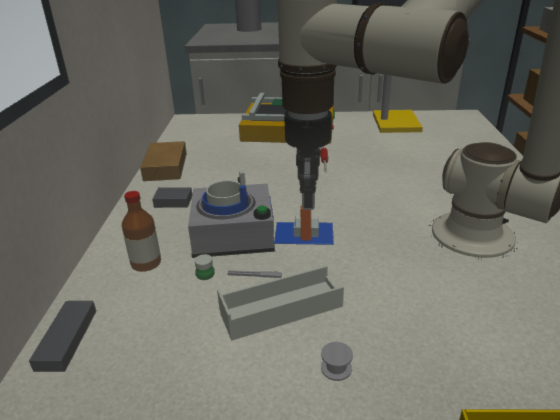

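View pics/t50b.png

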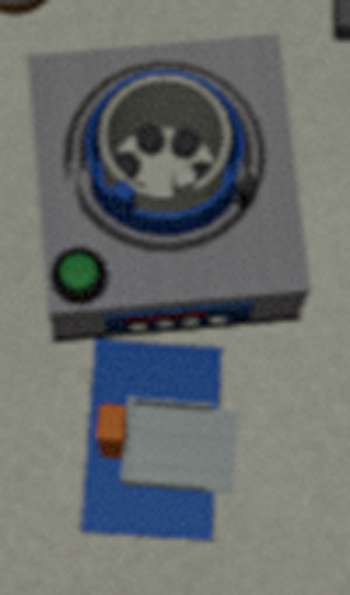

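```bash
python3 -c "
from bench import arm
print(arm.job_done(), arm.read_state()['clock'])"
```

```text
the job is handed in; nothing more can be done
the job is handed in; nothing more can be done
```

The job is done and handed in at about 53 s of the 210 s. I could see only four of the five balls in the small beaker. The front half of its floor is hidden from both cameras.

**What I did:**
- I stood the large beaker in the tank, the medium inside it and the small inside that.
- I gathered all five balls with the scoop in one pass and poured them into the small beaker; the fingers never touched them.
- I set the scoop back on its mat where it started, then pressed the start button until it stopped. The press reached about 16 N after roughly 6 mm of travel.

**What the last pictures showed:**
- **Balls:** The fifth ball must be in the hidden part of the beaker. All five were leaving the scoop's lip over the beaker during the pour. Afterwards the scoop and tray were empty, and no ball showed anywhere else.
- **Beakers:** All three are upright and nested.
- **Scoop:** It stands on its base on the mat, with the lip reaching past the mat's edge as it did at the start.
- **Bystanders:** The jar, screwdriver, tweezers and spool show within a few pixels of where they began.
- **Disturbance:** I saw no sign that anything had been knocked aside during the run.

**Disagreements:** The two cameras placed things up to about 5 mm apart. The insertions, scooping and pour still went in cleanly. The last ball-detector check found no balls at all, so the ball counts come from looking at the pictures.

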